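# Scan angle coupons in the crank-fed bench scanner

## Task

Lay every angle coupon flat in the scanner's tray as one compact row along the tray, each turned the opposite way to its neighbour (corner forward, corner back) so that their legs lie close alongside each other. Only then swing the folded crank handle up until it latches upright, wind the handwheel one full turn clockwise to its stop so the tray is under the scan head, and fold the crank handle flat again so the wheel is locked. Last, press the green scan button fully down and let it go; leave the coupons nested in the tray and the bystanders where they are.

Things in the scene. Friction and masses are not known exactly. Their poses are not given: they have to be found in the camera images.
- coupon_1_mid (a point): copper-coloured angle coupon, a V seen from above: two legs 56 long, 8 thick, 28 high, stand on edge and meet at a 60 degree corner under a blue lifting lug. Point: middle of the V, half-way up the legs (14 above the underside). Own x runs from the corner to the open end (56 overall; corner 28 on the -x side), y across (63 over the leg ends), z up. 0.12 kg; may be absent
- coupon_2_mid (a point): middle of coupon_2, same shape as coupon_1; may be absent
- coupon_3_mid (a point): middle of coupon_3, same shape as coupon_1; may be absent
- coupon_4_mid (a point): middle of coupon_4, same shape as coupon_1; may be absent
- coupon_1_lug (a point): grip point of coupon_1, the centre of its blue lug: 16 on the -x side of coupon_1_mid and 29 above it, same axes. The lug is 10 thick along x, 18 wide along y, and stands free from 15 below to 15 above this point, above all legs: pinch it across the 10 mm; may be absent
- coupon_2_lug (a point): grip point of coupon_2, as coupon_1_lug; may be absent
- coupon_3_lug (a point): grip point of coupon_3, as coupon_1_lug; may be absent
- coupon_4_lug (a point): grip point of coupon_4, as coupon_1_lug; may be absent
- tray_floor (a point): centre of the dark inner floor of the scanner's aluminium tray, 37 above the bench. x points to the scan head, y along the tray, z up. Floor 64 (x) by 196 (y), walls 4 thick, 16 high. Four coupons just fit, own x axes alternately along tray +x and -x: neighbours' middles 36 mm apart along y touch, 41 leaves 4 mm between legs. The tray moves only by winding
- scanner: the fixed frame of the scanner; origin on the bench under the tray's centre at its loading position, x towards the scan head, y towards the handwheel (its axis at x 20, y 175). The head is a white block 90 (x) by 250 (y) mm, from 125 to 167 above the bench, near face at x 120; the loaded tray passes under it
- carriage (a joint): travel of the tray towards the scan head, m: 0 at the loading position, 0.165 under the head; geared to the handwheel
- handwheel (a joint): turn of the wheel about its upright axis, rad, growing clockwise seen from above: 0 near stop, 6.283 (full turn) far stop. Light friction, stays where left. With the crank folded its red tongue stands in the gap of the fixed ring round the wheel and leaves only about 0.15 rad of play; the gap is met only at the stops, so the crank folds flat only there
- crank (a joint): fold angle of the crank handle, rad: 0 folded flat across the wheel, 1.571 upright, held there by a spring detent that must be pushed through at about 1.0 to 1.35 rad (some 3 N at the grip); then it snaps to the upright stop. Pushed back through the detent it folds down again. The tongue clears the ring only above about 1.25 rad
- wheel_axis (a point): point on the handwheel's upright axis, 75 above the bench, level with the crank's hinge. The dark wheel disc (42 radius) has its top 42 above the bench, the grey fixed ring (60 outer radius) its top at 57
- crank_hinge (a point): the crank's hinge at the wheel's edge, 52 mm from the wheel axis, 75 above the bench; at handwheel 0 and 6.283 on the scanner's -x side of the axis. The hinge pin is level, tangent to the wheel. Axes turn with the crank: x from the hinge along the handle (across the wheel axis when folded, up when upright), y along the pin
- crank_grip (a point): centre line of the crank's black grip, 66 mm from the hinge. The grip is a round sleeve 18 thick, 16 to 80 mm from the hinge, spinning freely about its length. Folded, its underside is 24 above the disc: pinch it from above along the hinge pin and swing it on the 66 mm arc while it pivots between the fingers. Upright, this point is 141 above the bench
- scan_button (a joint): travel of the green push button, m: 0 released, 0.006 fully down; spring, about 5 N at full travel
- scan_button_top (a point): centre of the top of the round green button (32 mm across, yellow collar) on top of the scan head, about 185 above the bench; pressed straight down
- marker: black marker pen, 127 x 14 mm, lying on the bench, origin at its underside; a bystander
- timer: white bench timer, 62 x 66 x 19 mm, origin at its underside; a bystander
- tape_roll: roll of tape, 68 across, 19 high; a bystander
- pipette_bulb: red rubber bulb, 76 high; a bystander

How it is judged:
By the outcome, as a careful person would: the job done as asked, in the order asked, and still so for the second after the job is handed in, with the robot touching nothing.
Of coupon_1, coupon_2, coupon_3, coupon_4 only 3 to 4 are there at a start; the rules pass over those that are not, and their reading is None.
At some moment in a run one of coupon_1, coupon_2, coupon_3, coupon_4 may be knocked a few centimetres aside while the robot is not near it.
It also fails if it takes over 210 s, if anything falls off the work surface, if the arm or the gripper's body presses on something with over 40 N, if the wrist force passes 120 N, or if a joint passes its speed limit or range.

## Robot

A 6-joint arm with a two-finger parallel gripper is mounted at the origin on a cart in front of the work surface, level with it; the furniture and walls round the work are solid. World frame = base frame: x ahead of the robot, y to its left, z up, the work surface at z = 0. Lengths are in mm, angles in rad, forces in N, time in s.
With the tool pointing down it reaches from about 275 to 1000 mm from the base axis. Payload 8.4 kg.
Tool frame: the origin (TCP) lies at the very end of the fingers, on their centre line; the grasp point (between the pads) lies 19 mm behind it; z points along the fingers, y is the direction in which the jaws open and shut (so a half turn about z gives the same grasp; the last joint's range is limited). The gripper opens to 85 mm and grips with 20 to 120 N. Pads are 22 mm wide; open, the fingers measure 114 mm over their backs; the gripper's body (76 mm by 85 mm) begins 54 mm behind the grasp point. The pads swing forward as they close: fully open they stand 13 mm farther back than shut.
Start: joints at [-1.341, 0.353, 1.633, -0, 1.155, -0.002], TCP at [143.579, -608.287, 231.281] pointing down, gripper open.
Joint ranges: [-2.63, 2.63], [-0.92, 2.1], [0.06, 2.66], [-1.3, 4.44], [0, 2.69], [-3.02, 3.02]. Speed limits (rad/s): [2.22, 2.22, 2.79, 3.14, 3.14, 3.14].

## Interface

Orientations are given as [roll, pitch, yaw] about the fixed x, y, z axes, in that order (R = Rz(yaw) Ry(pitch) Rx(roll)).
In Python, from rig import r gives the robot as it stands.
- The arm moves only by the tool jog_arm, never from a script. Its argument "moves" is a list of rows, each an object with "grip": the gripper command: -1 is fully open, 1 is shut, values between are in proportion; "translation": the shift along the tool's x, y, z in m, a list of three; "twist": the turn, a rotation vector about the tool's x, y, z in rad, a list of three. In form: [{"grip": grip, "translation": [dx, dy, dz], "twist": [ax, ay, az]}, ...]. A call has 1 to 10 rows; each row shifts and turns the commanded pose from where the row before left it, along the tool's axes as they then stand; what a row does not reach is not made up. A row lasts 1/12 s, in which the tool goes at most 41.7 mm and 7.16 degrees, less where a joint would pass 70% of its speed; a pose out of reach is approached as far as the arm can. A call with a gripper value outside its range is refused whole. The fingers move at their own pace and stop on an object; "squeeze" is the grip in N (left out, the last holds). Time passes only in rows, so rows that do not move let the fingers close. It gives the time, the measured TCP pose, the force and the opening at its end, in the units of the state.
- r.sense(): the state, without advancing time (a new reading comes with each control period).
- r.grab_frame(name): name is "scene" or "top" or "wrist"; returns (picture, depth): 480x640x3 uint8, red, green, blue; 480x640 float32, mm along the optical axis (not along the pixel's ray), 0 where there is no reading.
- r.calibration(name): a dict with "fx", "fy", "cx", "cy" (pixels), "k1" (the pictures are not rectified: a ray, as slopes to the right and down, at radius r is drawn at 1 + k1 r^2 times it, then the intrinsics apply), "R" (3x3) and "t" (3): a world point X has camera coordinates R X + t. Camera axes: x right, y down, z forward; pixel columns grow to the right and rows downward; lengths in mm; the calibration is good to about 2 mm. A picture is of the moment at which its call begins: read the wrist's pose just before it. calibration takes no time and is no camera call; for the wrist camera it gives the pose at the moment of the call.
- r.sign_off(): hands the job in, once; it reports no verdict.
The state is a dict: "clock": time; "qpos": joint angles; "qvel": joint speeds; "joint_efforts": joint torques, N m; "eef_pos": TCP position; "tcp_rot": TCP orientation; "contact_force": force on the tool from outside, world axes, zero at the start; "wrist_torque": the same for the moment, N m; "opening": opening from 0.0 (shut) to 1.0 (fully open).
Only numpy, scipy, OpenCV 4.12 (cv2) and the standard library are available. Lean on these libraries where they do the work, as an engineer would, in place of code of your own. Each camera call takes 0.05 s, during which the arm holds its last target.

## Working session

There is one attempt and no reset: what is moved stays moved. The work goes in short steps, Python scripts to look and compute and a tool call to move; the robot and the scene stay as the last step left them, time stands still between calls to the robot, and variables do not carry over. Pictures are saved under pics/ and viewed, and the job is handed in when it is done.

Besides the shell and the picture viewer there is one more tool, called after "Call:" by a JSON object that holds its "method" and its "body". jog_arm: Moves the arm, as the interface text tells. Its arguments: {"type":"object","properties":{"moves":{"type":"array"},"squeeze":{"type":"number"}},"required":["moves"]}

```bash
ls; mkdir -p pics; python3 - <<'E'
from rig import r
import cv2,json
s=r.sense();print(s)
for n in("scene","top","wrist"):
    c=r.calibration(n);print(n,c)
    p,d=r.grab_frame(n);cv2.imwrite(f"pics/{n}0.png",p[:,:,::-1])
E
```

```text
pics
{'clock': 0.0, 'qpos': array([-1.34138835e+00,  3.53681868e-01,  1.63412107e+00, -1.57450197e-05,
        1.15522836e+00, -2.39494020e-03]), 'qvel': array([ 0.000791  ,  0.00011974,  0.00056003, -0.00212303, -0.00071071,
       -0.00149815]), 'joint_efforts': array([ 3.18549592e-04, -6.05253983e+01, -3.42062545e+01, -5.19969706e-05,
        9.11536772e-03,  5.64763383e-06]), 'eef_pos': array([ 143.47193435, -607.8163402 ,  230.54622605]), 'tcp_rot': array([-3.14015398e+00,  1.09502659e-05,  2.31809296e-01]), 'contact_force': array([-0.03092495,  0.13638797,  0.88225917]), 'wrist_torque': array([-0.01529581,  0.01988826, -0.01754914]), 'opening': 1.0027976930632476}
scene {'fx': 492.474581700079, 'fy': 492.474581700079, 'cx': 332.0941155285122, 'cy': 248.0437013242392, 'k1': -0.12055883240239075, 'R': array([[-0.83558614, -0.54921628, -0.01254111],
       [-0.22093229,  0.35685576, -0.90765791],
       [ 0.50297587, -0.75565564, -0.41952334]]), 't': array([ 527.95816763,  176.97422315, 1189.90032137])}
top {'fx': 572.3864726567688, 'fy': 572.3864726567688, 'cx': 318.049936243917, 'cy': 243.91842954366632, 'k1': -0.06717062911405837, 'R': array([[-5.61457187e-04, -9.99749507e-01, -2.23742516e-02],
       [-9.97997238e-01,  1.97547664e-03, -6.32266545e-02],
       [ 6.32550165e-02,  2.22939422e-02, -9.97748357e-01]]), 't': array([ 183.18686063,  534.42286734, 1623.5750447 ])}
wrist {'fx': 359.43914187628957, 'fy': 359.43914187628957, 'cx': 316.49451989350115, 'cy': 234.54690292357972, 'k1': -0.029937218536221683, 'R': array([[ 0.22914409, -0.97339183, -0.00115386],
       [-0.93179418, -0.2196942 ,  0.2889534 ],
       [-0.28151837, -0.0651368 , -0.95734247]]), 't': array([-623.95514095,  -37.62865575,  378.79668225])}
```

View pics/top0.png

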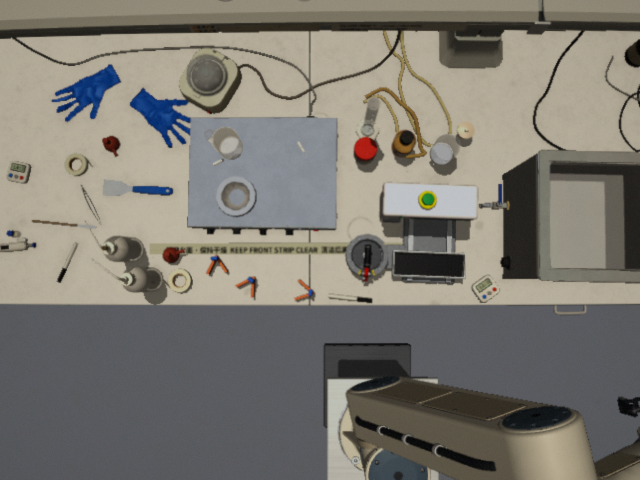

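View pics/scene0.png

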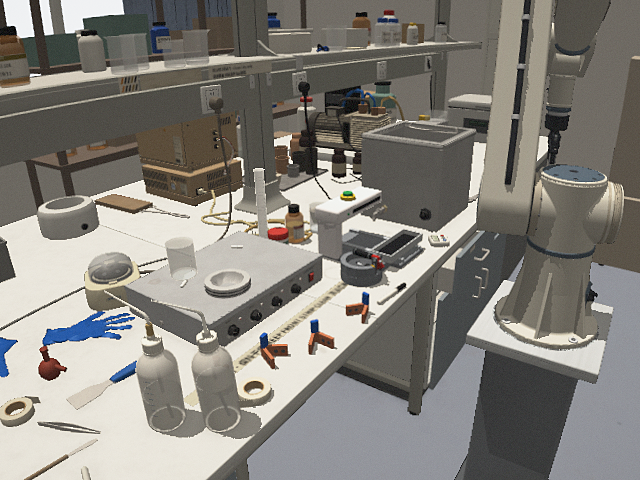

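View pics/wrist0.png

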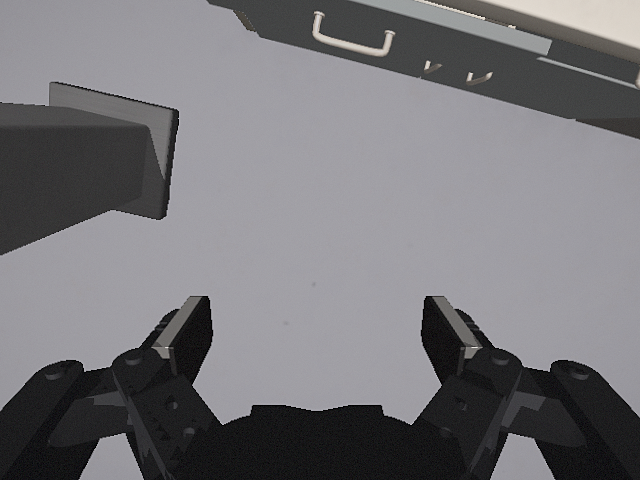

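Top view: three coupons, near pixels (217,263), (248,286) and (305,291). The tray is at (428,264), the wheel at (367,257), the crank folded and the green button at (428,200). Next I'll zoom in.

```bash
cat > h.py <<'E'
import numpy as np,cv2
from rig import r
from scipy.spatial.transform import Rotation as Ro
def und(c,uv):
    uv=np.asarray(uv,float).reshape(-1,2)
    K=np.array([[c['fx'],0,c['cx']],[0,c['fy'],c['cy']],[0,0,1]])
    return cv2.undistortPoints(uv.reshape(-1,1,2),K,np.array([c['k1'],0,0,0,0.])).reshape(-1,2)
def plane(c,uv,z):
    n=und(c,uv);d=np.c_[n,np.ones(len(n))]@c['R'];o=-c['R'].T@c['t']
    return o+d*((z-o[2])/d[:,2])[:,None]
def proj(c,X):
    X=np.asarray(X,float).reshape(-1,3)
    K=np.array([[c['fx'],0,c['cx']],[0,c['fy'],c['cy']],[0,0,1]])
    return cv2.projectPoints(X,cv2.Rodrigues(c['R'])[0],c['t'],K,np.array([c['k1'],0,0,0,0.]))[0].reshape(-1,2)
def cloud(c,d):
    v,u=np.mgrid[0:480,0:640]
    n=und(c,np.c_[u.ravel(),v.ravel()])
    P=np.c_[n,np.ones(len(n))]*d.reshape(-1,1)
    W=(P-c['t'])@c['R']; W[d.ravel()==0]=np.nan
    return W.reshape(480,640,3)
def blobs(mask,amin=8):
    n,l,st,ce=cv2.connectedComponentsWithStats(mask.astype(np.uint8))
    return [(ce[i],st[i],l==i) for i in range(1,n) if st[i,4]>=amin]
E
python3 - <<'E'
from h import *
c=r.calibration('top');p,d=r.grab_frame('top')
np.savez('top0.npz',p=p,d=d)
W=cloud(c,d)
hsv=cv2.cvtColor(p,cv2.COLOR_RGB2HSV)
blue=(hsv[...,0]>100)&(hsv[...,0]<128)&(hsv[...,1]>120)&(hsv[...,2]>50)
cop=(hsv[...,0]<18)&(hsv[...,1]>110)&(hsv[...,2]>60)
for nm,m in(('blue',blue),('cop',cop)):
    for ce,st,mk in blobs(m):
        print(nm,ce.round(1),st[4],plane(c,ce,58 if nm=='blue' else 28)[0].round(1),np.nanmedian(W[mk],0).round(1))
cv2.imwrite('pics/z1.png',cv2.resize(p[220:310,150:350],None,fx=4,fy=4,interpolation=cv2.INTER_CUBIC)[:,:,::-1])
cv2.imwrite('pics/z2.png',cv2.resize(p[175:310,325:515],None,fx=4,fy=4,interpolation=cv2.INTER_CUBIC)[:,:,::-1])
E
```

```text
blue [88.6 91.1] 1447 [981.3 852.6  58. ] [1001.2  871.3    8.3]
blue [160.5 114. ] 1461 [908.8 636.2  58. ] [926.6 647.9  10.6]
blue [499.9 193.4] 50 [ 673.7 -331.1   58. ] [ 667.9 -318.6   99.4]
blue [152.5 189.7] 261 [688.2 654.4  58. ] [695.1 668.   15.4]
blue [  9.4 232.8] 19 [ 566.3 1076.7   58. ] [ 566.5 1081.8   48.2]
blue [213.5 258. ] 18 [493. 476.  58.] [492.9 476.1  59.6]
blue [250.6 279.8] 20 [432.  370.7  58. ] [431.3 371.4  59.6]
blue [310.1 292.6] 17 [396.1 204.   58. ] [395.2 204.2  57. ]
cop [399.3 132.8] 21 [855.7 -52.8  28. ] [837.8 -44.   97.5]
cop [110.  143.5] 141 [831.5 794.5  28. ] [827.1 787.8  37.1]
cop [365.2 148.2] 427 [810.5  45.9  28. ] [798.4  49.5  80.4]
cop [400.  146.4] 93 [815.5 -54.3  28. ] [801.6 -43.7  89.7]
cop [414.3 139.9] 15 [834.5 -95.8  28. ] [818.4 -85.4  94.6]
cop [409.  145.4] 8 [818.5 -80.4  28. ] [802.  -69.4 100.2]
cop [ 21. 177.] 9 [ 734.9 1064.4   28. ] [ 736.4 1069.    19.6]
cop [315.5 229.5] 8 [575.4 189.6  28. ] [572.5 188.8  54.4]
cop [170.9 252.9] 158 [509.  606.3  28. ] [509.3 602.9  36.9]
cop [222.4 265.8] 48 [471.8 456.4  28. ] [471.4 457.   28. ]
cop [210.2 267. ] 46 [468.4 491.6  28. ] [468.3 491.5  27.4]
cop [365.8 273.2] 56 [450.5  46.6  28. ] [450.4  49.5  79.2]
cop [242.  283.1] 42 [422.4 399.6  28. ] [422.7 399.4  27.3]
cop [303.5 284.4] 42 [418.9 223.8  28. ] [419.8 224.3  26.4]
cop [252.5 289.7] 46 [403.7 369.3  28. ] [402.9 368.8  26.9]
cop [494.  288.8] 10 [ 405.4 -317.4   28. ] [ 404.7 -320.1   19.1]
cop [301.4 296.7] 42 [384.  229.8  28. ] [383.1 230.1  26.1]
```

View pics/z1.png

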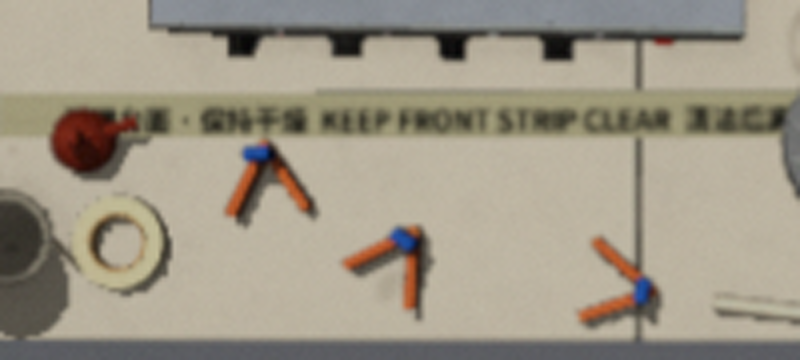

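View pics/z2.png

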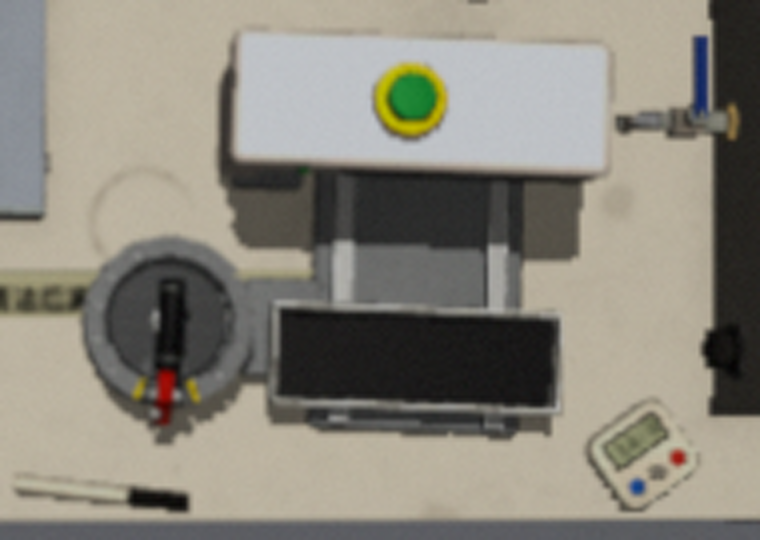

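```bash
python3 - <<'E'
from h import *
c=r.calibration('top');f=np.load('top0.npz');p,d=f['p'],f['d']
W=cloud(c,d);hsv=cv2.cvtColor(p,cv2.COLOR_RGB2HSV)
g=hsv[...,2]
# head top white via depth
head=(W[...,2]>155)&(W[...,2]<180)&(W[...,0]>520)&(W[...,1]>-320)&(W[...,1]<100)
head=cv2.morphologyEx(head.astype(np.uint8),cv2.MORPH_CLOSE,np.ones((7,7)))
b=max(blobs(head),key=lambda b:b[1][4]);cn=max(cv2.findContours(b[2].astype(np.uint8),0,2)[0],key=cv2.contourArea)
X=plane(c,cn.reshape(-1,2),167)[:,:2].astype(np.float32);print('head',cv2.minAreaRect(X),b[1])
# dark floor
dark=np.zeros_like(g,bool);dark[245:285,388:470]=(g<55)[245:285,388:470]
b=max(blobs(dark),key=lambda b:b[1][4]);cn=max(cv2.findContours(b[2].astype(np.uint8),0,2)[0],key=cv2.contourArea)
print('floor',cv2.minAreaRect(plane(c,cn.reshape(-1,2),37)[:,:2].astype(np.float32)),b[1],np.nanmedian(W[b[2]],0))
print('floor asrim',cv2.minAreaRect(plane(c,cn.reshape(-1,2),53)[:,:2].astype(np.float32)))
tr=(W[...,2]>28)&(W[...,2]<64)&(W[...,0]>380)&(W[...,0]<510)&(W[...,1]<-25)&(W[...,1]>-260)
gr=(hsv[...,0]>35)&(hsv[...,0]<85)&(hsv[...,1]>120);
for ce,st,mk in blobs(gr): print('green',ce,st[4],plane(c,ce,185)[0],np.nanmedian(W[mk],0))
ye=(hsv[...,0]>20)&(hsv[...,0]<34)&(hsv[...,1]>150);
for ce,st,mk in blobs(ye): print('yel',ce,st[4],plane(c,ce,180)[0],np.nanmedian(W[mk],0))
# ring
ring=(W[...,2]>45)&(W[...,2]<68)&(W[...,0]>390)&(W[...,0]<560)&(W[...,1]<130)&(W[...,1]>-20)
print('ring pts',ring.sum())
b=max(blobs(ring),key=lambda b:b[1][4]);cn=max(cv2.findContours(b[2].astype(np.uint8),0,2)[0],key=cv2.contourArea)
print('ring',cv2.minEnclosingCircle(plane(c,cn.reshape(-1,2),57)[:,:2].astype(np.float32)))
# coupons legs PCA
cop=(hsv[...,0]<18)&(hsv[...,1]>110)&(hsv[...,2]>60)
for ce,st,mk in blobs(cop,30):
    if W[mk][:,1].mean()>180 and W[mk][:,1].mean()<520 and ce[1]>255:
        vv,uu=np.nonzero(mk);Q=plane(c,np.c_[uu,vv],28)[:,:2];m=Q.mean(0);u=np.linalg.svd(Q-m)[2][0]
        print('leg',m.round(1),u.round(3))
E
```

```text
head ((636.4976806640625, -113.08229064941406), (250.28363037109375, 93.03691101074219), 87.85806274414062) [ 382  183   96   38 3125]
floor ((476.05999755859375, -131.0126953125), (193.0576629638672, 61.268959045410156), 87.58512115478516) [ 395  252   69   25 1463] [ 476.0301999  -129.3800157    37.87318929]
floor asrim ((475.6127624511719, -128.2792510986328), (191.15185546875, 60.66410827636719), 87.58511352539062)
green [427.63247863 198.63247863] 117 [ 641.01490248 -104.96840973  185.        ] [ 639.7032324  -104.44371784  188.97355043]
yel [426.70634921 200.26984127] 126 [ 637.4479823  -103.35032826  180.        ] [ 635.23459593 -101.98301914  179.89245621]
yel [372.75  272.125] 8 [451.35814531  38.00273432 180.        ] [453.25340655  28.50528168  59.35600879]
ring pts 655
ring ((503.00555419921875, 44.471649169921875), 59.684471130371094)
leg [471.8 456.4] [-0.816 -0.578]
leg [468.4 491.6] [-0.907  0.421]
leg [422.4 399.6] [ 0.417 -0.909]
leg [418.9 223.8] [-0.631 -0.776]
leg [403.7 369.3] [-0.997  0.084]
leg [384.  229.8] [ 0.295 -0.956]
```

Call:
{"method": "jog_arm", "body": {"moves": [{"grip": 0,"translation": [0.0208,-0.0351,0],"twist": [0,0,0]},{"grip": 0,"translation": [0.0208,-0.0351,0],"twist": [0,0,0]},{"grip": 0,"translation": [0.0208,-0.0351,0],"twist": [0,0,0]},{"grip": 0,"translation": [0.0208,-0.0351,0],"twist": [0,0,0]},{"grip": 0,"translation": [0.0208,-0.0351,0],"twist": [0,0,0]},{"grip": 0,"translation": [0.0208,-0.0351,0],"twist": [0,0,0]},{"grip": 0,"translation": [0.0208,-0.0351,0],"twist": [0,0,0]},{"grip": 0,"translation": [0.0208,-0.0351,0],"twist": [0,0,0]},{"grip": 0,"translation": [0.0208,-0.0351,0],"twist": [0,0,0]},{"grip": 0,"translation": [0.0208,-0.0351,0],"twist": [0,0,0]}], "squeeze": 30}}

```text
clock: 1.03
eef_pos: [265.3, -217.1, 231.3]
tcp_rot: [3.141, -0.0, 0.231]
contact_force: [1.9, 0.1, -0.3]
opening: 0.498
```

Call:
{"method": "jog_arm", "body": {"moves": [{"grip": 0,"translation": [0.0208,-0.0351,0],"twist": [0,0,0]},{"grip": 0,"translation": [0.0208,-0.0351,0],"twist": [0,0,0]},{"grip": 0,"translation": [0.0208,-0.0351,0],"twist": [0,0,0]},{"grip": 0,"translation": [0.0208,-0.0351,0],"twist": [0,0,0]},{"grip": 0,"translation": [0.0208,-0.0351,0],"twist": [0,0,0]},{"grip": 0,"translation": [0.0208,-0.0351,0],"twist": [0,0,0]},{"grip": 0,"translation": [0.0208,-0.0351,0],"twist": [0,0,0]},{"grip": 0,"translation": [0.0208,-0.0351,0],"twist": [0,0,0]},{"grip": 0,"translation": [0.0208,-0.0351,0],"twist": [0,0,0]},{"grip": 0,"translation": [0.0208,-0.0351,0],"twist": [0,0,0]}]}}

```text
clock: 1.87
eef_pos: [387.2, 172.9, 231.4]
tcp_rot: [3.142, -0.001, 0.233]
contact_force: [1.6, -1.1, 0.5]
opening: 0.5
```

Next I'll twist to yaw 2.95, stepping 0.1236 per row for 22 rows.

Call:
{"method": "jog_arm", "body": {"moves": [{"grip": 0,"translation": [0.0208,-0.0351,0],"twist": [0,0,0]},{"grip": 0,"translation": [0,0,0],"twist": [0,0,-0.1236]},{"grip": 0,"translation": [0,0,0],"twist": [0,0,-0.1236]},{"grip": 0,"translation": [0,0,0],"twist": [0,0,-0.1236]},{"grip": 0,"translation": [0,0,0],"twist": [0,0,-0.1236]},{"grip": 0,"translation": [0,0,0],"twist": [0,0,-0.1236]},{"grip": 0,"translation": [0,0,0],"twist": [0,0,-0.1236]},{"grip": 0,"translation": [0,0,0],"twist": [0,0,-0.1236]},{"grip": 0,"translation": [0,0,0],"twist": [0,0,-0.1236]},{"grip": 0,"translation": [0,0,0],"twist": [0,0,-0.1236]}]}}

```text
clock: 2.7
eef_pos: [399.2, 209.4, 231.2]
tcp_rot: [-3.141, 0.0, 1.35]
contact_force: [-0.6, 0.4, 0.2]
opening: 0.497
```

Call:
{"method": "jog_arm", "body": {"moves": [{"grip": 0,"translation": [0,0,0],"twist": [0,0,-0.1236]},{"grip": 0,"translation": [0,0,0],"twist": [0,0,-0.1236]},{"grip": 0,"translation": [0,0,0],"twist": [0,0,-0.1236]},{"grip": 0,"translation": [0,0,0],"twist": [0,0,-0.1236]},{"grip": 0,"translation": [0,0,0],"twist": [0,0,-0.1236]},{"grip": 0,"translation": [0,0,0],"twist": [0,0,-0.1236]},{"grip": 0,"translation": [0,0,0],"twist": [0,0,-0.1236]},{"grip": 0,"translation": [0,0,0],"twist": [0,0,-0.1236]},{"grip": 0,"translation": [0,0,0],"twist": [0,0,-0.1236]},{"grip": 0,"translation": [0,0,0],"twist": [0,0,-0.1236]}]}}

```text
clock: 3.53
eef_pos: [399.3, 209.4, 231.2]
tcp_rot: [-3.141, -0.0, 2.586]
contact_force: [-0.1, -0.1, 0.5]
opening: 0.501
```

Call:
{"method": "jog_arm", "body": {"moves": [{"grip": 0,"translation": [0,0,0],"twist": [0,0,-0.1236]},{"grip": 0,"translation": [0,0,0],"twist": [0,0,-0.1236]},{"grip": 0,"translation": [0,0,0],"twist": [0,0,-0.1236]},{"grip": 0,"translation": [0,0,0],"twist": [0,0,0]}]}}

```text
clock: 3.87
eef_pos: [399.3, 209.4, 231.2]
tcp_rot: [-3.142, -0.0, 2.957]
contact_force: [0.3, 0.8, 0.0]
opening: 0.5
```

```bash
cat >> h.py <<'E'
import sys
def save(n,tag):
    c=r.calibration(n);p,d=r.grab_frame(n);cv2.imwrite(f"pics/{tag}.png",p[:,:,::-1]);return c,p,d
def coupons(c,p,d,rng=(360,560,-260,560),min_px=30,zl=None,z0=0):
    """lug + yaw by blue blobs and copper fit: returns list (lug xy, yaw_deg)"""
    hsv=cv2.cvtColor(p,cv2.COLOR_RGB2HSV);W=cloud(c,d)
    blue=(hsv[...,0]>100)&(hsv[...,0]<128)&(hsv[...,1]>120)&(hsv[...,2]>50)
    cop=(hsv[...,0]<18)&(hsv[...,1]>110)&(hsv[...,2]>60)
    top=cop&(np.abs(W[...,2]-28-z0)<4)
    ltop=blue&(W[...,2]>z0+53)&(W[...,2]<z0+64)
    out=[]
    for ce,st,mk in blobs(ltop,min_px):
        Q=plane(c,np.argwhere(mk)[:,::-1],58+z0)[:,:2]
        rect=cv2.minAreaRect(Q.astype(np.float32));m=np.array(rect[0])
        if not(rng[0]<m[0]<rng[1] and rng[2]<m[1]<rng[3]):continue
        vu=np.argwhere(top);P=plane(c,vu[:,::-1],28+z0)[:,:2]
        P=P[np.linalg.norm(P-m,axis=1)<62]
        legs=[]
        if len(P)>20:
            # split by sign about mean direction from lug
            a=(P-m).mean(0);th=np.arctan2(a[1],a[0])
            for s in(1,-1):
                side=(P-m)@np.array([-np.sin(th),np.cos(th)])*s
                q=P[side>8]
                if len(q)>8:
                    u=np.linalg.svd(q-q.mean(0))[2][0]; u=u*np.sign(u@a); legs.append(np.degrees(np.arctan2(u[1],u[0])))
            th=np.degrees(th)
        else: th=None
        out.append((m.round(1),np.round(rect[1],1),round(rect[2],1),None if th is None else round(th,1),np.round(legs,1),
          None if len(legs)<2 else round(float(np.degrees(np.angle(np.exp(1j*np.radians(legs[0]))+np.exp(1j*np.radians(legs[1]))))),1),round(float(np.nanmedian(W[mk][:,2])),1)))
    return out
def st():
    s=r.sense();return s['clock'],s['eef_pos'].round(1),s['tcp_rot'].round(4),s['contact_force'].round(1),round(s['opening'],3),s['qpos'].round(2)
def go(x,y,z,yaw):
    s=r.sense();p=s['eef_pos'];w=s['tcp_rot'][2];d=np.array([x,y,z])-p
    print('tool d mm:',np.round([np.cos(w)*d[0]+np.sin(w)*d[1],np.sin(w)*d[0]-np.cos(w)*d[1],-d[2]],1),'twist z:',round(-(yaw-w),4),'final-yaw d:',np.round([np.cos(yaw)*d[0]+np.sin(yaw)*d[1],np.sin(yaw)*d[0]-np.cos(yaw)*d[1]],1))
E
python3 - <<'E'
from h import *
print(st())
c,p,d=save('wrist','w1')
for o in coupons(c,p,d):print(o)
c,p,d=save('top','t1')
for o in coupons(c,p,d,min_px=6):print(o)
E
```

```text
(3.8667, array([399.3, 209.4, 231.2]), array([-3.1415e+00, -1.0000e-04,  2.9567e+00]), array([0.3, 0.8, 0. ]), 0.5, array([ 0.48,  0.08,  1.99, -0.  ,  1.08, -0.91]))
(array([396. , 205.8]), array([ 9. , 17.4]), 79.4, np.float64(81.3), array([106.7,  49.5]), 78.1, 57.3)
(array([431.8, 371.8]), array([18.7,  9. ]), 54.4, np.float64(145.9), array([174.6, 116.6]), 145.6, 57.2)
(array([491., 475.]), array([10.7, 20.3]), 4.4, np.float64(179.4), array([-146.5,  156.9]), -174.8, 56.9)
(array([493., 476.]), array([14.2,  5.6]), 90.0, np.float64(-177.8), array([-145. ,  156.9]), -174.0, 58.6)
(array([432.7, 371. ]), array([ 8.4, 14.1]), 0.0, np.float64(150.0), array([172.1, 114.8]), 143.4, 58.0)
```

View pics/w1.png

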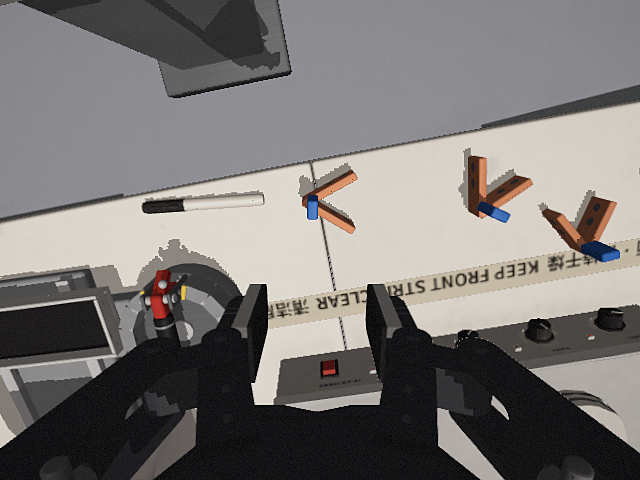

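Wrist view: coupon C's lug is at pixel (312,207), B's at (495,212) and A's at (600,252). All three are standing on the bench, and this agrees with the top view. Now I'll go down on C.

Call:
{"method": "jog_arm", "body": {"moves": [{"grip": 0,"translation": [0.0026,-0.0041,0.033],"twist": [0,0,0]},{"grip": 0,"translation": [0,0,0.036],"twist": [0,0,0]},{"grip": 0,"translation": [0,0,0.036],"twist": [0,0,0]},{"grip": 0,"translation": [0,0,0.036],"twist": [0,0,0]},{"grip": 0,"translation": [0,0,0.03],"twist": [0,0,0]},{"grip": 0,"translation": [0,0,0.02],"twist": [0,0,0]},{"grip": 0,"translation": [0,0,0.008],"twist": [0,0,0]},{"grip": 0,"translation": [0,0,0],"twist": [0,0,0]}]}}

```text
clock: 4.63
eef_pos: [395.0, 205.4, 30.8]
tcp_rot: [-3.139, -0.003, 2.948]
contact_force: [-0.9, -0.8, 0.6]
opening: 0.5
```

Call:
{"method": "jog_arm", "body": {"moves": [{"grip": 1,"translation": [0,0,0],"twist": [0,0,0]},{"grip": 1,"translation": [0,0,0],"twist": [0,0,0]},{"grip": 1,"translation": [0,0,0],"twist": [0,0,0]},{"grip": 1,"translation": [0,0,0],"twist": [0,0,0]},{"grip": 1,"translation": [0,0,0],"twist": [0,0,0]},{"grip": 1,"translation": [0,0,0],"twist": [0,0,0]},{"grip": 1,"translation": [0,0,0],"twist": [0,0,0]},{"grip": 1,"translation": [0,0,0],"twist": [0,0,0]}]}}

```text
clock: 5.3
eef_pos: [397.2, 206.5, 33.7]
tcp_rot: [3.14, 0.002, 2.951]
contact_force: [-0.7, -0.5, 9.2]
opening: 0.104
```

Call:
{"method": "jog_arm", "body": {"moves": [{"grip": 1,"translation": [0,0,-0.01],"twist": [0,0,0]},{"grip": 1,"translation": [0,0,-0.03],"twist": [0,0,0]},{"grip": 1,"translation": [0,0,-0.03],"twist": [0,0,0]},{"grip": 1,"translation": [0,0,-0.035],"twist": [0,0,0]},{"grip": 1,"translation": [0,0,-0.035],"twist": [0,0,0]},{"grip": 1,"translation": [0,0,-0.02],"twist": [0,0,0]},{"grip": 1,"translation": [0,0,0],"twist": [0,0,0]}]}}

```text
clock: 5.88
eef_pos: [398.3, 207.1, 197.6]
tcp_rot: [3.136, 0.007, 2.951]
contact_force: [1.7, 0.3, -1.0]
opening: 0.109
```

```bash
python3 - <<'E'
from h import *
print(st())
c,p,d=save('wrist','w2')
s=r.sense()['eef_pos']
for o in coupons(c,p,d,z0=s[2]-32):print('held?',o)
for o in coupons(c,p,d):print(o)
go(476+0-16,-129.7,180,1.531)
E
```

```text
(5.8833, array([398.3, 207.1, 197.6]), array([3.1363, 0.0067, 2.9508]), array([ 1.7,  0.3, -1. ]), 0.109, array([ 0.48,  0.11,  2.04, -0.  ,  0.99, -0.9 ]))
held? (array([395.8, 207.5]), array([ 8.8, 19.6]), 78.8, np.float64(100.2), array([104.3,  43.1]), 73.7, 221.1)
(array([431.2, 371.3]), array([19.6,  9. ]), 55.8, np.float64(145.9), array([175.2, 116.9]), 146.1, 57.2)
(array([491.3, 469.7]), array([11.9, 10.6]), 4.5, np.float64(168.7), array([-147. ,  157.8]), -174.6, 56.4)
tool d mm: [-125.3 -318.2   15.2] twist z: 1.4199 final-yaw d: [-333.5   76.1]
```

View pics/w2.png

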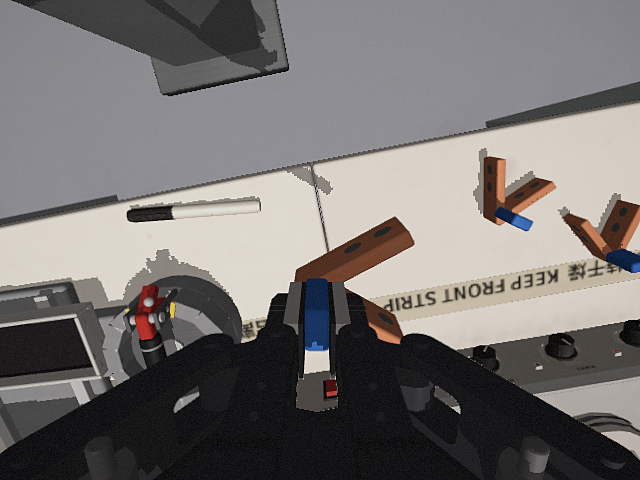

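Call:
{"method": "jog_arm", "body": {"moves": [{"grip": 1,"translation": [-0.0139,-0.0354,0],"twist": [0,0,0]},{"grip": 1,"translation": [-0.0139,-0.0354,0],"twist": [0,0,0]},{"grip": 1,"translation": [-0.0139,-0.0354,0],"twist": [0,0,0]},{"grip": 1,"translation": [-0.0139,-0.0354,0],"twist": [0,0,0]},{"grip": 1,"translation": [-0.0139,-0.0354,0],"twist": [0,0,0]},{"grip": 1,"translation": [-0.0139,-0.0354,0],"twist": [0,0,0]},{"grip": 1,"translation": [-0.0139,-0.0354,0],"twist": [0,0,0]},{"grip": 1,"translation": [-0.0139,-0.0354,0],"twist": [0,0,0]},{"grip": 1,"translation": [-0.0139,-0.0354,0],"twist": [0,0,0]},{"grip": 1,"translation": [0,0,0],"twist": [0,0,0.1]}]}}

```text
clock: 6.77
eef_pos: [458.9, -135.9, 191.3]
tcp_rot: [-3.14, 0.0, 2.852]
contact_force: [0.6, 0.2, -1.0]
opening: 0.113
```

Call:
{"method": "jog_arm", "body": {"moves": [{"grip": 1,"translation": [0,0,0],"twist": [0,0,0.12]},{"grip": 1,"translation": [0,0,0],"twist": [0,0,0.12]},{"grip": 1,"translation": [0,0,0],"twist": [0,0,0.12]},{"grip": 1,"translation": [0,0,0],"twist": [0,0,0.12]},{"grip": 1,"translation": [0,0,0],"twist": [0,0,0.12]},{"grip": 1,"translation": [0,0,0],"twist": [0,0,0.12]},{"grip": 1,"translation": [0,0,0],"twist": [0,0,0.12]},{"grip": 1,"translation": [0,0,0],"twist": [0,0,0.12]},{"grip": 1,"translation": [0,0,0],"twist": [0,0,0.12]},{"grip": 1,"translation": [0,0,0],"twist": [0,0,0.12]}]}}

```text
clock: 7.6
eef_pos: [457.3, -130.2, 190.9]
tcp_rot: [-3.139, -0.001, 1.645]
contact_force: [0.3, 0.4, -1.8]
opening: 0.107
```

Call:
{"method": "jog_arm", "body": {"moves": [{"grip": 1,"translation": [0,0,0.03],"twist": [0,0,0.12]},{"grip": 1,"translation": [0,0,0.02],"twist": [0,0,0]},{"grip": 1,"translation": [0,0,0],"twist": [0,0,0]},{"grip": 1,"translation": [0,0,0],"twist": [0,0,0]}]}}

```text
clock: 7.93
eef_pos: [456.8, -130.1, 140.9]
tcp_rot: [-3.137, -0.001, 1.532]
contact_force: [-0.4, 0.6, -1.7]
opening: 0.11
```

```bash
python3 - <<'E'
from h import *
print(st())
c,p,d=save('wrist','w3')
np.savez('w3.npz',p=p,d=d,**{k:np.asarray(v) for k,v in c.items()})
s=r.sense()['eef_pos']
for o in coupons(c,p,d,z0=s[2]-33.5):print('held?',o)
for o in coupons(c,p,d):print(o)
go(460,-131,110,1.531)
E
```

```text
(7.9333, array([ 456.8, -130.1,  140.9]), array([-3.1373e+00, -1.1000e-03,  1.5319e+00]), array([-0.4,  0.6, -1.7]), 0.11, array([-0.28,  0.24,  2.03, -0.  ,  0.88, -0.24]))
held? (array([ 456.3, -127.7]), array([18.5,  8.8]), 88.3, np.float64(21.6), array([ 24.5, -37.7]), -6.6, 164.5)
tool d mm: [-0.5  2.1 32. ] twist z: 0.0008 final-yaw d: [-0.5  2.1]
```

View pics/w3.png

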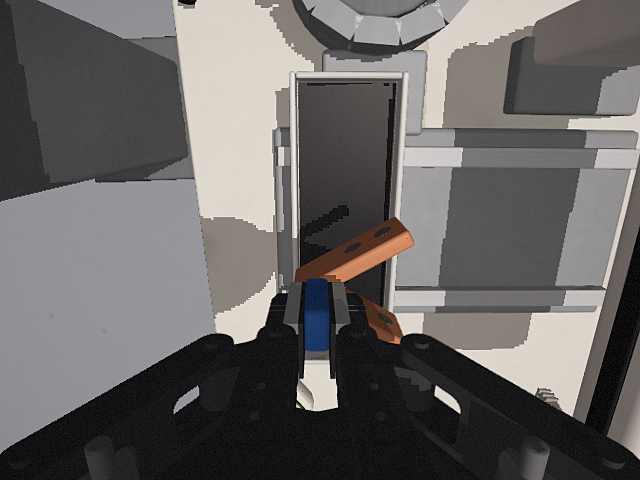

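```bash
python3 - <<'E'
from h import *
f=np.load('w3.npz');p,d=f['p'],f['d'];c={k:f[k] for k in('fx','fy','cx','cy','k1','R','t')}
c={k:(float(v) if v.ndim==0 else v) for k,v in c.items()}
W=cloud(c,d)
g=cv2.cvtColor(p,cv2.COLOR_RGB2GRAY).astype(int)
# depth mask of tray interior: floor z~37
xh=np.array([np.cos(-.04),np.sin(-.04)]);yh=np.array([-xh[1],xh[0]]);O=np.array([476,-129.7])
for v in (100,120,140,160,180):
    row=g[v,285:420];
    dd=np.diff(row);L=[285+i for i in np.argsort(-abs(dd))[:8]]
    L=sorted(L);X=plane(c,[(u+.5,v) for u in L],53)[:,:2]-O
    print(v,[(u,int(dd[u-285]),round(float(x@xh),1)) for u,x in zip(L,X)])
for u in (320,350,380):
    col=g[60:100,u];dd=np.diff(col);L=sorted(60+i for i in np.argsort(-abs(dd))[:5])
    X=plane(c,[(u,v+.5) for v in L],53)[:,:2]-O
    print(u,[(v,int(dd[v-60]),round(float(x@yh),1)) for v,x in zip(L,X)])
m=(abs(W[...,2]-37)<3)&(g<90);m[300:]=0;m[:,:285]=0;m[:,410:]=0
b=max(blobs(m),key=lambda b:b[1][4]);print(b[1],np.nanmedian(W[b[2]][:,2]))
E
```

```text
100 [(np.int64(289), 80, -36.5), (np.int64(294), -110, -33.5), (np.int64(296), 150, -32.3), (np.int64(297), -145, -31.7), (np.int64(388), -58, 23.2), (np.int64(394), 52, 26.9), (np.int64(400), 53, 30.5), (np.int64(401), 53, 31.1)]
120 [(np.int64(289), 71, -36.7), (np.int64(295), -99, -33.1), (np.int64(296), 113, -32.4), (np.int64(297), -73, -31.8), (np.int64(298), -63, -31.2), (np.int64(387), -64, 23.2), (np.int64(393), 67, 26.9), (np.int64(400), 56, 31.2)]
140 [(np.int64(289), 71, -37.0), (np.int64(295), -103, -33.2), (np.int64(296), 49, -32.6), (np.int64(298), -110, -31.4), (np.int64(386), -52, 23.3), (np.int64(392), 44, 27.0), (np.int64(398), 48, 30.7), (np.int64(399), 48, 31.3)]
160 [(np.int64(289), -41, -37.2), (np.int64(290), 85, -36.6), (np.int64(295), -91, -33.4), (np.int64(297), 147, -32.2), (np.int64(298), -180, -31.5), (np.int64(385), -59, 23.3), (np.int64(391), 49, 27.1), (np.int64(397), 62, 30.9)]
180 [(np.int64(290), 103, -36.8), (np.int64(295), -62, -33.6), (np.int64(296), -79, -33.0), (np.int64(297), 149, -32.3), (np.int64(298), -190, -31.7), (np.int64(385), -55, 24.0), (np.int64(390), 66, 27.2), (np.int64(396), 72, 31.0)]
320 [(np.int64(71), 71, 103.9), (np.int64(77), -101, 100.6), (np.int64(80), 30, 98.9), (np.int64(82), -62, 97.8), (np.int64(85), 41, 96.1)]
350 [(np.int64(70), -47, 104.5), (np.int64(71), 70, 103.9), (np.int64(77), -102, 100.6), (np.int64(82), -60, 97.8), (np.int64(83), 60, 97.3)]
380 [(np.int64(60), 75, 110.0), (np.int64(70), -45, 104.5), (np.int64(71), 50, 104.0), (np.int64(77), -83, 100.7), (np.int64(78), -36, 100.1)]
[  298    81   100   187 14975] 37.060129089239396
```

The tray's rim lines in this view (left outer edge at column 290, far end at row 71) fix its position relative to the held lug. I need to shift +2.8 in x and +0.9 in y, then lower.

Call:
{"method": "jog_arm", "body": {"moves": [{"grip": 1,"translation": [0.001,0.0028,0.02],"twist": [0,0,0]},{"grip": 1,"translation": [0,0,0.02],"twist": [0,0,0]},{"grip": 1,"translation": [0,0,0.015],"twist": [0,0,0]},{"grip": 1,"translation": [0,0,0.008],"twist": [0,0,0]},{"grip": 1,"translation": [0,0,0.004],"twist": [0,0,0]},{"grip": 1,"translation": [0,0,0.002],"twist": [0,0,0]},{"grip": 1,"translation": [0,0,0],"twist": [0,0,0]}]}}

```text
clock: 8.57
eef_pos: [461.8, -129.9, 73.8]
tcp_rot: [3.141, 0.0, 1.531]
contact_force: [0.2, -0.8, -0.6]
opening: 0.108
```

Call:
{"method": "jog_arm", "body": {"moves": [{"grip": 1,"translation": [0,0,0],"twist": [0,0,0]},{"grip": 1,"translation": [0,0,0],"twist": [0,0,0]}]}}

```text
clock: 8.73
eef_pos: [462.0, -129.9, 74.1]
tcp_rot: [3.14, 0.0, 1.531]
contact_force: [1.0, -0.0, -1.1]
opening: 0.11
```

```bash
python3 - <<'E'
from h import *
print(st())
E
```

```text
(8.7333, array([ 462. , -129.9,   74.1]), array([3.1402e+00, 3.0000e-04, 1.5311e+00]), array([ 1. , -0. , -1.1]), 0.11, array([-0.28,  0.35,  2.07, -0.  ,  0.72, -0.24]))
```

Call:
{"method": "jog_arm", "body": {"moves": [{"grip": 1,"translation": [0.0005,-0.0022,0.001],"twist": [0,0,0]},{"grip": 1,"translation": [0,0,0.001],"twist": [0,0,0]},{"grip": 1,"translation": [0,0,0.001],"twist": [0,0,0]},{"grip": 1,"translation": [0,0,0],"twist": [0,0,0]},{"grip": 1,"translation": [0,0,0],"twist": [0,0,0]}]}}

```text
clock: 9.15
eef_pos: [459.4, -129.1, 70.7]
tcp_rot: [3.141, -0.0, 1.531]
contact_force: [-1.1, 1.3, 5.2]
opening: 0.109
```

Call:
{"method": "jog_arm", "body": {"moves": [{"grip": 0.6,"translation": [0,0,0],"twist": [0,0,0]},{"grip": 0.4,"translation": [0,0,0],"twist": [0,0,0]},{"grip": 0.3,"translation": [0,0,0],"twist": [0,0,0]},{"grip": 0.2,"translation": [0,0,-0.01],"twist": [0,0,0]},{"grip": 0.2,"translation": [0,0,-0.035],"twist": [0,0,0]},{"grip": 0.1,"translation": [0,0,-0.04],"twist": [0,0,0]},{"grip": 0,"translation": [0,0,-0.04],"twist": [0,0,0]},{"grip": 0,"translation": [0,0,-0.02],"twist": [0,0,0]}]}}

```text
clock: 9.82
eef_pos: [460.7, -129.6, 220.4]
tcp_rot: [3.136, 0.001, 1.531]
contact_force: [1.2, 0.6, -1.0]
opening: 0.501
```

Call:
{"method": "jog_arm", "body": {"moves": [{"grip": 0,"translation": [0,0,0],"twist": [0,0,0]},{"grip": 0,"translation": [0,0,0],"twist": [0,0,0]}]}}

```text
clock: 9.98
eef_pos: [459.9, -129.4, 217.0]
tcp_rot: [3.138, 0.001, 1.531]
contact_force: [-0.9, -0.0, -0.6]
opening: 0.499
```

```bash
python3 - <<'E'
from h import *
print(st())
c,p,d=save('wrist','w4')
for o in coupons(c,p,d,z0=37):print('tray',o)
c,p,d=save('top','t4')
for o in coupons(c,p,d,min_px=6):print(o)
for o in coupons(c,p,d,min_px=6,z0=37):print('tray',o)
go(491,475,180,1.655)
E
```

```text
(9.9833, array([ 459.9, -129.4,  217. ]), array([3.1383e+00, 8.0000e-04, 1.5310e+00]), array([-0.9, -0. , -0.6]), 0.499, array([-0.28,  0.14,  1.96, -0.  ,  1.05, -0.24]))
tray (array([ 458.5, -128.3]), array([18.2,  9.2]), 87.6, np.float64(-1.5), array([ 25.5, -31.3]), -2.9, 94.3)
(array([493., 476.]), array([14.3,  5.6]), 90.0, np.float64(-176.1), array([-145.9,  151. ]), -177.5, 58.4)
(array([433.8, 370.4]), array([16.4,  6.2]), 63.7, np.float64(151.3), array([173.3, 119.8]), 146.6, 57.0)
tray (array([ 458.4, -129.8]), array([15.5,  7.8]), 71.4, np.float64(21.2), array([ 20.8, -25.2]), -2.2, 95.4)
tool d mm: [604.7   8.5  34.7] twist z: -0.124 final-yaw d: [599.1  83.2]
```

View pics/w4.png

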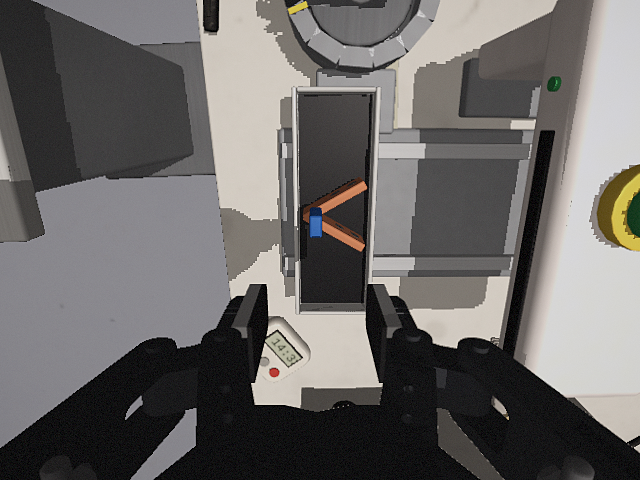

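Call:
{"method": "jog_arm", "body": {"moves": [{"grip": 0,"translation": [0.0403,0.0006,0],"twist": [0,0,0]},{"grip": 0,"translation": [0.0403,0.0006,0],"twist": [0,0,0]},{"grip": 0,"translation": [0.0403,0.0006,0],"twist": [0,0,0]},{"grip": 0,"translation": [0.0403,0.0006,0],"twist": [0,0,0]},{"grip": 0,"translation": [0.0403,0.0006,0],"twist": [0,0,0]},{"grip": 0,"translation": [0.0403,0.0006,0],"twist": [0,0,0]},{"grip": 0,"translation": [0.0403,0.0006,0],"twist": [0,0,0]},{"grip": 0,"translation": [0.0403,0.0006,0],"twist": [0,0,0]},{"grip": 0,"translation": [0.0403,0.0006,0],"twist": [0,0,0]},{"grip": 0,"translation": [0.0403,0.0006,0],"twist": [0,0,0]}]}}

```text
clock: 10.92
eef_pos: [479.9, 274.9, 213.4]
tcp_rot: [-3.139, 0.002, 1.531]
contact_force: [1.3, -0.6, 0.2]
opening: 0.501
```

Call:
{"method": "jog_arm", "body": {"moves": [{"grip": 0,"translation": [0.0403,0.0006,0],"twist": [0,0,0]},{"grip": 0,"translation": [0.0403,0.0006,0],"twist": [0,0,0]},{"grip": 0,"translation": [0.0403,0.0006,0],"twist": [0,0,0]},{"grip": 0,"translation": [0.0403,0.0006,0],"twist": [0,0,0]},{"grip": 0,"translation": [0.0403,0.0006,0],"twist": [0,0,-0.06]},{"grip": 0,"translation": [0,0,0],"twist": [0,0,-0.064]},{"grip": 0,"translation": [0,0,0],"twist": [0,0,0]},{"grip": 0,"translation": [0,0,0],"twist": [0,0,0]}]}}

```text
clock: 11.58
eef_pos: [491.3, 473.7, 213.0]
tcp_rot: [-3.139, 0.003, 1.654]
contact_force: [-0.0, -2.0, 0.5]
opening: 0.5
```

```bash
python3 - <<'E'
from h import *
print(st())
c,p,d=save('wrist','w5')
for o in coupons(c,p,d):print(o)
c,p,d=save('top','t5')
for o in coupons(c,p,d,min_px=6):print(o)
for o in coupons(c,p,d,min_px=6,z0=37):print('tray',o)
go(491,475,32,1.655)
E
```

```text
(11.5833, array([491.3, 473.7, 213. ]), array([-3.1387e+00,  2.7000e-03,  1.6538e+00]), array([-0. , -2. ,  0.5]), 0.5, array([ 0.77,  0.46,  1.51, -0.  ,  1.17,  0.68]))
(array([492.7, 479.2]), array([ 8.5, 17.3]), 4.8, np.float64(-178.0), array([-146.1,  156.8]), -174.6, 57.3)
(array([433. , 370.7]), array([16.4,  6.2]), 56.6, np.float64(154.4), array([175.9, 111.4]), 143.7, 58.3)
tray (array([ 459.1, -129.6]), array([16.5,  7.3]), 75.8, np.float64(-1.8), array([ 26.2, -33.4]), -3.6, 96.2)
tool d mm: [  2.   -0.7 182.1] twist z: -0.0026 final-yaw d: [ 2.  -0.7]
```

View pics/w5.png

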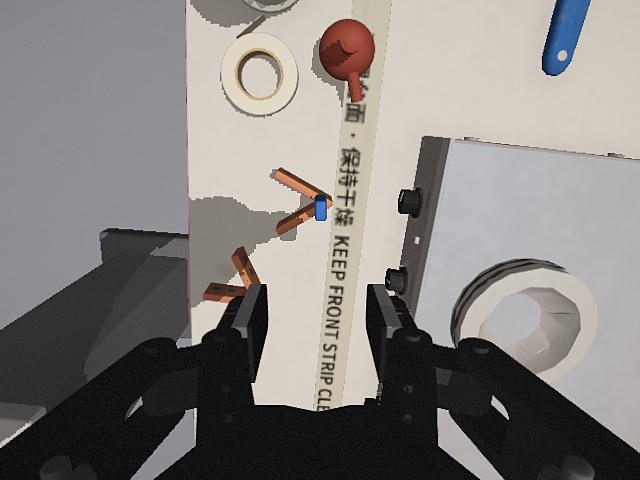

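Wrist view: A's lug is at pixel (320,207) and unmoved. The wrist camera seems to read about 2 mm long along tool x, so I'm aiming for y 477.

Call:
{"method": "jog_arm", "body": {"moves": [{"grip": 0,"translation": [0.0032,0.0013,0.033],"twist": [0,0,0]},{"grip": 0,"translation": [0,0,0.035],"twist": [0,0,0]},{"grip": 0,"translation": [0,0,0.035],"twist": [0,0,0]},{"grip": 0,"translation": [0,0,0.035],"twist": [0,0,0]},{"grip": 0,"translation": [0,0,0.025],"twist": [0,0,0]},{"grip": 0,"translation": [0,0,0.012],"twist": [0,0,0]},{"grip": 0,"translation": [0,0,0.005],"twist": [0,0,0]},{"grip": 0,"translation": [0,0,0],"twist": [0,0,0]}]}}

```text
clock: 12.35
eef_pos: [493.3, 477.0, 35.0]
tcp_rot: [-3.141, 0.001, 1.654]
contact_force: [-0.4, -0.5, 0.7]
opening: 0.499
```

Call:
{"method": "jog_arm", "body": {"moves": [{"grip": 1,"translation": [0,0,0],"twist": [0,0,0]},{"grip": 1,"translation": [0,0,0],"twist": [0,0,0]},{"grip": 1,"translation": [0,0,0],"twist": [0,0,0]},{"grip": 1,"translation": [0,0,0],"twist": [0,0,0]},{"grip": 1,"translation": [0,0,0],"twist": [0,0,0]},{"grip": 1,"translation": [0,0,0],"twist": [0,0,0]},{"grip": 1,"translation": [0,0,0],"twist": [0,0,0]}]}}

```text
clock: 12.93
eef_pos: [494.0, 478.7, 37.4]
tcp_rot: [3.139, -0.002, 1.655]
contact_force: [-1.3, -0.6, 6.9]
opening: 0.112
```

Call:
{"method": "jog_arm", "body": {"moves": [{"grip": 1,"translation": [0,0,-0.01],"twist": [0,0,0]},{"grip": 1,"translation": [0,0,-0.03],"twist": [0,0,0]},{"grip": 1,"translation": [0,0,-0.03],"twist": [0,0,0]},{"grip": 1,"translation": [0,0,-0.035],"twist": [0,0,0]},{"grip": 1,"translation": [0,0,-0.035],"twist": [0,0,0]},{"grip": 1,"translation": [0,0,-0.02],"twist": [0,0,0]},{"grip": 1,"translation": [0,0,0],"twist": [0,0,0]},{"grip": 1,"translation": [0,0,0],"twist": [0,0,0]}]}}

```text
clock: 13.6
eef_pos: [493.8, 478.4, 197.6]
tcp_rot: [3.139, -0.002, 1.655]
contact_force: [-0.3, -0.5, -1.6]
opening: 0.105
```

```bash
python3 - <<'E'
from h import *
print(st())
c,p,d=save('wrist','w6')
s=r.sense()['eef_pos']
for o in coupons(c,p,d,z0=s[2]-33.5):print('held?',o)
for o in coupons(c,p,d):print(o)
go(493,-91,190,1.531)
E
```

```text
(13.6, array([493.8, 478.4, 197.6]), array([ 3.1388e+00, -2.3000e-03,  1.6550e+00]), array([-0.3, -0.5, -1.6]), 0.105, array([ 0.77,  0.48,  1.52, -0.  ,  1.14,  0.68]))
held? (array([492.9, 481.2]), array([ 8.8, 17.4]), 4.7, np.float64(167.3), array([-138.5,  160.9]), -168.8, 217.5)
tool d mm: [-566.6  -47.9    5.6] twist z: 0.124 final-yaw d: [-568.2   22.6]
```

Call:
{"method": "jog_arm", "body": {"moves": [{"grip": 1,"translation": [-0.0378,-0.0032,0],"twist": [0,0,0]},{"grip": 1,"translation": [-0.0378,-0.0032,0],"twist": [0,0,0]},{"grip": 1,"translation": [-0.0378,-0.0032,0],"twist": [0,0,0]},{"grip": 1,"translation": [-0.0378,-0.0032,0],"twist": [0,0,0]},{"grip": 1,"translation": [-0.0378,-0.0032,0],"twist": [0,0,0]},{"grip": 1,"translation": [-0.0378,-0.0032,0],"twist": [0,0,0]},{"grip": 1,"translation": [-0.0378,-0.0032,0],"twist": [0,0,0]},{"grip": 1,"translation": [-0.0378,-0.0032,0],"twist": [0,0,0]},{"grip": 1,"translation": [-0.0378,-0.0032,0],"twist": [0,0,0]},{"grip": 1,"translation": [-0.0378,-0.0032,0],"twist": [0,0,0]}]}}

```text
clock: 14.48
eef_pos: [491.5, 96.5, 193.7]
tcp_rot: [-3.139, 0.0, 1.655]
contact_force: [0.6, 0.0, -0.7]
opening: 0.109
```

Call:
{"method": "jog_arm", "body": {"moves": [{"grip": 1,"translation": [-0.0378,-0.0032,0],"twist": [0,0,0]},{"grip": 1,"translation": [-0.0378,-0.0032,0],"twist": [0,0,0]},{"grip": 1,"translation": [-0.0378,-0.0032,0],"twist": [0,0,0]},{"grip": 1,"translation": [-0.0378,-0.0032,0],"twist": [0,0,0]},{"grip": 1,"translation": [-0.0378,-0.0032,0],"twist": [0,0,0.062]},{"grip": 1,"translation": [0,0,0.02],"twist": [0,0,0.062]},{"grip": 1,"translation": [0,0,0.02],"twist": [0,0,0]},{"grip": 1,"translation": [0,0,0],"twist": [0,0,0]},{"grip": 1,"translation": [0,0,0],"twist": [0,0,0]}]}}

```text
clock: 15.23
eef_pos: [491.2, -91.0, 153.6]
tcp_rot: [-3.137, -0.001, 1.531]
contact_force: [-0.3, 0.9, -0.5]
opening: 0.11
```

```bash
python3 - <<'E'
from h import *
print(st())
c,p,d=save('wrist','w7')
s=r.sense()['eef_pos']
for o in coupons(c,p,d,z0=s[2]-37.4):print('held?',o)
for o in coupons(c,p,d,z0=37):print('tray',o)
go(493,-91,80,1.531)
E
```

```text
(15.2333, array([491.2, -91. , 153.6]), array([-3.1367e+00, -8.0000e-04,  1.5312e+00]), array([-0.3,  0.9, -0.5]), 0.11, array([-0.19,  0.26,  1.97,  0.  ,  0.92, -0.15]))
held? (array([490.9, -88.4]), array([18.8,  8.9]), 87.9, np.float64(160.6), array([-145.3,  154.2]), -175.5, 173.6)
tool d mm: [-0.1  0.7 74.7] twist z: 0.0007 final-yaw d: [-0.1  0.7]
```

View pics/w7.png

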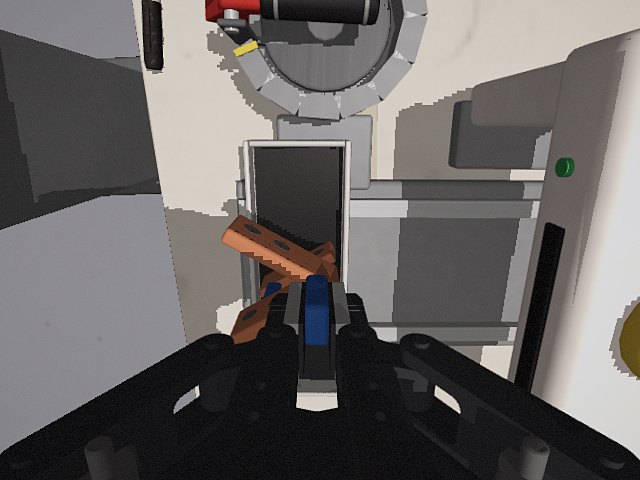

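Call:
{"method": "jog_arm", "body": {"moves": [{"grip": 1,"translation": [-0.0007,0,0.025],"twist": [0,0,0]},{"grip": 1,"translation": [0,0,0.025],"twist": [0,0,0]},{"grip": 1,"translation": [0,0,0.01],"twist": [0,0,0]},{"grip": 1,"translation": [0,0,0.005],"twist": [0,0,0]},{"grip": 1,"translation": [0,0,0],"twist": [0,0,0]},{"grip": 1,"translation": [0,0,0],"twist": [0,0,0]},{"grip": 1,"translation": [0,0,0],"twist": [0,0,0]}]}}

```text
clock: 15.87
eef_pos: [494.4, -91.1, 92.1]
tcp_rot: [3.14, -0.0, 1.532]
contact_force: [-1.5, 3.8, 9.2]
opening: 0.11
```

Call:
{"method": "jog_arm", "body": {"moves": [{"grip": 1,"translation": [0,0,-0.015],"twist": [0,0,0]},{"grip": 1,"translation": [0,0,0],"twist": [0,0,0]},{"grip": 1,"translation": [0,0,0],"twist": [0,0,0]}]}}

```text
clock: 16.12
eef_pos: [494.3, -91.8, 106.5]
tcp_rot: [3.139, 0.001, 1.532]
contact_force: [-0.4, -0.2, -1.0]
opening: 0.11
```

```bash
python3 - <<'E'
from h import *
print(st())
c,p,d=save('wrist','w8')
s=r.sense()['eef_pos']
for o in coupons(c,p,d,z0=s[2]-37.4):print('held?',o)
for o in coupons(c,p,d,z0=37):print('tray',o)
c,p,d=save('top','t8')
for o in coupons(c,p,d,z0=37,min_px=5):print('tray',o)
cv2.imwrite('pics/t8z.png',cv2.resize(p[175:310,325:515],None,fx=4,fy=4,interpolation=cv2.INTER_CUBIC)[:,:,::-1])
c,p,d=save('scene','s8')
cv2.imwrite('pics/s8z.png',cv2.resize(p[200:300,320:460],None,fx=5,fy=5,interpolation=cv2.INTER_CUBIC)[:,:,::-1])
E
```

```text
(16.1167, array([494.3, -91.8, 106.5]), array([3.1387e+00, 5.0000e-04, 1.5319e+00]), array([-0.4, -0.2, -1. ]), 0.11, array([-0.19,  0.33,  2.  , -0.  ,  0.81, -0.15]))
held? (array([493.8, -89.4]), array([20.8,  9. ]), 87.7, np.float64(169.9), array([], dtype=float64), None, 128.5)
```

View pics/w8.png

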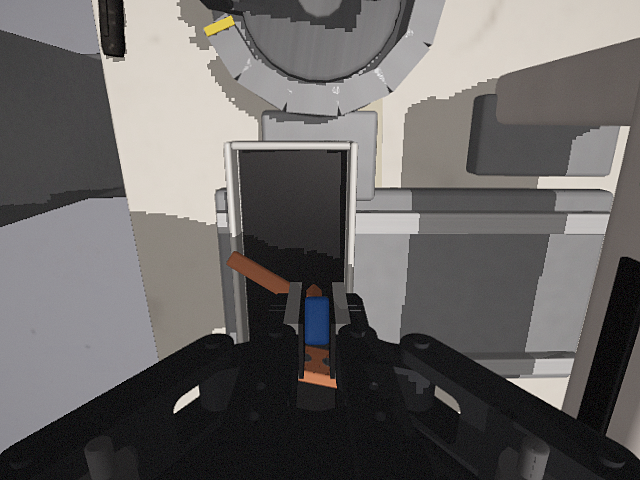

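View pics/s8z.png

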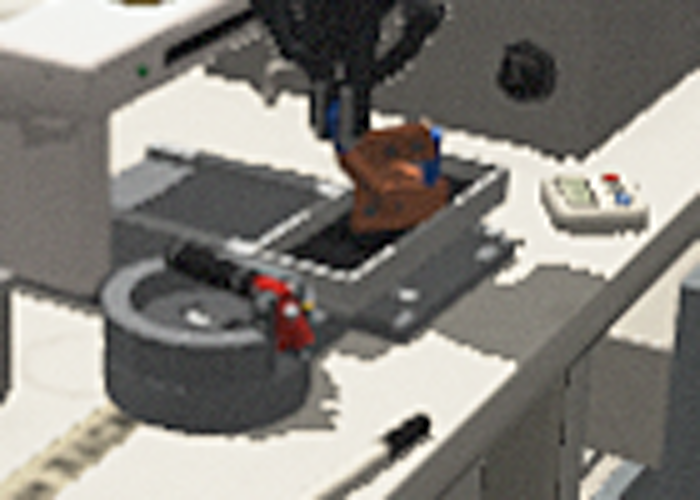

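Judging by its direction, that contact was A's leg brushing C's leg. Going by the TCP records, the pitch is only about 38.6, so I'm opening it to about 41 and re-lowering.

Call:
{"method": "jog_arm", "body": {"moves": [{"grip": 1,"translation": [0.0022,-0.0016,0],"twist": [0,0,0]},{"grip": 1,"translation": [0,0,0.01],"twist": [0,0,0]},{"grip": 1,"translation": [0,0,0.006],"twist": [0,0,0]},{"grip": 1,"translation": [0,0,0],"twist": [0,0,0]},{"grip": 1,"translation": [0,0,0],"twist": [0,0,0]}]}}

```text
clock: 16.68
eef_pos: [492.1, -89.1, 89.2]
tcp_rot: [3.141, -0.001, 1.531]
contact_force: [-0.9, 5.7, 12.0]
opening: 0.104
```

Call:
{"method": "jog_arm", "body": {"moves": [{"grip": 1,"translation": [0,0,-0.03],"twist": [0,0,0]},{"grip": 1,"translation": [0,0,-0.035],"twist": [0,0,0]},{"grip": 1,"translation": [-0.03,0,-0.025],"twist": [0,0,0]},{"grip": 1,"translation": [-0.04,0,0],"twist": [0,0,0]},{"grip": 1,"translation": [-0.04,0,0],"twist": [0,0,0]},{"grip": 1,"translation": [0,0,0],"twist": [0,0,0]},{"grip": 1,"translation": [0,0,0],"twist": [0,0,0]}]}}

```text
clock: 17.27
eef_pos: [486.6, -201.3, 178.2]
tcp_rot: [-3.141, -0.0, 1.528]
contact_force: [0.2, -0.3, -2.0]
opening: 0.11
```

```bash
python3 - <<'E'
from h import *
print(st())
c,p,d=save('wrist','w9')
s=r.sense()['eef_pos']
for o in coupons(c,p,d,z0=s[2]-37.4):print('held?',o)
for o in coupons(c,p,d,z0=37):print('tray',o)
c,p,d=save('top','t9')
for o in coupons(c,p,d,z0=37,min_px=5):print('tray',o)
E
```

```text
(17.2667, array([ 486.6, -201.3,  178.2]), array([-3.1406e+00, -3.0000e-04,  1.5277e+00]), array([ 0.2, -0.3, -2. ]), 0.11, array([-0.39,  0.26,  1.89, -0.  ,  0.99, -0.35]))
held? (array([ 486.1, -198.1]), array([19.8,  9. ]), 87.5, np.float64(171.9), array([], dtype=float64), None, 200.9)
tray (array([ 460.6, -153.2]), array([10.1, 18. ]), 12.8, np.float64(15.6), array([ 42. , -14.6]), 13.7, 94.3)
tray (array([ 460.8, -154.5]), array([ 8.5, 17.7]), 11.1, np.float64(10.8), array([ 43.5, -15.4]), 14.1, 94.3)
```

View pics/w9.png

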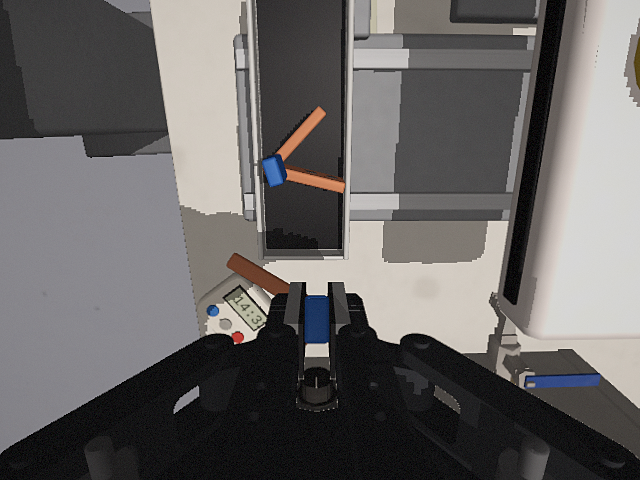

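C was knocked back by about 25 mm and turned about 15° (its lug is at pixel (273,170)). I'll set A down at tray y ≈ +42, clear of C, then re-grasp C and square it up.

Call:
{"method": "jog_arm", "body": {"moves": [{"grip": 1,"translation": [0.038,0,0],"twist": [0,0,0]},{"grip": 1,"translation": [0.038,0,0],"twist": [0,0,0]},{"grip": 1,"translation": [0.037,0,0],"twist": [0,0,0]},{"grip": 1,"translation": [0,0,0.03],"twist": [0,0,0]},{"grip": 1,"translation": [0,0,0.03],"twist": [0,0,0]},{"grip": 1,"translation": [0,0,0.02],"twist": [0,0,0]},{"grip": 1,"translation": [0,0,0],"twist": [0,0,0]},{"grip": 1,"translation": [0,0,0],"twist": [0,0,0]},{"grip": 1,"translation": [0,0,0],"twist": [0,0,0]}]}}

```text
clock: 18.12
eef_pos: [492.2, -86.2, 100.0]
tcp_rot: [3.141, -0.0, 1.532]
contact_force: [-0.5, 0.3, -0.8]
opening: 0.111
```

Call:
{"method": "jog_arm", "body": {"moves": [{"grip": 1,"translation": [-0.002,0.0012,0.008],"twist": [0,0,0]},{"grip": 1,"translation": [0,0,0.008],"twist": [0,0,0]},{"grip": 1,"translation": [0,0,0],"twist": [0,0,0]},{"grip": 1,"translation": [0,0,0],"twist": [0,0,0]}]}}

```text
clock: 18.45
eef_pos: [495.0, -88.3, 85.0]
tcp_rot: [3.137, -0.001, 1.53]
contact_force: [0.2, 8.0, 14.1]
opening: 0.107
```

Call:
{"method": "jog_arm", "body": {"moves": [{"grip": 1,"translation": [0,0,-0.03],"twist": [0,0,0]},{"grip": 1,"translation": [0,0,-0.03],"twist": [0,0,0]},{"grip": 1,"translation": [0,0,-0.03],"twist": [0,0,0]},{"grip": 1,"translation": [0,0,0],"twist": [0,0,0]},{"grip": 1,"translation": [0,0,0],"twist": [0,0,0]}]}}

```text
clock: 18.87
eef_pos: [494.3, -89.2, 175.2]
tcp_rot: [3.137, 0.001, 1.531]
contact_force: [-0.0, -0.1, 0.0]
opening: 0.11
```

```bash
python3 - <<'E'
from h import *
print(st())
c,p,d=save('wrist','w10')
W=cloud(c,d);hsv=cv2.cvtColor(p,cv2.COLOR_RGB2HSV)
cop=(hsv[...,0]<18)&(hsv[...,1]>110)&(hsv[...,2]>60)
for ce,stt,mk in blobs(cop,60):
    Q=W[mk];print(ce.round(),stt[4],'z pct',np.nanpercentile(Q[:,2],[2,25,50,75,98]).round(1),'y',np.nanpercentile(Q[:,1],[2,98]).round(1))
    a=np.c_[Q,np.ones(len(Q))];a=a[~np.isnan(a).any(1)]
    top=a
    # fit z vs y
    co=np.linalg.lstsq(top[:,[0,1,3]],top[:,2],rcond=None)[0];print('plane slope',co[:2].round(3))
c,p,d=save('scene','s10')
cv2.imwrite('pics/s10z.png',cv2.resize(p[170:300,320:460],None,fx=5,fy=5,interpolation=cv2.INTER_CUBIC)[:,:,::-1])
E
```

```text
(18.8667, array([494.3, -89.2, 175.2]), array([3.1367e+00, 7.0000e-04, 1.5305e+00]), array([-0. , -0.1,  0. ]), 0.11, array([-0.18,  0.23,  1.95,  0.  ,  0.96, -0.14]))
[234.   7.] 760 z pct [55.  69.7 80.1 81.  82.2] y [49.3 63.5]
plane slope [ 0.6   -0.475]
[272. 276.] 1707 z pct [ 41.   64.2 161.1 164.4 167.9] y [-151.3  -74.2]
plane slope [-0.699  2.01 ]
```

View pics/s10z.png

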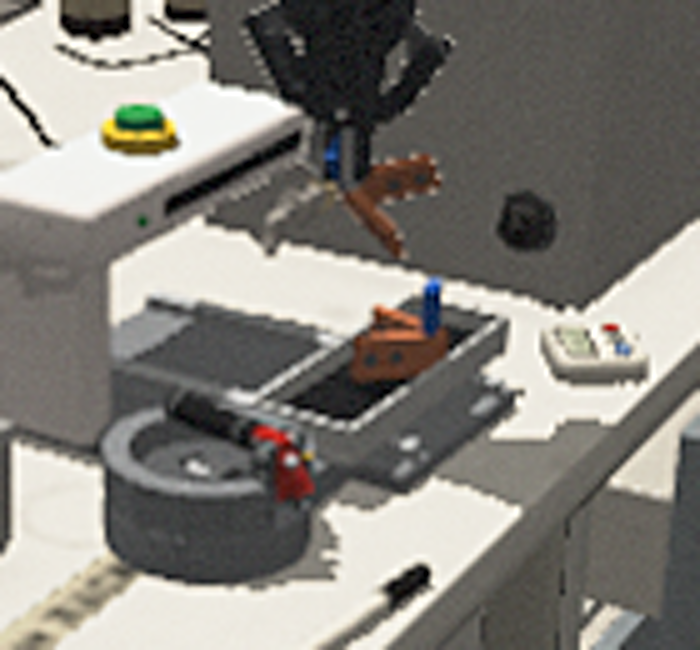

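View pics/w10.png

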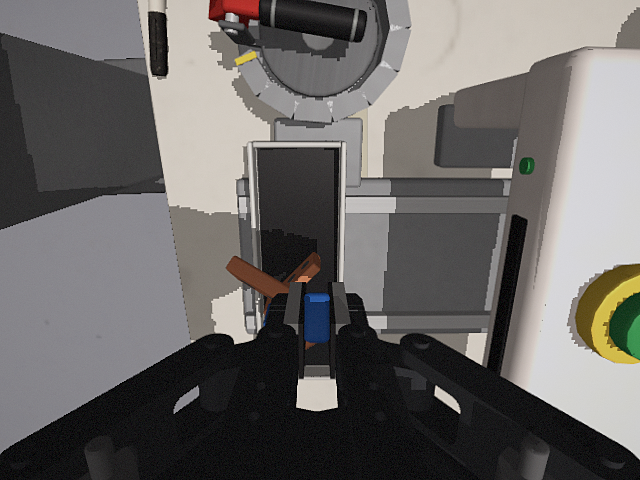

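```bash
python3 - <<'E'
from h import *
c=r.calibration('wrist')
p,d=r.grab_frame('wrist');W=cloud(c,d)
for u,v in((230,262),(235,258),(245,268),(255,275),(265,280),(275,288),(262,290),(250,283)):print((u,v),W[v,u].round(1),p[v,u])
# lug visible surface
for u,v in((317,296),(317,300),(317,310),(317,320),(317,330),(317,340)):print('lug',(u,v),W[v,u].round(1))
E
```

```text
(230, 262) [451.6 -74.6 156.8] [96 55 37]
(235, 258) [453.9 -73.1 155.8] [103  61  43]
(245, 268) [458.8 -77.1 159. ] [102  61  38]
(255, 275) [463.6 -80.1 160.8] [102  57  43]
(265, 280) [468.3 -81.9 162.7] [103  59  38]
(275, 288) [472.8 -85.5 164. ] [103  60  40]
(262, 290) [466.7 -86.3 163.9] [105  63  42]
(250, 283) [461.1 -83.4 162. ] [105  61  41]
lug (317, 296) [492.5 -75.3 194.1]
lug (317, 300) [492.5 -77.  194.1]
lug (317, 310) [492.4 -79.2 197.5]
lug (317, 320) [492.2 -82.9 198.3]
lug (317, 330) [492.1 -85.7 200.6]
lug (317, 340) [492.  -88.7 202.4]
```

A is tilted about 31° in the pads, because its leg landed on C. I'll take it to clear bench, press it level there, and re-grasp.

Call:
{"method": "jog_arm", "body": {"moves": [{"grip": 1,"translation": [0.0389,-0.0096,0],"twist": [0,0,0]},{"grip": 1,"translation": [0.0389,-0.0096,0],"twist": [0,0,0]},{"grip": 1,"translation": [0.0389,-0.0096,0],"twist": [0,0,0]},{"grip": 1,"translation": [0.0389,-0.0096,0],"twist": [0,0,0]},{"grip": 1,"translation": [0.0389,-0.0096,0],"twist": [0,0,0]},{"grip": 1,"translation": [0.0389,-0.0096,0],"twist": [0,0,0]},{"grip": 1,"translation": [0.0389,-0.0096,0],"twist": [0,0,0]},{"grip": 1,"translation": [0.0389,-0.0096,0.01],"twist": [0,0,0]},{"grip": 1,"translation": [0,0,0.03],"twist": [0,0,0]},{"grip": 1,"translation": [0,0,0.03],"twist": [0,0,0]}]}}

```text
clock: 19.85
eef_pos: [428.1, 227.9, 102.3]
tcp_rot: [3.14, -0.001, 1.535]
contact_force: [0.8, -0.2, -1.4]
opening: 0.106
```

Call:
{"method": "jog_arm", "body": {"moves": [{"grip": 1,"translation": [0,0,0.02],"twist": [0,0,0]},{"grip": 1,"translation": [0,0,0.015],"twist": [0,0,0]},{"grip": 1,"translation": [0,0,0],"twist": [0,0,0]},{"grip": 1,"translation": [0,0,0],"twist": [0,0,0]}], "squeeze": 20}}

```text
clock: 20.18
eef_pos: [427.2, 224.7, 66.9]
tcp_rot: [-3.138, 0.002, 1.531]
contact_force: [1.1, -0.8, -1.2]
opening: 0.107
```

Call:
{"method": "jog_arm", "body": {"moves": [{"grip": 1,"translation": [0,0,0.006],"twist": [0,0,0]},{"grip": 1,"translation": [0,0,0.006],"twist": [0,0,0]},{"grip": 1,"translation": [0,0,0.004],"twist": [0,0,0]},{"grip": 1,"translation": [0,0,0],"twist": [0,0,0]}]}}

```text
clock: 20.52
eef_pos: [428.3, 225.1, 51.9]
tcp_rot: [-3.141, 0.0, 1.531]
contact_force: [-0.9, -0.1, -0.9]
opening: 0.107
```

Call:
{"method": "jog_arm", "body": {"moves": [{"grip": 1,"translation": [0,0,0.004],"twist": [0,0,0]},{"grip": 1,"translation": [0,0,0.004],"twist": [0,0,0]},{"grip": 1,"translation": [0,0,0.003],"twist": [0,0,0]},{"grip": 1,"translation": [0,0,0],"twist": [0,0,0]}]}}

```text
clock: 20.85
eef_pos: [428.1, 225.2, 40.7]
tcp_rot: [-3.141, 0.0, 1.531]
contact_force: [-0.6, 0.2, -0.9]
opening: 0.108
```

```bash
python3 - <<'E'
from h import *
print(st())
c,p,d=save('wrist','w11')
W=cloud(c,d)
for v in range(280,345,12):print('lug',(317,v),W[v,317].round(1),p[v,317])
c,p,d=save('scene','s11')
cv2.imwrite('pics/s11z.png',cv2.resize(p[200:360,270:430],None,fx=4,fy=4,interpolation=cv2.INTER_CUBIC)[:,:,::-1])
E
```

```text
(20.85, array([428.1, 225.2,  40.7]), array([-3.1409e+00,  4.0000e-04,  1.5310e+00]), array([-0.6,  0.2, -0.9]), 0.108, array([0.48, 0.42, 2.07, 0.  , 0.65, 0.52]))
lug (317, 280) [ 4.274e+02  2.173e+02 -3.000e-01] [131 126 117]
lug (317, 292) [427.1 208.9  -2.7] [65 71 74]
lug (317, 304) [428.2 235.8  62.9] [25 53 96]
lug (317, 316) [428.  232.5  66. ] [34 55 97]
lug (317, 328) [427.9 228.5  67.6] [23 51 94]
lug (317, 340) [427.7 224.5  69.1] [26 51 96]
```

View pics/s11z.png

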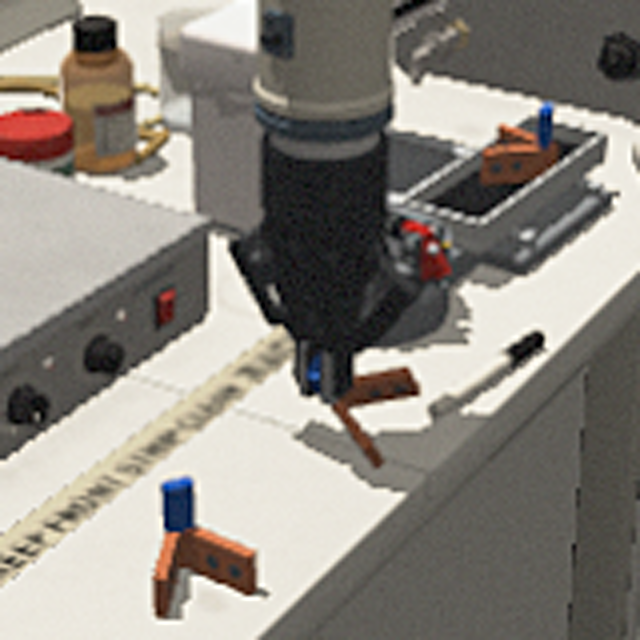

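View pics/w11.png

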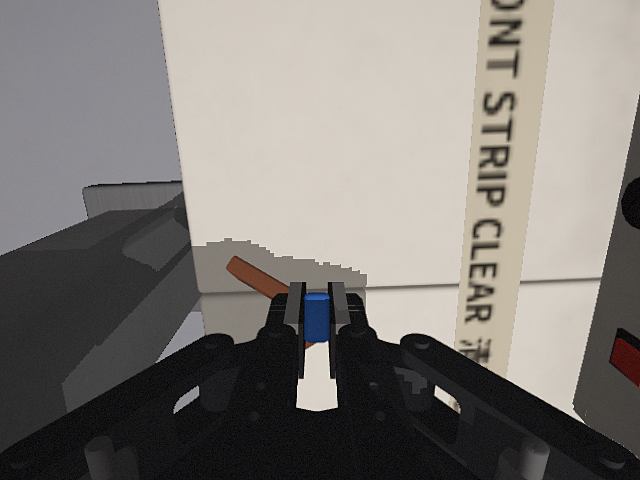

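Call:
{"method": "jog_arm", "body": {"moves": [{"grip": 1,"translation": [0,0,0.004],"twist": [0,0,0]},{"grip": 1,"translation": [0,0,0.002],"twist": [0,0,0]},{"grip": 1,"translation": [0,0,0],"twist": [0,0,0]},{"grip": 1,"translation": [0,0,0],"twist": [0,0,0]}]}}

```text
clock: 21.28
eef_pos: [430.3, 226.2, 37.0]
tcp_rot: [3.138, -0.002, 1.531]
contact_force: [-0.6, -1.2, 21.8]
opening: 0.107
```

Call:
{"method": "jog_arm", "body": {"moves": [{"grip": 1,"translation": [0,0,-0.001],"twist": [0,0,0]},{"grip": 0.74,"translation": [0,0,0],"twist": [0,0,0]},{"grip": 0.7,"translation": [0,0,0],"twist": [0,0,0]},{"grip": 0.6,"translation": [0,0,0],"twist": [0,0,0]},{"grip": 0.5,"translation": [0,0,0],"twist": [0,0,0]},{"grip": 0.3,"translation": [0,0,0],"twist": [0,0,0]},{"grip": 0,"translation": [0,0,0],"twist": [0,0,0]}]}}

```text
clock: 21.87
eef_pos: [428.3, 225.3, 36.1]
tcp_rot: [-3.141, 0.0, 1.531]
contact_force: [0.5, -0.3, 0.0]
opening: 0.481
```

Call:
{"method": "jog_arm", "body": {"moves": [{"grip": 0,"translation": [0,0,-0.03],"twist": [0,0,0]},{"grip": 0,"translation": [0,0,-0.04],"twist": [0,0,0]},{"grip": 0,"translation": [0,0,-0.04],"twist": [0,0,0]},{"grip": 0,"translation": [0,0,-0.04],"twist": [0,0,0]},{"grip": 0,"translation": [0,0,0],"twist": [0,0,0]},{"grip": 0,"translation": [0,0,0],"twist": [0,0,0]}]}}

```text
clock: 22.37
eef_pos: [429.8, 226.0, 188.6]
tcp_rot: [3.137, -0.003, 1.531]
contact_force: [0.0, 0.2, -0.3]
opening: 0.497
```

```bash
python3 - <<'E'
from h import *
print(st())
c,p,d=save('wrist','w12')
for o in coupons(c,p,d):print(o)
c,p,d=save('top','t12')
for o in coupons(c,p,d,min_px=6):print(o)
for o in coupons(c,p,d,min_px=6,z0=37):print('tray',o)
E
```

```text
(22.3667, array([429.8, 226. , 188.6]), array([ 3.1372e+00, -2.5000e-03,  1.5311e+00]), array([ 0. ,  0.2, -0.3]), 0.497, array([ 0.48,  0.18,  1.97, -0.  ,  0.98,  0.52]))
(array([432.7, 372.7]), array([18. , 10.1]), 55.5, np.float64(179.2), array([-119.9]), None, 57.2)
(array([425.9, 209.1]), array([ 9.7, 18.3]), 12.4, np.float64(-171.8), array([-138.,  164.]), -167.0, 57.3)
(array([432.7, 372.4]), array([ 8.4, 11.3]), 0.0, np.float64(153.4), array([172.1, 114.9]), 143.5, 58.0)
tray (array([ 462.1, -154.2]), array([16.4,  8.2]), 89.9, np.float64(13.5), array([ 42.5, -14.3]), 14.1, 95.8)
```

View pics/w12.png

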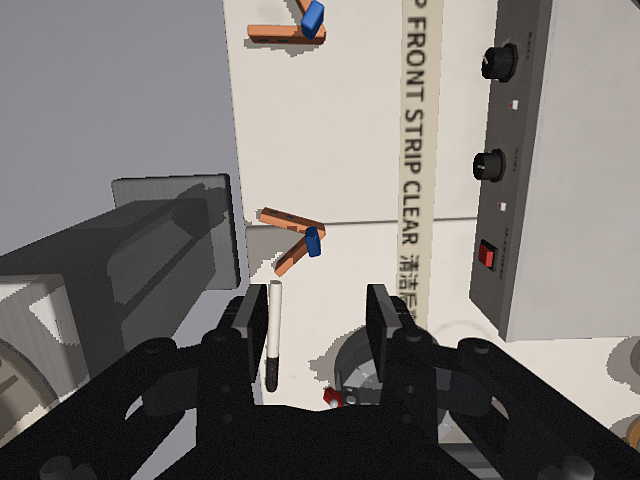

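Call:
{"method": "jog_arm", "body": {"moves": [{"grip": 0,"translation": [-0.0379,0.0046,0],"twist": [0,0,0]},{"grip": 0,"translation": [-0.0379,0.0046,0],"twist": [0,0,0]},{"grip": 0,"translation": [-0.0379,0.0046,0],"twist": [0,0,0]},{"grip": 0,"translation": [-0.0379,0.0046,0],"twist": [0,0,0]},{"grip": 0,"translation": [-0.0379,0.0046,0],"twist": [0,0,0]},{"grip": 0,"translation": [-0.0379,0.0046,0],"twist": [0,0,0]},{"grip": 0,"translation": [-0.0379,0.0046,0],"twist": [0,0,0]},{"grip": 0,"translation": [-0.0379,0.0046,0],"twist": [0,0,0]},{"grip": 0,"translation": [-0.0379,0.0046,0],"twist": [0,0,0]},{"grip": 0,"translation": [-0.0379,0.0046,0],"twist": [0,0,0]}]}}

```text
clock: 23.3
eef_pos: [457.9, -156.8, 184.3]
tcp_rot: [-3.138, -0.001, 1.531]
contact_force: [1.9, 0.2, 0.2]
opening: 0.498
```

Call:
{"method": "jog_arm", "body": {"moves": [{"grip": 0,"translation": [0,0,0],"twist": [0,0,-0.1]},{"grip": 0,"translation": [0,0,0],"twist": [0,0,-0.1]},{"grip": 0,"translation": [0,0,0.01],"twist": [0,0,-0.075]},{"grip": 0,"translation": [0,0,0],"twist": [0,0,0]},{"grip": 0,"translation": [0,0,0],"twist": [0,0,0]}]}}

```text
clock: 23.72
eef_pos: [458.0, -154.8, 174.5]
tcp_rot: [-3.138, -0.002, 1.803]
contact_force: [0.7, 1.0, -0.3]
opening: 0.503
```

```bash
python3 - <<'E'
from h import *
print(st())
c,p,d=save('wrist','w13')
for o in coupons(c,p,d,z0=37):print(o)
go(461,-154.5,70,1.806)
E
```

```text
(23.7167, array([ 458. , -154.8,  174.5]), array([-3.1381e+00, -2.2000e-03,  1.8034e+00]), array([ 0.7,  1. , -0.3]), 0.503, array([-0.33,  0.2 ,  1.98, -0.  ,  0.96, -0.56]))
(array([ 459.9, -152.6]), array([ 9.5, 18.7]), 17.1, np.float64(16.6), array([ 41.5, -15.6]), 12.9, 94.3)
tool d mm: [ -0.3   2.5 105.1] twist z: -0.0026 final-yaw d: [-0.3  2.5]
```

View pics/w13.png

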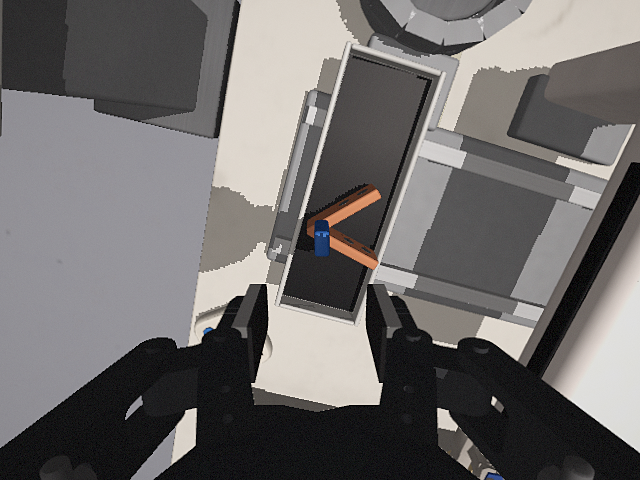

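Call:
{"method": "jog_arm", "body": {"moves": [{"grip": 0,"translation": [0.0005,0.001,0.03],"twist": [0,0,0]},{"grip": 0,"translation": [0,0,0.03],"twist": [0,0,0]},{"grip": 0,"translation": [0,0,0.025],"twist": [0,0,0]},{"grip": 0,"translation": [0,0,0.015],"twist": [0,0,0]},{"grip": 0,"translation": [0,0,0.005],"twist": [0,0,0]},{"grip": 0,"translation": [0,0,0],"twist": [0,0,0]},{"grip": 0,"translation": [0,0,0],"twist": [0,0,0]}]}}

```text
clock: 24.35
eef_pos: [460.6, -154.5, 71.8]
tcp_rot: [3.141, 0.0, 1.805]
contact_force: [0.5, 0.1, 0.5]
opening: 0.497
```

Call:
{"method": "jog_arm", "body": {"moves": [{"grip": 1,"translation": [0,0,0],"twist": [0,0,0]},{"grip": 1,"translation": [0,0,0],"twist": [0,0,0]},{"grip": 1,"translation": [0,0,0],"twist": [0,0,0]},{"grip": 1,"translation": [0,0,0],"twist": [0,0,0]},{"grip": 1,"translation": [0,0,0],"twist": [0,0,0]},{"grip": 1,"translation": [0,0,0],"twist": [0,0,0]},{"grip": 1,"translation": [0,0,0],"twist": [0,0,0]}], "squeeze": 60}}

```text
clock: 24.93
eef_pos: [461.0, -154.7, 72.5]
tcp_rot: [3.14, 0.001, 1.806]
contact_force: [-0.8, 0.8, 5.6]
opening: 0.101
```

Call:
{"method": "jog_arm", "body": {"moves": [{"grip": 1,"translation": [0,0,-0.01],"twist": [0,0,0]},{"grip": 1,"translation": [0,0,0],"twist": [0,0,0]},{"grip": 1,"translation": [0.0122,0.0024,0],"twist": [0,0,0]},{"grip": 1,"translation": [0.0122,0.0024,0],"twist": [0,0,0]},{"grip": 1,"translation": [0,0,0],"twist": [0,0,0.09]},{"grip": 1,"translation": [0,0,0],"twist": [0,0,0.09]},{"grip": 1,"translation": [0,0,0],"twist": [0,0,0.095]},{"grip": 1,"translation": [0,0,0],"twist": [0,0,0]},{"grip": 1,"translation": [0,0,0],"twist": [0,0,0]}]}}

```text
clock: 25.68
eef_pos: [458.9, -128.8, 81.2]
tcp_rot: [-3.141, -0.0, 1.534]
contact_force: [-0.3, -0.2, -1.7]
opening: 0.102
```

Call:
{"method": "jog_arm", "body": {"moves": [{"grip": 1,"translation": [0,0.0004,0.004],"twist": [0,0,0.002]},{"grip": 1,"translation": [0,0,0.004],"twist": [0,0,0]},{"grip": 1,"translation": [0,0,0.001],"twist": [0,0,0]},{"grip": 1,"translation": [0,0,0],"twist": [0,0,0]},{"grip": 1,"translation": [0,0,0],"twist": [0,0,0]}]}}

```text
clock: 26.1
eef_pos: [459.7, -129.4, 72.5]
tcp_rot: [3.141, -0.0, 1.53]
contact_force: [-1.8, 1.9, 8.1]
opening: 0.105
```

Release C, rise, and look.

Call:
{"method": "jog_arm", "body": {"moves": [{"grip": 0.7,"translation": [0,0,0],"twist": [0,0,0]},{"grip": 0.5,"translation": [0,0,0],"twist": [0,0,0]},{"grip": 0.4,"translation": [0,0,0],"twist": [0,0,0]},{"grip": 0.3,"translation": [0,0,-0.01],"twist": [0,0,0]},{"grip": 0.2,"translation": [0,0,-0.03],"twist": [0,0,0]},{"grip": 0.1,"translation": [0,0,-0.035],"twist": [0,0,0]},{"grip": 0,"translation": [0,0,-0.035],"twist": [0,0,0]},{"grip": 0,"translation": [0,0,0],"twist": [0,0,0]},{"grip": 0,"translation": [0,0,0],"twist": [0,0,0]}]}}

```text
clock: 26.85
eef_pos: [461.0, -130.1, 184.8]
tcp_rot: [3.137, 0.001, 1.529]
contact_force: [-1.2, 0.4, -1.1]
opening: 0.501
```

```bash
python3 - <<'E'
from h import *
print(st())
c,p,d=save('wrist','w14')
for o in coupons(c,p,d,z0=37):print(o)
c,p,d=save('top','t14')
for o in coupons(c,p,d,min_px=6):print(o)
for o in coupons(c,p,d,min_px=6,z0=37):print('tray',o)
go(425.9,208.5,70,1.789)
E
```

```text
(26.85, array([ 461. , -130.1,  184.8]), array([3.1369e+00, 1.1000e-03, 1.5291e+00]), array([-1.2,  0.4, -1.1]), 0.501, array([-0.28,  0.18,  1.99, -0.  ,  0.97, -0.24]))
(array([ 459.2, -127.2]), array([17.6,  9.5]), 87.5, np.float64(-1.4), array([ 25.6, -31.4]), -2.9, 94.3)
(array([433.4, 371.7]), array([14. ,  7.9]), 45.4, np.float64(152.5), array([171.4, 115.5]), 143.5, 55.9)
(array([425.7, 205.6]), array([14. ,  5.6]), 90.0, np.float64(-175.7), array([-138.5,  165.3]), -166.6, 61.0)
tray (array([ 460.8, -126.9]), array([10.9,  5.4]), 89.9, np.float64(30.9), array([], dtype=float64), None, 94.1)
tool d mm: [336.4 -47.2 112.1] twist z: -0.2599 final-yaw d: [337.2  40.8]
```

View pics/w14.png

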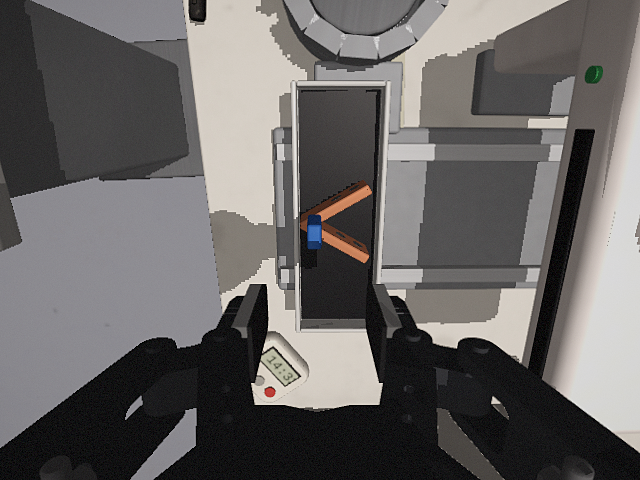

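C is now square in the tray (lug at pixel (314,232)). Back to A.

Call:
{"method": "jog_arm", "body": {"moves": [{"grip": 0,"translation": [0.0374,-0.0052,0],"twist": [0,0,0]},{"grip": 0,"translation": [0.0374,-0.0052,0],"twist": [0,0,0]},{"grip": 0,"translation": [0.0374,-0.0052,0],"twist": [0,0,0]},{"grip": 0,"translation": [0.0374,-0.0052,0],"twist": [0,0,0]},{"grip": 0,"translation": [0.0374,-0.0052,0],"twist": [0,0,0]},{"grip": 0,"translation": [0.0374,-0.0052,0],"twist": [0,0,0]},{"grip": 0,"translation": [0.0374,-0.0052,0],"twist": [0,0,0]},{"grip": 0,"translation": [0.0374,-0.0052,0],"twist": [0,0,0]},{"grip": 0,"translation": [0.0374,-0.0052,0],"twist": [0,0,0]},{"grip": 0,"translation": [0,0,0],"twist": [0,0,-0.1]}]}}

```text
clock: 27.78
eef_pos: [425.6, 213.6, 181.1]
tcp_rot: [-3.14, -0.001, 1.628]
contact_force: [0.6, -0.3, 0.3]
opening: 0.501
```

Call:
{"method": "jog_arm", "body": {"moves": [{"grip": 0,"translation": [0,0,0],"twist": [0,0,-0.1]},{"grip": 0,"translation": [0,0,0],"twist": [0,0,-0.062]},{"grip": 0,"translation": [0,0,0],"twist": [0,0,0]},{"grip": 0,"translation": [0,0,0],"twist": [0,0,0]}]}}

```text
clock: 28.12
eef_pos: [426.0, 208.2, 181.1]
tcp_rot: [-3.139, 0.001, 1.789]
contact_force: [-0.3, -0.1, -0.1]
opening: 0.5
```

```bash
python3 - <<'E'
from h import *
print(st())
c,p,d=save('wrist','w15')
for o in coupons(c,p,d):print(o)
go(425.9,207.5,32,1.792)
E
```

```text
(28.1167, array([426. , 208.2, 181.1]), array([-3.1391e+00,  6.0000e-04,  1.7890e+00]), array([-0.3, -0.1, -0.1]), 0.5, array([ 0.45,  0.18,  2.  , -0.  ,  0.97,  0.23]))
(array([431.2, 364.9]), array([8.5, 2.9]), 12.8, np.float64(159.2), array([-177.7,  129.7]), 156.0, 55.9)
(array([425.4, 208.7]), array([ 9.3, 17.5]), 12.5, np.float64(-170.8), array([-139.1,  163.8]), -167.7, 57.3)
tool d mm: [ -0.6  -0.5 149.4] twist z: -0.0036 final-yaw d: [-0.6 -0.6]
```

Call:
{"method": "jog_arm", "body": {"moves": [{"grip": 0,"translation": [-0.0008,0,0.035],"twist": [0,0,0]},{"grip": 0,"translation": [0,0,0.035],"twist": [0,0,0]},{"grip": 0,"translation": [0,0,0.035],"twist": [0,0,0]},{"grip": 0,"translation": [0,0,0.025],"twist": [0,0,0]},{"grip": 0,"translation": [0,0,0.014],"twist": [0,0,0]},{"grip": 0,"translation": [0,0,0.005],"twist": [0,0,0]},{"grip": 0,"translation": [0,0,0],"twist": [0,0,0]},{"grip": 0,"translation": [0,0,0],"twist": [0,0,0]}]}}

```text
clock: 28.83
eef_pos: [427.3, 207.8, 33.6]
tcp_rot: [3.142, -0.0, 1.79]
contact_force: [-0.7, 0.4, -0.3]
opening: 0.501
```

Call:
{"method": "jog_arm", "body": {"moves": [{"grip": 1,"translation": [0,0,0],"twist": [0,0,0]},{"grip": 1,"translation": [0,0,0],"twist": [0,0,0]},{"grip": 1,"translation": [0,0,0],"twist": [0,0,0]},{"grip": 1,"translation": [0,0,0],"twist": [0,0,0]},{"grip": 1,"translation": [0,0,0],"twist": [0,0,0]},{"grip": 1,"translation": [0,0,0],"twist": [0,0,0]},{"grip": 1,"translation": [0,0,0],"twist": [0,0,0]}]}}

```text
clock: 29.42
eef_pos: [427.8, 208.2, 34.3]
tcp_rot: [3.14, -0.0, 1.791]
contact_force: [-0.5, -0.9, 8.3]
opening: 0.106
```

Call:
{"method": "jog_arm", "body": {"moves": [{"grip": 1,"translation": [0,0,-0.01],"twist": [0,0,0]},{"grip": 1,"translation": [0,0,-0.03],"twist": [0,0,0]},{"grip": 1,"translation": [0,0,-0.03],"twist": [0,0,0]},{"grip": 1,"translation": [0,0,-0.035],"twist": [0,0,0]},{"grip": 1,"translation": [0,0,-0.035],"twist": [0,0,0]},{"grip": 1,"translation": [0,0,0],"twist": [0,0,0]},{"grip": 1,"translation": [0,0,0],"twist": [0,0,0]}]}}

```text
clock: 30.0
eef_pos: [428.2, 208.4, 175.9]
tcp_rot: [3.137, -0.001, 1.791]
contact_force: [-0.3, -0.1, -1.6]
opening: 0.104
```

```bash
python3 - <<'E'
from h import *
print(st())
c,p,d=save('wrist','w16')
s=r.sense()['eef_pos']
for o in coupons(c,p,d,z0=s[2]-34):print('held',o)
go(493.4,-88.5,190,1.531)
E
```

```text
(30.0, array([428.2, 208.4, 175.9]), array([ 3.1366e+00, -1.2000e-03,  1.7910e+00]), array([-0.3, -0.1, -1.6]), 0.104, array([0.45, 0.19, 2.  , 0.  , 0.95, 0.23]))
held (array([427.3, 209.8]), array([ 8.8, 20.2]), 12.4, np.float64(171.0), array([-131.,  167.]), -162.0, 198.8)
tool d mm: [-3.037e+02 -1.000e-01 -1.580e+01] twist z: 0.26 final-yaw d: [-293.5   78. ]
```

Call:
{"method": "jog_arm", "body": {"moves": [{"grip": 1,"translation": [-0.038,0,0],"twist": [0,0,0]},{"grip": 1,"translation": [-0.038,0,0],"twist": [0,0,0]},{"grip": 1,"translation": [-0.038,0,0],"twist": [0,0,0]},{"grip": 1,"translation": [-0.038,0,0],"twist": [0,0,0]},{"grip": 1,"translation": [-0.038,0,0],"twist": [0,0,0]},{"grip": 1,"translation": [-0.038,0,0],"twist": [0,0,0]},{"grip": 1,"translation": [-0.038,0,0],"twist": [0,0,0]},{"grip": 1,"translation": [-0.038,0,0],"twist": [0,0,0]},{"grip": 1,"translation": [0,0,0],"twist": [0,0,0.1]},{"grip": 1,"translation": [0,0,0],"twist": [0,0,0.1]}]}}

```text
clock: 30.88
eef_pos: [492.4, -90.9, 171.5]
tcp_rot: [-3.138, -0.001, 1.583]
contact_force: [-1.0, 0.2, -1.1]
opening: 0.103
```

Call:
{"method": "jog_arm", "body": {"moves": [{"grip": 1,"translation": [0,0,0.02],"twist": [0,0,0.06]},{"grip": 1,"translation": [0,0,0.02],"twist": [0,0,0]},{"grip": 1,"translation": [0,0,0.015],"twist": [0,0,0]},{"grip": 1,"translation": [0,0,0],"twist": [0,0,0]},{"grip": 1,"translation": [0,0,0],"twist": [0,0,0]}]}}

```text
clock: 31.3
eef_pos: [491.8, -88.6, 116.7]
tcp_rot: [-3.137, -0.001, 1.531]
contact_force: [-0.9, -0.0, 0.0]
opening: 0.107
```

```bash
python3 - <<'E'
from h import *
print(st())
c,p,d=save('wrist','w17')
s=r.sense()['eef_pos']
for o in coupons(c,p,d,z0=s[2]-34):print('held',o)
for o in coupons(c,p,d,z0=37,min_px=10):print('tray',o)
go(493.5,-88.4,71.5,1.531)
E
```

```text
(31.3, array([491.8, -88.6, 116.7]), array([-3.1373e+00, -6.0000e-04,  1.5310e+00]), array([-0.9, -0. ,  0. ]), 0.107, array([-0.18,  0.31,  2.  ,  0.  ,  0.84, -0.14]))
held (array([491.5, -85.7]), array([18.5,  8.6]), 87.1, np.float64(157.2), array([-146.5,  152.7]), -176.9, 139.8)
tool d mm: [ 0.3  0.7 46.2] twist z: 0.0001 final-yaw d: [0.3 0.7]
```

View pics/w17.png

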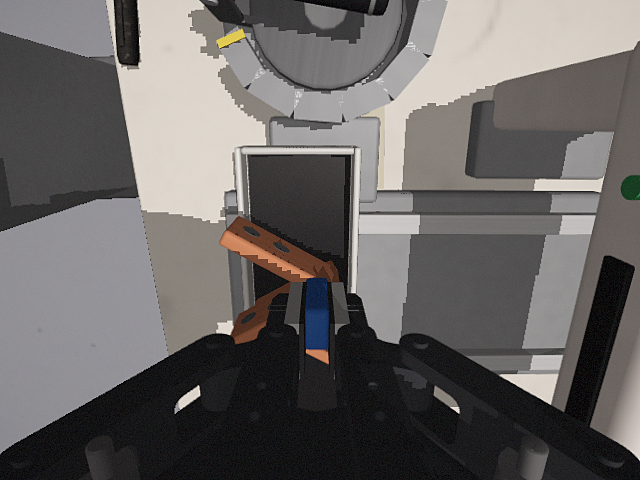

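Call:
{"method": "jog_arm", "body": {"moves": [{"grip": 1,"translation": [0,0,0.012],"twist": [0,0,0]},{"grip": 1,"translation": [0,0,0.008],"twist": [0,0,0]},{"grip": 1,"translation": [0,0,0],"twist": [0,0,0]},{"grip": 1,"translation": [0,0,0],"twist": [0,0,0]},{"grip": 1,"translation": [0,0,0],"twist": [0,0,0]}]}}

```text
clock: 31.77
eef_pos: [493.7, -88.9, 98.8]
tcp_rot: [3.141, 0.0, 1.531]
contact_force: [0.7, 0.2, -1.6]
opening: 0.104
```

Call:
{"method": "jog_arm", "body": {"moves": [{"grip": 1,"translation": [0.0003,0,0.005],"twist": [0,0,0]},{"grip": 1,"translation": [0,0,0.005],"twist": [0,0,0]},{"grip": 1,"translation": [0,0,0.004],"twist": [0,0,0]},{"grip": 1,"translation": [0,0,0],"twist": [0,0,0]},{"grip": 1,"translation": [0,0,0],"twist": [0,0,0]}]}}

```text
clock: 32.18
eef_pos: [493.1, -88.5, 83.9]
tcp_rot: [-3.141, -0.0, 1.531]
contact_force: [1.1, -1.0, -2.6]
opening: 0.104
```

Call:
{"method": "jog_arm", "body": {"moves": [{"grip": 1,"translation": [0,0,0.005],"twist": [0,0,0]},{"grip": 1,"translation": [0,0,0.004],"twist": [0,0,0]},{"grip": 1,"translation": [0,0,0.003],"twist": [0,0,0]},{"grip": 1,"translation": [0,0,0],"twist": [0,0,0]},{"grip": 1,"translation": [0,0,0],"twist": [0,0,0]}]}}

```text
clock: 32.6
eef_pos: [493.3, -88.5, 72.0]
tcp_rot: [-3.141, -0.0, 1.531]
contact_force: [-0.3, -1.4, -1.2]
opening: 0.104
```

Call:
{"method": "jog_arm", "body": {"moves": [{"grip": 1,"translation": [0,0,0.002],"twist": [0,0,0]},{"grip": 1,"translation": [0,0,0],"twist": [0,0,0]},{"grip": 1,"translation": [0,0,0],"twist": [0,0,0]}]}}

```text
clock: 32.85
eef_pos: [493.9, -88.6, 71.3]
tcp_rot: [3.141, 0.0, 1.531]
contact_force: [-2.3, -0.4, 11.4]
opening: 0.104
```

Call:
{"method": "jog_arm", "body": {"moves": [{"grip": 0.7,"translation": [0,0,0],"twist": [0,0,0]},{"grip": 0.5,"translation": [0,0,0],"twist": [0,0,0]},{"grip": 0.4,"translation": [0,0,0],"twist": [0,0,0]},{"grip": 0.3,"translation": [0,0,-0.01],"twist": [0,0,0]},{"grip": 0.2,"translation": [0,0,-0.03],"twist": [0,0,0]},{"grip": 0.1,"translation": [0,0,-0.035],"twist": [0,0,0]},{"grip": 0,"translation": [0,0,-0.035],"twist": [0,0,0]},{"grip": 0,"translation": [0,0,0],"twist": [0,0,0]},{"grip": 0,"translation": [0,0,0],"twist": [0,0,0]}]}}

```text
clock: 33.6
eef_pos: [495.0, -88.8, 182.9]
tcp_rot: [3.137, 0.001, 1.531]
contact_force: [0.4, 0.7, -0.1]
opening: 0.496
```

```bash
python3 - <<'E'
from h import *
print(st())
c,p,d=save('wrist','w18')
for o in coupons(c,p,d,z0=37):print(o)
c,p,d=save('top','t18')
for o in coupons(c,p,d,min_px=6):print(o)
for o in coupons(c,p,d,min_px=6,z0=37):print('tray',o)
go(432.5,371.5,180,.955)
E
```

```text
(33.6, array([495. , -88.8, 182.9]), array([3.1366e+00, 7.0000e-04, 1.5310e+00]), array([ 0.4,  0.7, -0.1]), 0.496, array([-0.18,  0.22,  1.94, -0.  ,  0.98, -0.14]))
(array([493.2, -87.4]), array([17.6,  9.5]), 87.6, np.float64(-143.7), array([-109.8,  148. ]), -160.9, 94.3)
(array([ 461.2, -126.6]), array([ 8.7, 19.6]), 8.7, np.float64(48.3), array([66.6, 80.8]), 73.7, 94.2)
(array([432.7, 371. ]), array([ 8.4, 14.1]), 0.0, np.float64(144.2), array([173. , 115.8]), 144.4, 58.6)
tool d mm: [ 4.572e+02 -7.880e+01  2.000e-01] twist z: 0.576 final-yaw d: [ 340.5 -315.1]
```

View pics/w18.png

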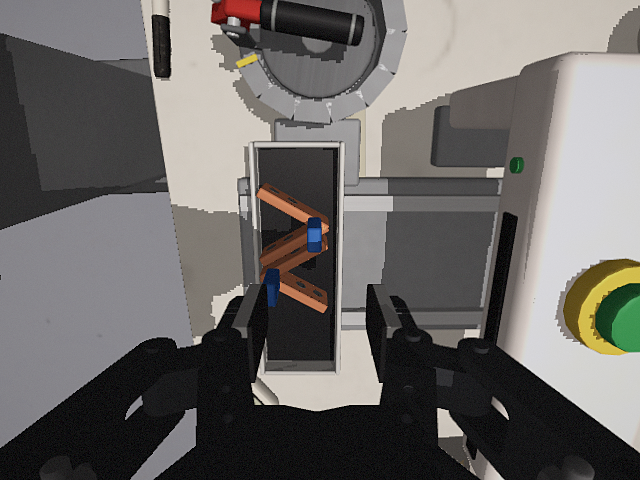

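A and C are nested with a small even gap (lugs at pixels (315,234) and (272,287)). Next is B.

Call:
{"method": "jog_arm", "body": {"moves": [{"grip": 0,"translation": [0.0381,-0.0066,0],"twist": [0,0,0]},{"grip": 0,"translation": [0.0381,-0.0066,0],"twist": [0,0,0]},{"grip": 0,"translation": [0.0381,-0.0066,0],"twist": [0,0,0]},{"grip": 0,"translation": [0.0381,-0.0066,0],"twist": [0,0,0]},{"grip": 0,"translation": [0.0381,-0.0066,0],"twist": [0,0,0]},{"grip": 0,"translation": [0.0381,-0.0066,0],"twist": [0,0,0]},{"grip": 0,"translation": [0.0381,-0.0066,0],"twist": [0,0,0]},{"grip": 0,"translation": [0.0381,-0.0066,0],"twist": [0,0,0]},{"grip": 0,"translation": [0.0381,-0.0066,0],"twist": [0,0,0]},{"grip": 0,"translation": [0.0381,-0.0066,0],"twist": [0,0,0]}]}}

```text
clock: 34.53
eef_pos: [441.1, 296.1, 178.7]
tcp_rot: [-3.139, 0.002, 1.531]
contact_force: [0.0, -0.5, -0.2]
opening: 0.496
```

Call:
{"method": "jog_arm", "body": {"moves": [{"grip": 0,"translation": [0.0381,-0.0066,0],"twist": [0,0,0]},{"grip": 0,"translation": [0.0381,-0.0066,0],"twist": [0,0,0]},{"grip": 0,"translation": [0,0,0],"twist": [0,0,0.115]},{"grip": 0,"translation": [0,0,0],"twist": [0,0,0.115]},{"grip": 0,"translation": [0,0,0],"twist": [0,0,0.115]},{"grip": 0,"translation": [0,0,0],"twist": [0,0,0.115]},{"grip": 0,"translation": [0,0,0],"twist": [0,0,0.116]},{"grip": 0,"translation": [0,0,0],"twist": [0,0,0]},{"grip": 0,"translation": [0,0,0],"twist": [0,0,0]}]}}

```text
clock: 35.28
eef_pos: [431.9, 370.9, 179.0]
tcp_rot: [-3.141, 0.002, 0.959]
contact_force: [-0.1, -0.9, 0.1]
opening: 0.496
```

```bash
python3 - <<'E'
from h import *
print(st())
c,p,d=save('wrist','w19')
for o in coupons(c,p,d):print(o)
go(432.5,371,32,.955)
E
```

```text
(35.2833, array([431.9, 370.9, 179. ]), array([-3.141e+00,  2.400e-03,  9.586e-01]), array([-0.1, -0.9,  0.1]), 0.496, array([0.71, 0.32, 1.8 , 0.  , 1.02, 1.32]))
(array([433.2, 374.7]), array([18. ,  9.1]), 54.9, np.float64(143.8), array([175.6, 118.9]), 147.3, 57.4)
tool d mm: [  0.3   0.4 147.3] twist z: 0.004 final-yaw d: [0.3 0.4]
```

View pics/w19.png

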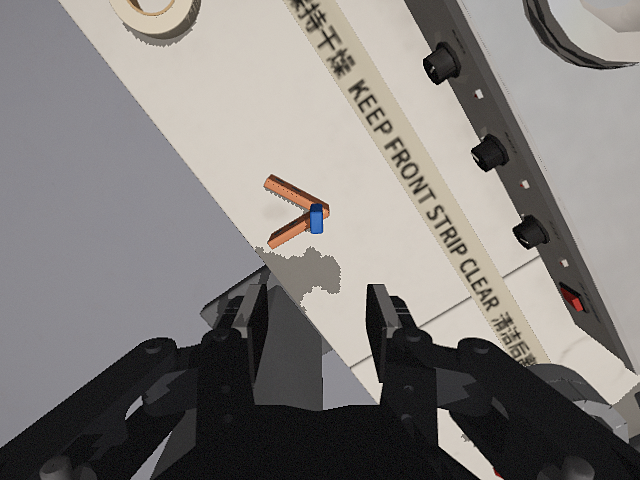

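Call:
{"method": "jog_arm", "body": {"moves": [{"grip": 0,"translation": [0.0015,-0.0007,0.035],"twist": [0,0,0]},{"grip": 0,"translation": [0,0,0.035],"twist": [0,0,0]},{"grip": 0,"translation": [0,0,0.035],"twist": [0,0,0]},{"grip": 0,"translation": [0,0,0.024],"twist": [0,0,0]},{"grip": 0,"translation": [0,0,0.012],"twist": [0,0,0]},{"grip": 0,"translation": [0,0,0.005],"twist": [0,0,0]},{"grip": 0,"translation": [0,0,0],"twist": [0,0,0]},{"grip": 0,"translation": [0,0,0],"twist": [0,0,0]}]}}

```text
clock: 36.0
eef_pos: [433.5, 373.6, 35.3]
tcp_rot: [3.141, -0.001, 0.956]
contact_force: [-0.2, 0.6, 0.3]
opening: 0.501
```

Call:
{"method": "jog_arm", "body": {"moves": [{"grip": 1,"translation": [0,0,0],"twist": [0,0,0]},{"grip": 1,"translation": [0,0,0],"twist": [0,0,0]},{"grip": 1,"translation": [0,0,0],"twist": [0,0,0]},{"grip": 1,"translation": [0,0,0],"twist": [0,0,0]},{"grip": 1,"translation": [0,0,0],"twist": [0,0,0]},{"grip": 1,"translation": [0,0,0],"twist": [0,0,0]},{"grip": 1,"translation": [0,0,0],"twist": [0,0,0]}]}}

```text
clock: 36.58
eef_pos: [433.5, 373.7, 35.7]
tcp_rot: [3.141, -0.002, 0.955]
contact_force: [-1.2, -1.5, 7.2]
opening: 0.102
```

Call:
{"method": "jog_arm", "body": {"moves": [{"grip": 1,"translation": [0,0,-0.01],"twist": [0,0,0]},{"grip": 1,"translation": [0,0,-0.03],"twist": [0,0,0]},{"grip": 1,"translation": [0,0,-0.03],"twist": [0,0,0]},{"grip": 1,"translation": [0,0,-0.035],"twist": [0,0,0]},{"grip": 1,"translation": [0,0,-0.04],"twist": [0,0,0]},{"grip": 1,"translation": [0,0,-0.02],"twist": [0,0,0]},{"grip": 1,"translation": [0,0,0],"twist": [0,0,0]}]}}

```text
clock: 37.17
eef_pos: [435.1, 375.0, 205.7]
tcp_rot: [3.139, -0.009, 0.955]
contact_force: [0.1, 0.3, -0.6]
opening: 0.1
```

```bash
python3 - <<'E'
from h import *
print(st())
c,p,d=save('wrist','w20')
s=r.sense()['eef_pos']
for o in coupons(c,p,d,z0=s[2]-34):print('held',o)
go(490.5,-169.5,190,1.531)
E
```

```text
(37.1667, array([435.1, 375. , 205.7]), array([ 3.1393, -0.0092,  0.9551]), array([ 0.1,  0.3, -0.6]), 0.1, array([0.71, 0.3 , 1.78, 0.  , 1.06, 1.32]))
held (array([435.4, 376.6]), array([20.2,  8.7]), 54.2, np.float64(125.5), array([-178.1,  120.7]), 151.3, 227.3)
tool d mm: [-411.2  360.    12.9] twist z: -0.5759 final-yaw d: [-540.9   78. ]
```

Call:
{"method": "jog_arm", "body": {"moves": [{"grip": 1,"translation": [-0.0294,0.0257,0],"twist": [0,0,0]},{"grip": 1,"translation": [-0.0294,0.0257,0],"twist": [0,0,0]},{"grip": 1,"translation": [-0.0294,0.0257,0],"twist": [0,0,0]},{"grip": 1,"translation": [-0.0294,0.0257,0],"twist": [0,0,0]},{"grip": 1,"translation": [-0.0294,0.0257,0],"twist": [0,0,0]},{"grip": 1,"translation": [-0.0294,0.0257,0],"twist": [0,0,0]},{"grip": 1,"translation": [-0.0294,0.0257,0],"twist": [0,0,0]},{"grip": 1,"translation": [-0.0294,0.0257,0],"twist": [0,0,0]},{"grip": 1,"translation": [-0.0294,0.0257,0],"twist": [0,0,0]},{"grip": 1,"translation": [-0.0294,0.0257,0],"twist": [0,0,0]}]}}

```text
clock: 38.05
eef_pos: [471.5, -17.2, 198.3]
tcp_rot: [-3.14, 0.001, 0.955]
contact_force: [0.6, 0.8, -1.1]
opening: 0.1
```

Call:
{"method": "jog_arm", "body": {"moves": [{"grip": 1,"translation": [-0.0294,0.0257,0],"twist": [0,0,0]},{"grip": 1,"translation": [-0.0294,0.0257,0],"twist": [0,0,0]},{"grip": 1,"translation": [-0.0294,0.0257,0],"twist": [0,0,0]},{"grip": 1,"translation": [-0.0294,0.0257,0],"twist": [0,0,0]},{"grip": 1,"translation": [0,0,0],"twist": [0,0,-0.115]},{"grip": 1,"translation": [0,0,0],"twist": [0,0,-0.115]},{"grip": 1,"translation": [0,0,0],"twist": [0,0,-0.115]},{"grip": 1,"translation": [0,0,0],"twist": [0,0,-0.115]},{"grip": 1,"translation": [0,0,0],"twist": [0,0,-0.116]},{"grip": 1,"translation": [0,0,0],"twist": [0,0,0]}]}}

```text
clock: 38.88
eef_pos: [487.7, -170.5, 198.0]
tcp_rot: [-3.139, -0.001, 1.536]
contact_force: [-1.0, 0.3, -0.4]
opening: 0.101
```

Call:
{"method": "jog_arm", "body": {"moves": [{"grip": 1,"translation": [0,0,0.03],"twist": [0,0,0]},{"grip": 1,"translation": [0,0,0],"twist": [0,0,0]},{"grip": 1,"translation": [0,0,0],"twist": [0,0,0]},{"grip": 1,"translation": [0,0,0],"twist": [0,0,0]}]}}

```text
clock: 39.22
eef_pos: [488.5, -170.6, 169.4]
tcp_rot: [-3.14, -0.0, 1.529]
contact_force: [-0.1, 0.4, 0.4]
opening: 0.101
```

```bash
python3 - <<'E'
from h import *
print(st())
c,p,d=save('wrist','w21')
s=r.sense()['eef_pos']
for o in coupons(c,p,d,z0=s[2]-35.7):print('held',o)
for o in coupons(c,p,d,z0=37,min_px=10):print('tray',o)
go(490.2,-169.7,72.7,1.531)
E
```

```text
(39.2167, array([ 488.5, -170.6,  169.4]), array([-3.1405e+00, -3.0000e-04,  1.5293e+00]), array([-0.1,  0.4,  0.4]), 0.101, array([-0.34,  0.26,  1.92, -0.  ,  0.96, -0.3 ]))
held (array([ 488.1, -168. ]), array([18.3,  8.7]), 87.6, np.float64(158.9), array([-145.4,  153.8]), -175.8, 191.1)
tray (array([493.3, -88.9]), array([16.9,  9.2]), 87.6, np.float64(-142.9), array([-112.3,  147. ]), -162.7, 94.4)
tray (array([ 459.6, -127.6]), array([17.5, 10.2]), 87.6, np.float64(44.7), array([68.6, 76.8]), 72.7, 94.3)
tool d mm: [ 1.2  1.2 97.2] twist z: -0.0013 final-yaw d: [1.2 1.2]
```

View pics/w21.png

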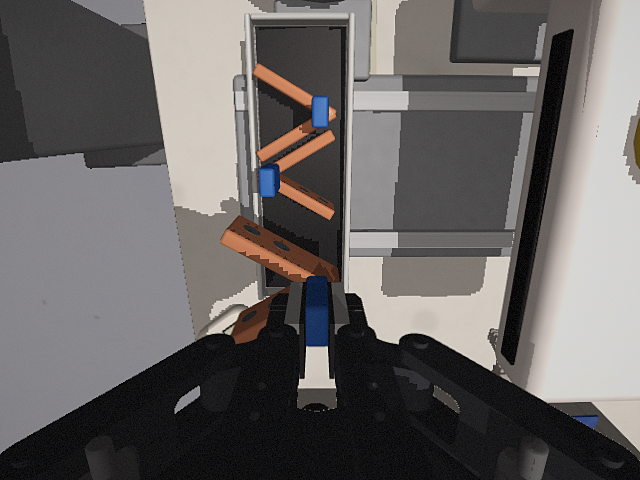

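Call:
{"method": "jog_arm", "body": {"moves": [{"grip": 1,"translation": [0.001,0,0.025],"twist": [0,0,0]},{"grip": 1,"translation": [0,0,0.025],"twist": [0,0,0]},{"grip": 1,"translation": [0,0,0.015],"twist": [0,0,0]},{"grip": 1,"translation": [0,0,0],"twist": [0,0,0]},{"grip": 1,"translation": [0,0,0],"twist": [0,0,0]},{"grip": 1,"translation": [0,0,0],"twist": [0,0,0]}]}}

```text
clock: 39.77
eef_pos: [489.8, -170.1, 105.7]
tcp_rot: [3.14, 0.001, 1.531]
contact_force: [0.1, 1.0, -0.2]
opening: 0.102
```

Call:
{"method": "jog_arm", "body": {"moves": [{"grip": 1,"translation": [0.0004,0.0004,0.007],"twist": [0,0,0]},{"grip": 1,"translation": [0,0,0.007],"twist": [0,0,0]},{"grip": 1,"translation": [0,0,0.004],"twist": [0,0,0]},{"grip": 1,"translation": [0,0,0],"twist": [0,0,0]},{"grip": 1,"translation": [0,0,0],"twist": [0,0,0]}]}}

```text
clock: 40.18
eef_pos: [489.0, -169.3, 86.0]
tcp_rot: [-3.141, -0.0, 1.531]
contact_force: [-0.3, 0.7, -1.0]
opening: 0.099
```

Call:
{"method": "jog_arm", "body": {"moves": [{"grip": 1,"translation": [0,0.0008,0.005],"twist": [0,0,0]},{"grip": 1,"translation": [0,0,0.005],"twist": [0,0,0]},{"grip": 1,"translation": [0,0,0.003],"twist": [0,0,0]},{"grip": 1,"translation": [0,0,0.001],"twist": [0,0,0]},{"grip": 1,"translation": [0,0,0],"twist": [0,0,0]},{"grip": 1,"translation": [0,0,0],"twist": [0,0,0]}]}}

```text
clock: 40.68
eef_pos: [490.1, -169.4, 72.7]
tcp_rot: [-3.142, -0.0, 1.531]
contact_force: [-2.5, 1.2, 10.4]
opening: 0.103
```

Call:
{"method": "jog_arm", "body": {"moves": [{"grip": 0.7,"translation": [0,0,0],"twist": [0,0,0]},{"grip": 0.5,"translation": [0,0,0],"twist": [0,0,0]},{"grip": 0.4,"translation": [0,0,0],"twist": [0,0,0]},{"grip": 0.3,"translation": [0,0,-0.01],"twist": [0,0,0]},{"grip": 0.2,"translation": [0,0,-0.03],"twist": [0,0,0]},{"grip": 0.1,"translation": [0,0,-0.035],"twist": [0,0,0]},{"grip": 0,"translation": [0,0,-0.04],"twist": [0,0,0]},{"grip": 0,"translation": [0,0,-0.04],"twist": [0,0,0]},{"grip": 0,"translation": [0,0,0],"twist": [0,0,0]},{"grip": 0,"translation": [0,0,0],"twist": [0,0,0]}]}}

```text
clock: 41.52
eef_pos: [491.5, -169.9, 230.5]
tcp_rot: [3.136, 0.002, 1.531]
contact_force: [-0.6, 0.1, -0.5]
opening: 0.502
```

```bash
python3 - <<'E'
from h import *
print(st())
c,p,d=save('wrist','w22')
for o in coupons(c,p,d,z0=37):print(o)
c,p,d=save('scene','s22')
cv2.imwrite('pics/s22z.png',cv2.resize(p[170:330,320:480],None,fx=4,fy=4,interpolation=cv2.INTER_CUBIC)[:,:,::-1])
E
```

```text
(41.5167, array([ 491.5, -169.9,  230.5]), array([3.1362e+00, 1.7000e-03, 1.5310e+00]), array([-0.6,  0.1, -0.5]), 0.502, array([-0.34,  0.19,  1.86, -0.  ,  1.09, -0.3 ]))
(array([493. , -89.1]), array([16.9,  8.9]), 87.7, np.float64(-141.5), array([-111.9,  143.1]), -164.4, 94.3)
(array([ 459.5, -127.7]), array([17.6, 10. ]), 86.0, np.float64(5.4), array([84.5, 88.6]), 86.6, 94.2)
(array([ 489.2, -168.5]), array([17.3,  8.8]), 87.6, np.float64(129.6), array([ 95.5, 109.1]), 102.3, 94.2)
```

View pics/w22.png

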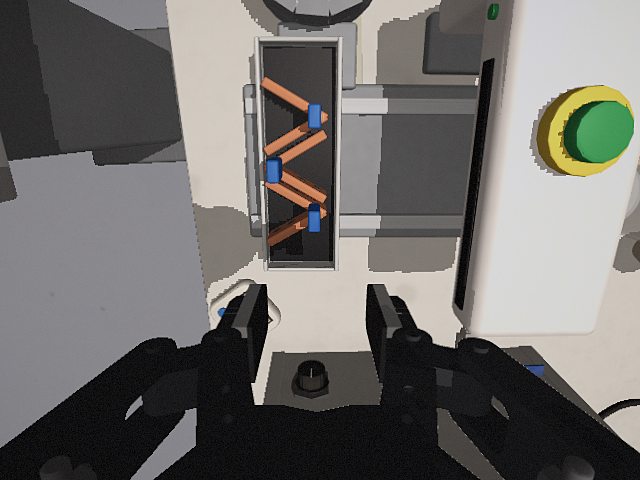

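View pics/s22z.png

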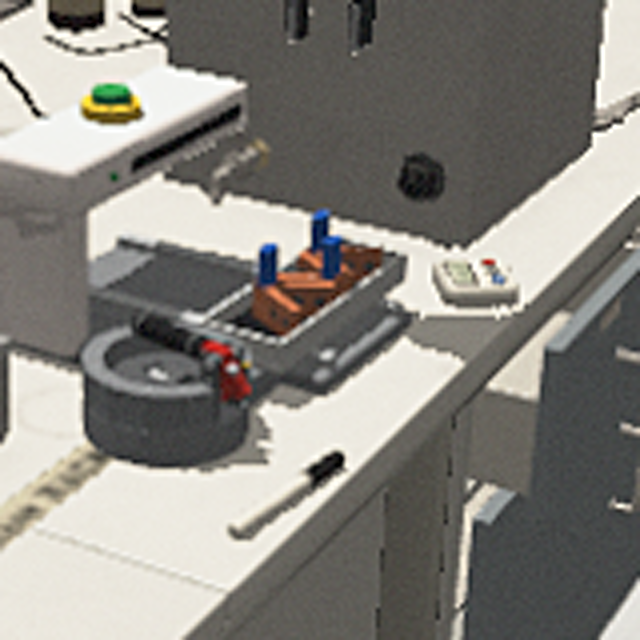

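The three coupons form a nested zigzag: lugs at pixels (315,115), (273,170) and (314,218), pitch about 40. Next is the crank, so I'm moving above the wheel with the jaws along the hinge pin.

Call:
{"method": "jog_arm", "body": {"moves": [{"grip": 0.3,"translation": [0.0358,0.0028,0],"twist": [0,0,0]},{"grip": 0.3,"translation": [0.0358,0.0028,0],"twist": [0,0,0]},{"grip": 0.3,"translation": [0.0358,0.0028,0],"twist": [0,0,0]},{"grip": 0.3,"translation": [0.0358,0.0028,0],"twist": [0,0,0]},{"grip": 0.3,"translation": [0.0358,0.0028,0],"twist": [0,0,0]},{"grip": 0.3,"translation": [0.0358,0.0028,0],"twist": [0,0,0]},{"grip": 0.3,"translation": [0,0,0],"twist": [0,0,-0.1208]},{"grip": 0.3,"translation": [0,0,0],"twist": [0,0,-0.1208]},{"grip": 0.3,"translation": [0,0,0],"twist": [0,0,-0.1208]},{"grip": 0.3,"translation": [0,0,0],"twist": [0,0,-0.1208]}]}}

```text
clock: 42.45
eef_pos: [514.1, 44.9, 225.3]
tcp_rot: [-3.138, -0.001, 2.021]
contact_force: [0.1, 0.1, -0.3]
opening: 0.349
```

Call:
{"method": "jog_arm", "body": {"moves": [{"grip": 0.3,"translation": [0,0,0],"twist": [0,0,-0.1208]},{"grip": 0.3,"translation": [0,0,0],"twist": [0,0,-0.1208]},{"grip": 0.3,"translation": [0,0,0],"twist": [0,0,-0.1208]},{"grip": 0.3,"translation": [0,0,0],"twist": [0,0,-0.1208]},{"grip": 0.3,"translation": [0,0,0],"twist": [0,0,-0.1208]},{"grip": 0.3,"translation": [0,0,0],"twist": [0,0,-0.1208]},{"grip": 0.3,"translation": [0,0,0],"twist": [0,0,-0.1208]},{"grip": 0.3,"translation": [0,0,0],"twist": [0,0,-0.1208]},{"grip": 0.3,"translation": [0,0,0],"twist": [0,0,-0.1208]},{"grip": 0.3,"translation": [0,0,0],"twist": [0,0,0]}]}}

```text
clock: 43.28
eef_pos: [514.2, 44.5, 225.5]
tcp_rot: [-3.141, -0.004, 3.107]
contact_force: [-0.3, 0.2, 0.5]
opening: 0.35
```

Call:
{"method": "jog_arm", "body": {"moves": [{"grip": 0.3,"translation": [0,0,0],"twist": [0,0,0]},{"grip": 0.3,"translation": [0,0,0],"twist": [0,0,0]}]}}

```text
clock: 43.45
eef_pos: [514.8, 44.5, 226.3]
tcp_rot: [-3.141, -0.002, 3.097]
contact_force: [-0.1, -0.2, 0.5]
opening: 0.349
```

```bash
python3 - <<'E'
from h import *
print(st())
c,p,d=save('wrist','w23')
print(proj(c,[[516.7,44.1,84],[450.8,46.7,84],[502.7,44.6,42]]).round())
W=cloud(c,d);hsv=cv2.cvtColor(p,cv2.COLOR_RGB2HSV)
gr=(W[...,2]>76)&(W[...,2]<95)&(W[...,0]>455)&(W[...,0]<545)&(abs(W[...,1]-45)<40)&(hsv[...,2]<70)
for ce,s_,mk in blobs(gr,100):
    Q=plane(c,np.argwhere(mk)[:,::-1],80)[:,:2];print(ce,s_,cv2.minAreaRect(Q.astype(np.float32)),Q[:,0].min(),Q[:,0].max())
go(516.7,44.1,58,3.10)
E
```

```text
(43.45, array([514.8,  44.5, 226.3]), array([-3.1414e+00, -1.9000e-03,  3.0974e+00]), array([-0.1, -0.2,  0.5]), 0.349, array([ 0.08,  0.19,  1.87,  0.  ,  1.09, -1.44]))
[[316. 224.]
 [316. 141.]
 [316. 197.]]
[319.5227596  195.91820768] [ 304  158   32   79 1406] ((496.8267822265625, 47.39598083496094), (17.5575008392334, 64.51097869873047), 78.14683532714844) 464.38948277371327 528.7088608732657
tool d mm: [ -1.7  -0.4 168.6] twist z: -0.0019 final-yaw d: [-1.7 -0.4]
```

View pics/w23.png

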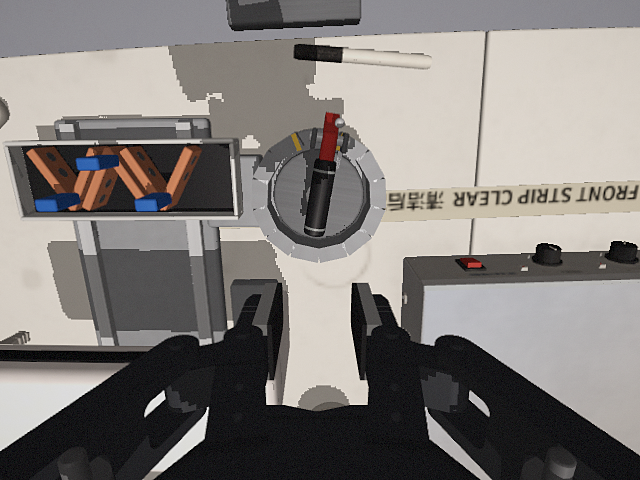

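The crank sits at the clockwise end of its play: the grip runs from pixel (325,160) to (315,235), about 9.6° off the scanner's x. I'll align the jaws to it (twist +0.163) and go down.

Call:
{"method": "jog_arm", "body": {"moves": [{"grip": 0.3,"translation": [0,0,0.02],"twist": [0,0,0.0815]},{"grip": 0.3,"translation": [0,0,0.02],"twist": [0,0,0.0815]},{"grip": 0.3,"translation": [-0.001,-0.0015,0.035],"twist": [0,0,0]},{"grip": 0.3,"translation": [0,0,0.035],"twist": [0,0,0]},{"grip": 0.3,"translation": [0,0,0.02],"twist": [0,0,0]},{"grip": 0.3,"translation": [0,0,0],"twist": [0,0,0]},{"grip": 0.3,"translation": [0,0,0],"twist": [0,0,0]}]}}

```text
clock: 44.08
eef_pos: [515.3, 42.8, 96.6]
tcp_rot: [-3.141, -0.003, 2.937]
contact_force: [-0.2, -0.1, -0.7]
opening: 0.349
```

```bash
python3 - <<'E'
from h import *
print(st())
c,p,d=save('wrist','w24')
print(proj(c,[[516.2,42.7,75]]).round())
W=cloud(c,d);hsv=cv2.cvtColor(p,cv2.COLOR_RGB2HSV)
gr=(W[...,2]>72)&(W[...,2]<95)&(W[...,0]>455)&(W[...,0]<545)&(abs(W[...,1]-45)<40)&(hsv[...,2]<70)
for ce,s_,mk in blobs(gr,100):
    Q=plane(c,np.argwhere(mk)[:,::-1],80)[:,:2];print(ce,s_,cv2.minAreaRect(Q.astype(np.float32)))
go(516.2,42.7,58,2.934)
E
```

```text
(44.0833, array([515.3,  42.8,  96.6]), array([-3.1409e+00, -2.5000e-03,  2.9369e+00]), array([-0.2, -0.1, -0.7]), 0.349, array([ 0.08,  0.37,  1.97,  0.  ,  0.81, -1.29]))
[[317. 284.]]
[318.72498217 240.28999287] [ 299  180   40  120 4207] ((493.59222412109375, 48.45399475097656), (17.55595588684082, 58.04750061035156), 78.63735961914062)
[318.22962963 306.72962963] [301 298  36  15 270] ((525.3273315429688, 41.66986846923828), (17.138565063476562, 7.444148540496826), 76.4571304321289)
tool d mm: [ 0.2 -0.3 39.9] twist z: 0.0033 final-yaw d: [ 0.2 -0.3]
```

View pics/w24.png

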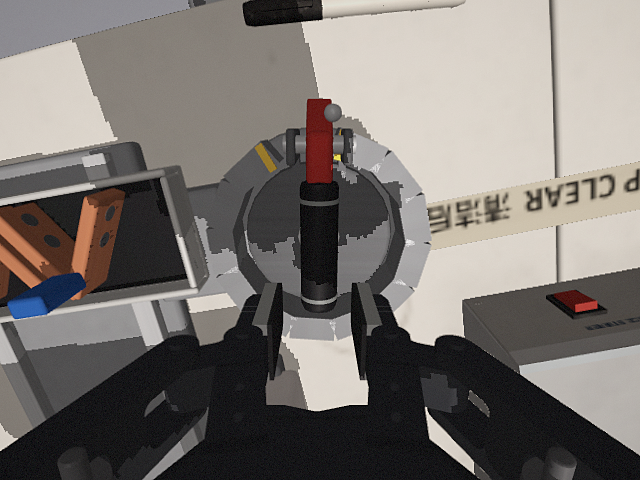

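Call:
{"method": "jog_arm", "body": {"moves": [{"grip": 0.3,"translation": [0,0,0.02],"twist": [0,0,0]},{"grip": 0.3,"translation": [0,0,0.012],"twist": [0,0,0]},{"grip": 0.3,"translation": [0,0,0.006],"twist": [0,0,0]},{"grip": 0.3,"translation": [0,0,0],"twist": [0,0,0]},{"grip": 0.3,"translation": [0,0,0],"twist": [0,0,0]}]}}

```text
clock: 44.55
eef_pos: [516.9, 43.0, 60.5]
tcp_rot: [3.141, 0.001, 2.938]
contact_force: [-0.3, 0.1, 0.8]
opening: 0.349
```

Call:
{"method": "jog_arm", "body": {"moves": [{"grip": 1,"translation": [0,0,0],"twist": [0,0,0]},{"grip": 1,"translation": [0,0,0],"twist": [0,0,0]},{"grip": 1,"translation": [0,0,0],"twist": [0,0,0]},{"grip": 1,"translation": [0,0,0],"twist": [0,0,0]},{"grip": 1,"translation": [0,0,0],"twist": [0,0,0]},{"grip": 1,"translation": [0,0,0],"twist": [0,0,0]}], "squeeze": 30}}

```text
clock: 45.05
eef_pos: [517.0, 43.1, 59.9]
tcp_rot: [3.141, 0.002, 2.938]
contact_force: [2.9, 2.7, 4.5]
opening: 0.197
```

Call:
{"method": "jog_arm", "body": {"moves": [{"grip": 1,"translation": [0.0006,0,-0.0086],"twist": [0,0,0]},{"grip": 1,"translation": [0.0017,0,-0.0085],"twist": [0,0,0]},{"grip": 1,"translation": [0.0028,0,-0.0082],"twist": [0,0,0]},{"grip": 1,"translation": [0.0038,0,-0.0077],"twist": [0,0,0]},{"grip": 1,"translation": [0.0048,0,-0.0072],"twist": [0,0,0]},{"grip": 1,"translation": [0.0057,0,-0.0065],"twist": [0,0,0]}]}}

```text
clock: 45.55
eef_pos: [496.1, 47.0, 106.4]
tcp_rot: [3.142, -0.001, 2.938]
contact_force: [0.8, 4.7, -6.7]
opening: 0.197
```

Call:
{"method": "jog_arm", "body": {"moves": [{"grip": 1,"translation": [0.0065,0,-0.0057],"twist": [0,0,0]},{"grip": 1,"translation": [0.0072,0,-0.0048],"twist": [0,0,0]},{"grip": 1,"translation": [0.0077,0,-0.0038],"twist": [0,0,0]},{"grip": 1,"translation": [0.0082,0,-0.0028],"twist": [0,0,0]},{"grip": 1,"translation": [0.0085,0,-0.0017],"twist": [0,0,0]},{"grip": 1,"translation": [0.0086,0,-0.0006],"twist": [0,0,0]},{"grip": 1,"translation": [0.002,0,0],"twist": [0,0,0]},{"grip": 1,"translation": [0,0,0],"twist": [0,0,0]}]}}

```text
clock: 46.22
eef_pos: [448.9, 56.5, 125.9]
tcp_rot: [-3.141, 0.001, 2.939]
contact_force: [2.4, -0.0, 6.4]
opening: 0.184
```

```bash
python3 - <<'E'
from h import *
print(st())
c,p,d=save('wrist','w25')
c,p,d=save('scene','s25')
cv2.imwrite('pics/s25z.png',cv2.resize(p[170:330,300:460],None,fx=4,fy=4,interpolation=cv2.INTER_CUBIC)[:,:,::-1])
E
```

```text
(46.2167, array([448.9,  56.5, 125.9]), array([-3.1412e+00,  7.0000e-04,  2.9389e+00]), array([ 2.4, -0. ,  6.4]), 0.184, array([ 0.12,  0.23,  2.09, -0.  ,  0.82, -1.25]))
```

View pics/s25z.png

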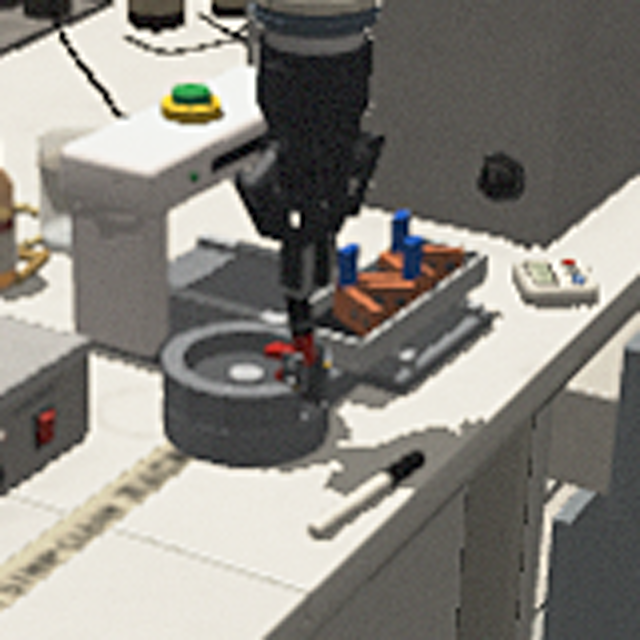

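View pics/w25.png

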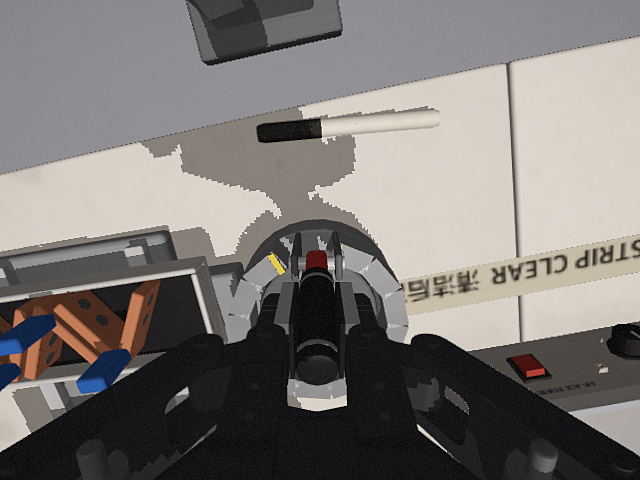

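The crank is upright (the red tongue now sticks inward, and the grip is vertical between the fingers). Now I'll wind clockwise in 10° steps.

Call:
{"method": "jog_arm", "body": {"moves": [{"grip": 1,"translation": [-0.002,0,0],"twist": [0,0,0]},{"grip": 1,"translation": [-0.0008,0.009,0],"twist": [0,0,0]},{"grip": 1,"translation": [-0.0023,0.0088,0],"twist": [0,0,0]},{"grip": 1,"translation": [-0.0038,0.0082,0],"twist": [0,0,0]},{"grip": 1,"translation": [-0.0052,0.0074,0],"twist": [0,0,0]},{"grip": 1,"translation": [-0.0064,0.0064,0],"twist": [0,0,0]}]}}

```text
clock: 46.82
eef_pos: [475.5, 91.6, 125.2]
tcp_rot: [-3.14, -0.004, 2.938]
contact_force: [-6.3, 1.1, 7.2]
opening: 0.18
```

```bash
cat >> h.py <<'E'
def ang():
    p=r.sense()['eef_pos'][:2]-np.array([502.7,44.6]);print('r',np.hypot(*p).round(1),'ang',np.degrees(np.arctan2(p[1],p[0])).round(1))
E
python3 - <<'E'
from h import *
print(st());ang()
c,p,d=save('wrist','w26')
c,p,d=save('scene','s26')
cv2.imwrite('pics/s26z.png',cv2.resize(p[170:330,300:460],None,fx=4,fy=4,interpolation=cv2.INTER_CUBIC)[:,:,::-1])
E
```

```text
(46.8167, array([475.5,  91.6, 125.2]), array([-3.1404, -0.0042,  2.9378]), array([-6.3,  1.1,  7.2]), 0.18, array([ 0.19,  0.28,  2.02,  0.  ,  0.85, -1.18]))
r 54.3 ang 120.1
```

View pics/s26z.png

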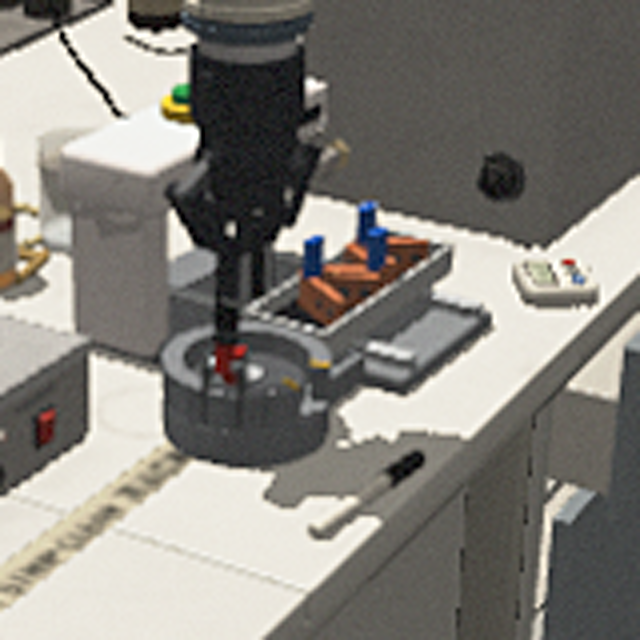

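The wheel turns and the tray advances with the coupons still nested. I'll continue.

Call:
{"method": "jog_arm", "body": {"moves": [{"grip": 1,"translation": [-0.0084,0.0041,0],"twist": [0,0,0]},{"grip": 1,"translation": [-0.0082,0.0038,0],"twist": [0,0,0]},{"grip": 1,"translation": [-0.0088,0.0023,0],"twist": [0,0,0]},{"grip": 1,"translation": [-0.009,0.0008,0],"twist": [0,0,0]},{"grip": 1,"translation": [-0.009,-0.0008,0],"twist": [0,0,0]},{"grip": 1,"translation": [-0.0088,-0.0023,0],"twist": [0,0,0]},{"grip": 1,"translation": [-0.0082,-0.0038,0],"twist": [0,0,0]},{"grip": 1,"translation": [-0.0074,-0.0052,0],"twist": [0,0,0]},{"grip": 1,"translation": [-0.0064,-0.0064,0],"twist": [0,0,0]},{"grip": 1,"translation": [-0.0052,-0.0074,0],"twist": [0,0,0]}]}}

```text
clock: 47.75
eef_pos: [552.9, 59.8, 125.3]
tcp_rot: [-3.141, 0.0, 2.938]
contact_force: [-0.9, -0.1, -0.4]
opening: 0.002
```

```bash
python3 - <<'E'
from h import *
print(st());ang()
E
```

```text
(47.75, array([552.9,  59.8, 125.3]), array([-3.1415e+00,  2.0000e-04,  2.9382e+00]), array([-0.9, -0.1, -0.4]), 0.002, array([ 0.11,  0.37,  1.87, -0.  ,  0.89, -1.26]))
r 52.4 ang 16.9
```

The fingers have slipped off the grip (opening 0). I'll look before doing anything else.

Call:
{"method": "jog_arm", "body": {"moves": [{"grip": 1,"translation": [0,0,-0.03],"twist": [0,0,0]},{"grip": 1,"translation": [0,0,-0.03],"twist": [0,0,0]},{"grip": 1,"translation": [0,0,-0.03],"twist": [0,0,0]},{"grip": 0.3,"translation": [0,0,-0.02],"twist": [0,0,0]},{"grip": 0.3,"translation": [0,0,0],"twist": [0,0,0]}]}}

```text
clock: 48.17
eef_pos: [554.6, 60.3, 240.1]
tcp_rot: [3.14, 0.007, 2.938]
contact_force: [-0.1, 0.1, 0.6]
opening: 0.272
```

```bash
python3 - <<'E'
from h import *
print(st())
c,p,d=save('wrist','w27')
c,p,d=save('scene','s27')
cv2.imwrite('pics/s27z.png',cv2.resize(p[170:330,300:460],None,fx=4,fy=4,interpolation=cv2.INTER_CUBIC)[:,:,::-1])
c,p,d=save('top','t27')
cv2.imwrite('pics/t27z.png',cv2.resize(p[175:310,325:515],None,fx=4,fy=4,interpolation=cv2.INTER_CUBIC)[:,:,::-1])
E
```

```text
(48.1667, array([554.6,  60.3, 240.1]), array([3.1395, 0.0068, 2.9378]), array([-0.1,  0.1,  0.6]), 0.272, array([ 0.11,  0.24,  1.77, -0.  ,  1.12, -1.26]))
```

View pics/w27.png

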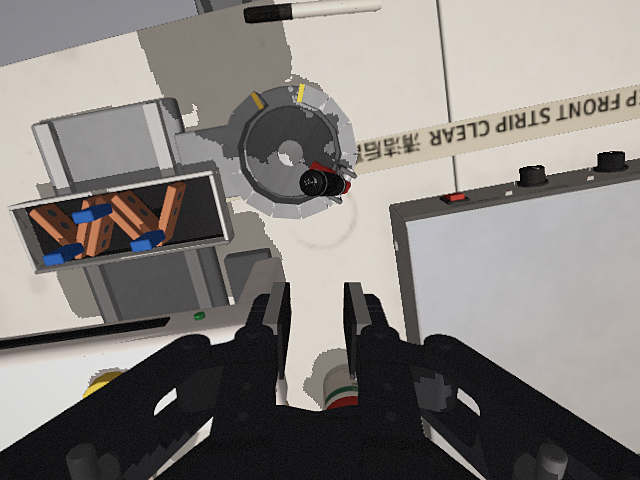

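View pics/s27z.png

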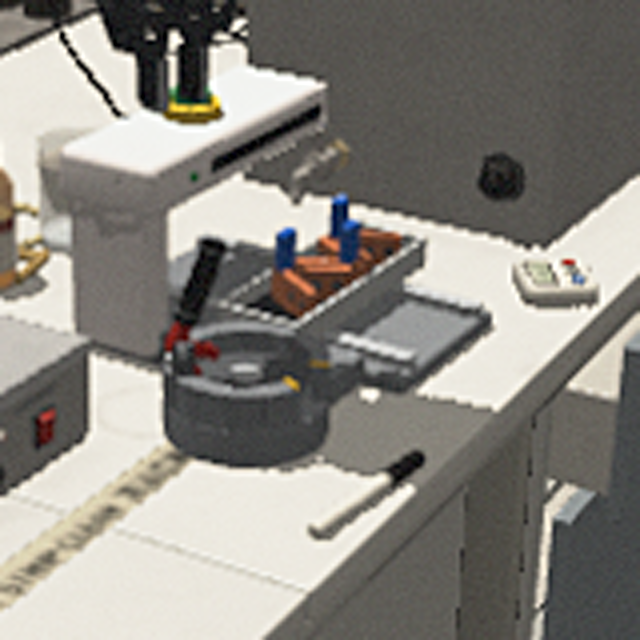

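```bash
python3 - <<'E'
from h import *
c=r.calibration('wrist');p,d=r.grab_frame('wrist');W=cloud(c,d);hsv=cv2.cvtColor(p,cv2.COLOR_RGB2HSV)
m=np.zeros((480,640),bool);m[155:215,290:365]=1
blk=m&(W[...,2]>100)
Q=W[blk];print('n',len(Q),'z',np.nanpercentile(Q[:,2],[2,50,98]).round(1))
topm=m&(W[...,2]>np.nanpercentile(Q[:,2],98)-6)
print('top',np.nanmedian(W[topm],0).round(1),topm.sum())
for lo in range(90,165,10):
    k=m&(W[...,2]>lo)&(W[...,2]<lo+10)
    if k.sum()>5:print(lo,np.nanmedian(W[k],0).round(1),k.sum())
red=m&((hsv[...,0]<8)|(hsv[...,0]>172))&(hsv[...,1]>150)
print('red',np.nanmedian(W[red],0),red.sum())
cv2.imwrite('pics/w27z.png',cv2.resize(p[70:230,210:380],None,fx=4,fy=4,interpolation=cv2.INTER_CUBIC)[:,:,::-1])
E
```

```text
n 1045 z [101.8 146.8 151.4]
top [516.6  65.9 148.7] 594
90 [527.9  87.4  96.5] 32
100 [529.9  85.2 104.5] 92
110 [526.9  82.3 115.4] 81
120 [524.2  79.  125.4] 103
130 [521.8  76.1 135.3] 107
140 [515.4  65.4 147.9] 510
150 [519.1  68.1 150.6] 152
red [518.51365433  74.28889734  70.20245166] 220
```

View pics/w27z.png

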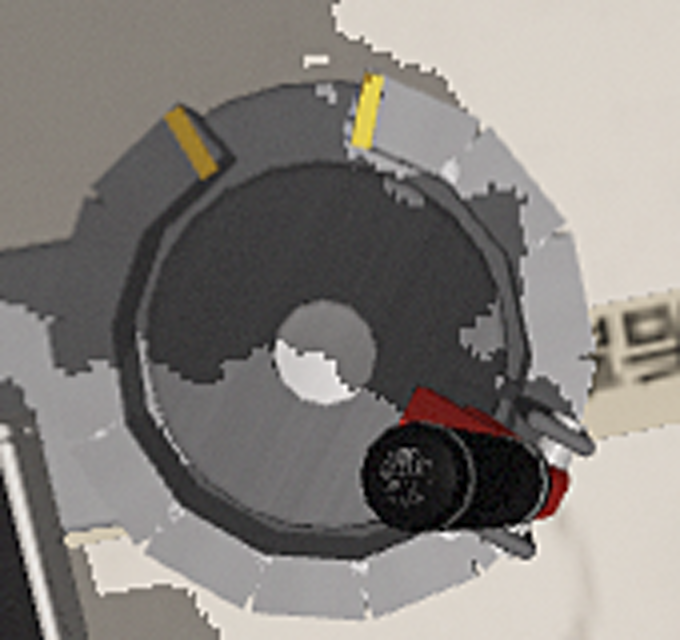

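The crank slipped back to about 1.2 rad, leaning inward at the 57° position. I'll turn the jaws tangential there, re-pinch, push it upright again, and wind with the tool turning along with the wheel and a slight outward bias.

```bash
python3 - <<'E'
from h import *
c=r.calibration('wrist')
print(plane(c,[[291.3,158]],44))
go(519,69.8,240,4.136)
print(r.sense()['clock'])
E
```

```text
[[500.76701905  47.3154138   44.        ]]
tool d mm: [33.6  2.7 -5.7] twist z: -1.1979 final-yaw d: [ 9.8 32.3]
48.3667
```

Call:
{"method": "jog_arm", "body": {"moves": [{"grip": 0.3,"translation": [0.0336,0.0027,0],"twist": [0,0,0]},{"grip": 0.3,"translation": [0,0,0],"twist": [0,0,-0.12]},{"grip": 0.3,"translation": [0,0,0],"twist": [0,0,-0.12]},{"grip": 0.3,"translation": [0,0,0],"twist": [0,0,-0.12]},{"grip": 0.3,"translation": [0,0,0],"twist": [0,0,-0.12]},{"grip": 0.3,"translation": [0,0,0],"twist": [0,0,-0.12]},{"grip": 0.3,"translation": [0,0,0],"twist": [0,0,-0.12]},{"grip": 0.3,"translation": [0,0,0],"twist": [0,0,-0.12]},{"grip": 0.3,"translation": [0,0,0],"twist": [0,0,-0.12]},{"grip": 0.3,"translation": [0,0,0],"twist": [0,0,-0.12]}]}}

```text
clock: 49.2
eef_pos: [518.9, 70.0, 233.8]
tcp_rot: [3.14, -0.002, -2.259]
contact_force: [-0.0, 0.4, -0.0]
opening: 0.352
```

Call:
{"method": "jog_arm", "body": {"moves": [{"grip": 0.3,"translation": [0,0,0],"twist": [0,0,-0.12]},{"grip": 0.3,"translation": [0,0,0.03],"twist": [0,0,0]},{"grip": 0.3,"translation": [0,0,0.02],"twist": [0,0,0]},{"grip": 0.3,"translation": [0,0,0],"twist": [0,0,0]},{"grip": 0.3,"translation": [0,0,0],"twist": [0,0,0]}]}}

```text
clock: 49.62
eef_pos: [518.4, 70.0, 183.8]
tcp_rot: [3.138, -0.003, -2.145]
contact_force: [0.1, -0.7, 0.4]
opening: 0.353
```

```bash
python3 - <<'E'
from h import *
print(st());ang()
c,p,d=save('wrist','w28')
W=cloud(c,d)
g=cv2.cvtColor(p,cv2.COLOR_RGB2GRAY)
reg=(W[...,2]>142)&(W[...,2]<160)&(abs(W[...,0]-519)<25)&(abs(W[...,1]-68)<25)
for ce,s_,mk in blobs(reg,50):print(ce.round(),s_[4],np.nanmedian(W[mk],0).round(1))
print(proj(c,[[519,69.8,137]]))
go(519,69.8,120,4.136)
E
```

```text
(49.6167, array([518.4,  70. , 183.8]), array([ 3.1382e+00, -2.9000e-03, -2.1448e+00]), array([ 0.1, -0.7,  0.4]), 0.353, array([ 0.13,  0.25,  1.89, -0.  ,  1.  , -2.44]))
r 29.9 ang 58.3
[313. 261.] 887 [516.3  64.4 148.6]
[[314.22195518 263.50963188]]
tool d mm: [ 0.6  0.2 65. ] twist z: -6.2809 final-yaw d: [0.6 0.2]
```

View pics/w28.png

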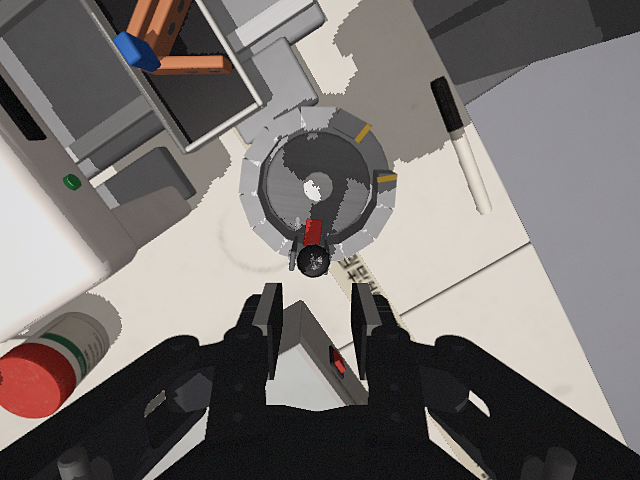

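```bash
python3 - <<'E'
from h import *
c=r.calibration('wrist')
print(plane(c,[[313,187]],44))
E
```

```text
[[506.04928255  45.69041979  44.        ]]
```

Call:
{"method": "jog_arm", "body": {"moves": [{"grip": 0.3,"translation": [0.0005,0,0.025],"twist": [0,0,0]},{"grip": 0.3,"translation": [0,0,0.025],"twist": [0,0,0]},{"grip": 0.3,"translation": [0,0,0.013],"twist": [0,0,0]},{"grip": 0.3,"translation": [0,0,0],"twist": [0,0,0]},{"grip": 0.3,"translation": [0,0,0],"twist": [0,0,0]}]}}

```text
clock: 50.08
eef_pos: [520.0, 69.9, 123.1]
tcp_rot: [-3.142, 0.0, -2.145]
contact_force: [0.3, 0.7, -0.2]
opening: 0.35
```

Call:
{"method": "jog_arm", "body": {"moves": [{"grip": 1,"translation": [0,0,0],"twist": [0,0,0]},{"grip": 1,"translation": [0,0,0],"twist": [0,0,0]},{"grip": 1,"translation": [0,0,0],"twist": [0,0,0]},{"grip": 1,"translation": [0,0,0],"twist": [0,0,0]},{"grip": 1,"translation": [0,0,0],"twist": [0,0,0]}], "squeeze": 30}}

```text
clock: 50.5
eef_pos: [520.6, 69.9, 123.8]
tcp_rot: [-3.14, 0.001, -2.145]
contact_force: [-0.8, -1.2, 8.2]
opening: 0.2
```

Call:
{"method": "jog_arm", "body": {"moves": [{"grip": 1,"translation": [-0.005,0,-0.0018],"twist": [0,0,0]},{"grip": 1,"translation": [-0.006,0,-0.0013],"twist": [0,0,0]},{"grip": 1,"translation": [-0.006,0,-0.0008],"twist": [0,0,0]},{"grip": 1,"translation": [-0.006,0,0],"twist": [0,0,0]},{"grip": 1,"translation": [-0.001,0,0],"twist": [0,0,0]},{"grip": 1,"translation": [0,0,0],"twist": [0,0,0]}]}}

```text
clock: 51.0
eef_pos: [533.1, 90.4, 126.7]
tcp_rot: [-3.141, 0.0, -2.144]
contact_force: [-2.0, -2.8, 7.5]
opening: 0.2
```

```bash
sed -i 's/502.7,44.6/503.0,45.3/' h.py; python3 - <<'E'
from h import *
print(st());ang()
c,p,d=save('scene','s29')
cv2.imwrite('pics/s29z.png',cv2.resize(p[170:330,300:460],None,fx=4,fy=4,interpolation=cv2.INTER_CUBIC)[:,:,::-1])
c,p,d=save('wrist','w29')
E
```

```text
(51.0, array([533.1,  90.4, 126.7]), array([-3.1411e+00,  4.0000e-04, -2.1441e+00]), array([-2. , -2.8,  7.5]), 0.2, array([ 0.17,  0.35,  1.91, -0.  ,  0.88, -2.4 ]))
r 54.3 ang 56.3
```

View pics/s29z.png

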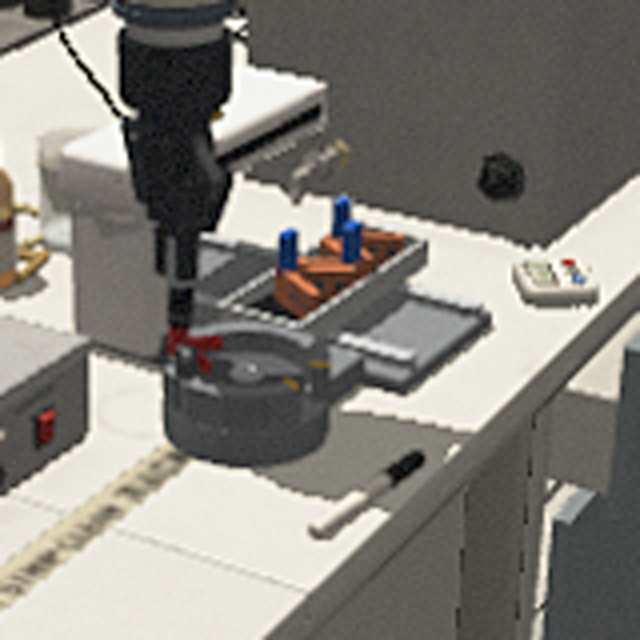

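View pics/w29.png

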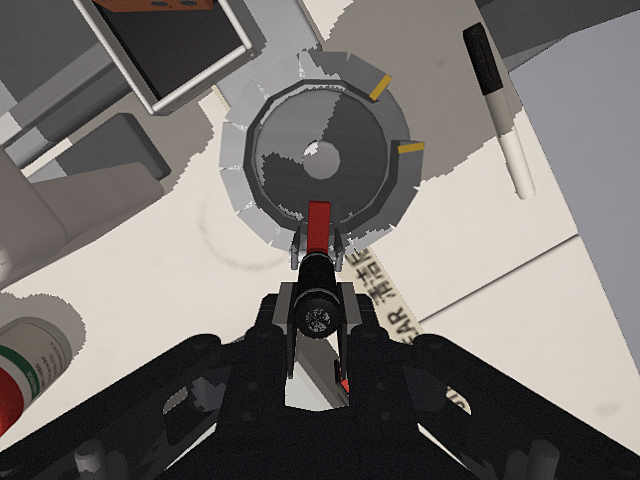

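The crank is upright again and held slightly outward. Winding on with the tool turning.

Call:
{"method": "jog_arm", "body": {"moves": [{"grip": 1,"translation": [0.0004,-0.0066,0],"twist": [0,0,0.122]},{"grip": 1,"translation": [0.0004,-0.0066,0],"twist": [0,0,0.122]},{"grip": 1,"translation": [0.0004,-0.0066,0],"twist": [0,0,0.122]},{"grip": 1,"translation": [0.0004,-0.0066,0],"twist": [0,0,0.122]},{"grip": 1,"translation": [0.0004,-0.0066,0],"twist": [0,0,0.122]},{"grip": 1,"translation": [0.0004,-0.0066,0],"twist": [0,0,0.122]}]}}

```text
clock: 51.6
eef_pos: [555.4, 59.2, 126.6]
tcp_rot: [3.14, -0.0, -2.883]
contact_force: [-4.1, 0.3, 6.6]
opening: 0.201
```

```bash
python3 - <<'E'
from h import *
print(st());ang()
E
```

```text
(51.6, array([555.4,  59.2, 126.6]), array([ 3.1403e+00, -5.0000e-04, -2.8829e+00]), array([-4.1,  0.3,  6.6]), 0.201, array([ 0.1 ,  0.38,  1.87,  0.  ,  0.9 , -1.73]))
r 54.2 ang 14.9
```

Call:
{"method": "jog_arm", "body": {"moves": [{"grip": 1,"translation": [0.0004,-0.0066,0],"twist": [0,0,0.122]},{"grip": 1,"translation": [0.0004,-0.0066,0],"twist": [0,0,0.122]},{"grip": 1,"translation": [0.0004,-0.0066,0],"twist": [0,0,0.122]},{"grip": 1,"translation": [0.0004,-0.0066,0],"twist": [0,0,0.122]},{"grip": 1,"translation": [0.0004,-0.0066,0],"twist": [0,0,0.122]},{"grip": 1,"translation": [0.0004,-0.0066,0],"twist": [0,0,0.122]},{"grip": 1,"translation": [0.0004,-0.0066,0],"twist": [0,0,0.122]},{"grip": 1,"translation": [0.0004,-0.0066,0],"twist": [0,0,0.122]}]}}

```text
clock: 52.27
eef_pos: [544.3, 10.1, 126.6]
tcp_rot: [3.14, -0.001, 2.424]
contact_force: [-2.1, 4.0, 3.6]
opening: 0.192
```

```bash
python3 - <<'E'
from h import *
print(st());ang()
E
```

```text
(52.2667, array([544.3,  10.1, 126.6]), array([ 3.1399e+00, -1.3000e-03,  2.4237e+00]), array([-2.1,  4. ,  3.6]), 0.192, array([ 0.01,  0.36,  1.9 ,  0.  ,  0.89, -0.84]))
r 54.3 ang -40.4
```

Call:
{"method": "jog_arm", "body": {"moves": [{"grip": 1,"translation": [0.0004,-0.0066,0],"twist": [0,0,0.122]},{"grip": 1,"translation": [0.0004,-0.0066,0],"twist": [0,0,0.122]},{"grip": 1,"translation": [0.0004,-0.0066,0],"twist": [0,0,0.122]},{"grip": 1,"translation": [0.0004,-0.0066,0],"twist": [0,0,0.122]},{"grip": 1,"translation": [0.0004,-0.0066,0],"twist": [0,0,0.122]},{"grip": 1,"translation": [0.0004,-0.0066,0],"twist": [0,0,0.122]},{"grip": 1,"translation": [0.0004,-0.0066,0],"twist": [0,0,0.122]},{"grip": 1,"translation": [0.0004,-0.0066,0],"twist": [0,0,0.122]}]}}

```text
clock: 52.93
eef_pos: [497.9, -8.9, 126.6]
tcp_rot: [3.139, -0.001, 1.448]
contact_force: [1.6, -0.3, -1.3]
opening: 0.195
```

```bash
python3 - <<'E'
from h import *
print(st());ang()
c,p,d=save('scene','s30')
cv2.imwrite('pics/s30z.png',cv2.resize(p[170:330,300:460],None,fx=4,fy=4,interpolation=cv2.INTER_CUBIC)[:,:,::-1])
E
```

```text
(52.9333, array([497.9,  -8.9, 126.6]), array([ 3.139e+00, -1.300e-03,  1.448e+00]), array([ 1.6, -0.3, -1.3]), 0.195, array([-0.02,  0.29,  2.  ,  0.  ,  0.85,  0.1 ]))
r 54.4 ang -95.3
```

View pics/s30z.png

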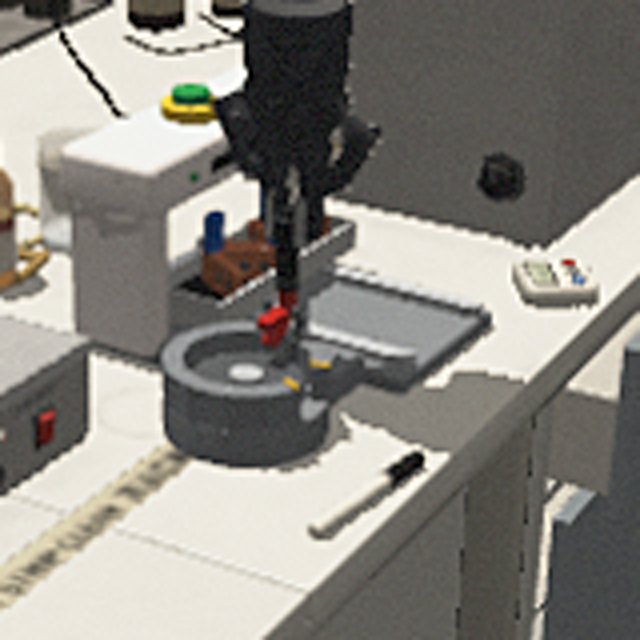

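Call:
{"method": "jog_arm", "body": {"moves": [{"grip": 1,"translation": [-0.0006,-0.0066,0],"twist": [0,0,0.122]},{"grip": 1,"translation": [0,-0.0066,0],"twist": [0,0,0.122]},{"grip": 1,"translation": [0.0004,-0.0066,0],"twist": [0,0,0.122]},{"grip": 1,"translation": [0.0004,-0.0066,0],"twist": [0,0,0.122]},{"grip": 1,"translation": [0.0004,-0.0066,0],"twist": [0,0,0.122]},{"grip": 1,"translation": [0.0004,-0.0066,0],"twist": [0,0,0.122]},{"grip": 1,"translation": [0.0004,-0.0066,0],"twist": [0,0,0.122]}]}}

```text
clock: 53.57
eef_pos: [458.7, 12.6, 126.5]
tcp_rot: [3.141, -0.001, 0.598]
contact_force: [0.5, -2.3, 1.1]
opening: 0.197
```

```bash
python3 - <<'E'
from h import *
print(st());ang()
E
```

```text
(53.5667, array([458.7,  12.6, 126.5]), array([ 3.1408e+00, -9.0000e-04,  5.9780e-01]), array([ 0.5, -2.3,  1.1]), 0.197, array([ 0.02,  0.24,  2.08, -0.  ,  0.83,  1.  ]))
r 55.0 ang -143.5
```

Call:
{"method": "jog_arm", "body": {"moves": [{"grip": 1,"translation": [0.0004,-0.0066,0],"twist": [0,0,0.115]},{"grip": 1,"translation": [0.0004,-0.0066,0],"twist": [0,0,0.115]},{"grip": 1,"translation": [0.0004,-0.0066,0],"twist": [0,0,0.115]},{"grip": 1,"translation": [0.0004,-0.0066,0],"twist": [0,0,0.115]},{"grip": 1,"translation": [0.0004,-0.0066,0],"twist": [0,0,0.115]},{"grip": 1,"translation": [0,0,0],"twist": [0,0,0]}]}}

```text
clock: 54.07
eef_pos: [447.7, 44.7, 126.4]
tcp_rot: [-3.141, 0.001, 0.021]
contact_force: [-4.2, 1.7, 5.9]
opening: 0.202
```

```bash
python3 - <<'E'
from h import *
print(st());ang()
E
```

```text
(54.0667, array([447.7,  44.7, 126.4]), array([-3.1407e+00,  1.4000e-03,  2.1100e-02]), array([-4.2,  1.7,  5.9]), 0.202, array([0.1 , 0.23, 2.09, 0.  , 0.83, 1.64]))
r 55.3 ang -179.3
```

Call:
{"method": "jog_arm", "body": {"moves": [{"grip": 1,"translation": [0.0002,-0.003,0],"twist": [0,0,0.06]},{"grip": 1,"translation": [0,-0.002,0],"twist": [0,0,0]},{"grip": 1,"translation": [0,-0.001,0],"twist": [0,0,0]},{"grip": 1,"translation": [0,0,0],"twist": [0,0,0]}]}}

```text
clock: 54.4
eef_pos: [447.9, 49.4, 126.3]
tcp_rot: [3.141, 0.002, -0.031]
contact_force: [-3.8, -4.1, 5.5]
opening: 0.201
```

```bash
python3 - <<'E'
from h import *
print(st());ang()
c,p,d=save('wrist','w31')
c,p,d=save('scene','s31')
cv2.imwrite('pics/s31z.png',cv2.resize(p[170:330,300:460],None,fx=4,fy=4,interpolation=cv2.INTER_CUBIC)[:,:,::-1])
E
```

```text
(54.4, array([447.9,  49.4, 126.3]), array([ 3.1407e+00,  1.7000e-03, -3.0600e-02]), array([-3.8, -4.1,  5.5]), 0.201, array([ 0.11,  0.23,  2.09, -0.  ,  0.83,  1.71]))
r 55.3 ang 175.8
```

View pics/s31z.png

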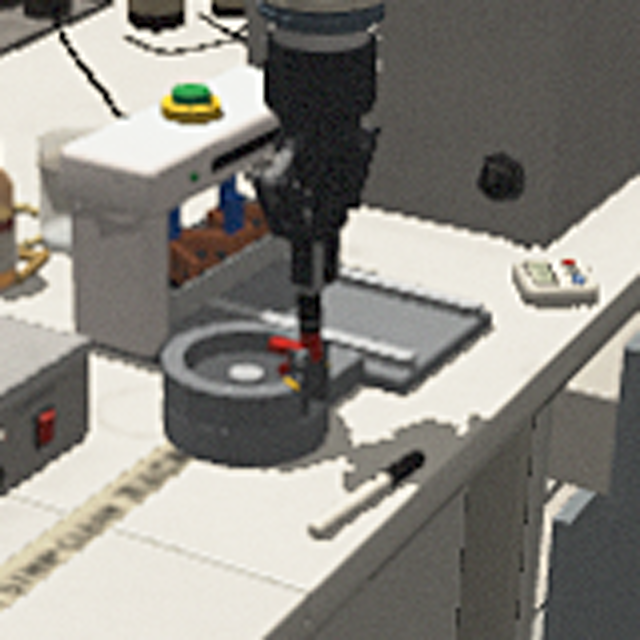

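View pics/w31.png

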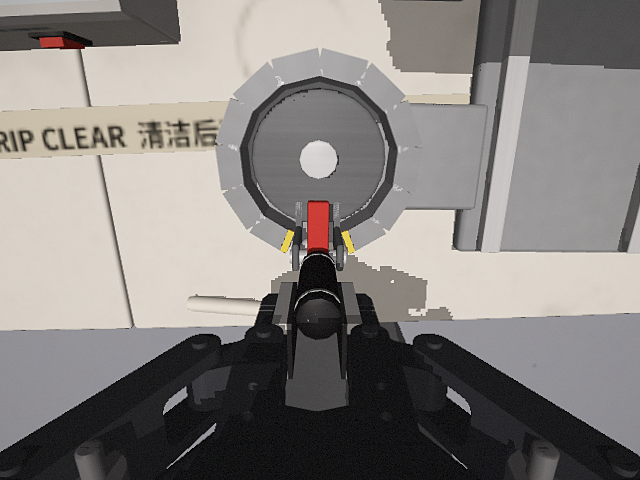

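The crank is at the stop, with the red tongue centred between the yellow marks at (288,240) and (347,240), and the tray is under the head. Now folding the crank down along the reverse arc.

Call:
{"method": "jog_arm", "body": {"moves": [{"grip": 1,"translation": [0.003,0.001,0],"twist": [0,0,0]},{"grip": 1,"translation": [0.0091,0,0.0006],"twist": [0,0,0]},{"grip": 1,"translation": [0.009,0,0.0018],"twist": [0,0,0]},{"grip": 1,"translation": [0.0087,0,0.003],"twist": [0,0,0]},{"grip": 1,"translation": [0.0082,0,0.0041],"twist": [0,0,0]},{"grip": 1,"translation": [0.0076,0,0.0051],"twist": [0,0,0]},{"grip": 1,"translation": [0.0069,0,0.006],"twist": [0,0,0]}]}}

```text
clock: 55.08
eef_pos: [501.8, 46.8, 105.1]
tcp_rot: [-3.141, -0.0, -0.034]
contact_force: [-4.5, 0.3, 1.3]
opening: 0.2
```

```bash
python3 - <<'E'
from h import *
print(st())
c,p,d=save('wrist','w32')
E
```

```text
(55.0833, array([501.8,  46.8, 105.1]), array([-3.1415, -0.    , -0.034 ]), array([-4.5,  0.3,  1.3]), 0.2, array([0.09, 0.33, 2.  , 0.  , 0.81, 1.69]))
```

View pics/w32.png

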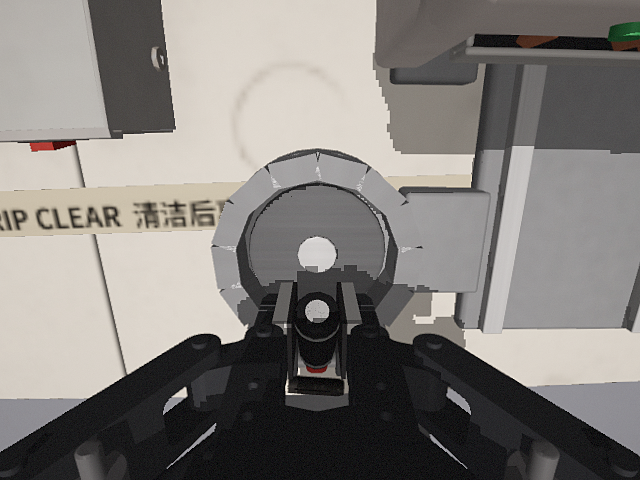

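Call:
{"method": "jog_arm", "body": {"moves": [{"grip": 1,"translation": [0.006,0,0.0069],"twist": [0,0,0]},{"grip": 1,"translation": [0.0051,0,0.0076],"twist": [0,0,0]},{"grip": 1,"translation": [0.0041,0,0.0082],"twist": [0,0,0]},{"grip": 1,"translation": [0,0,0],"twist": [0,0,0]}]}}

```text
clock: 55.47
eef_pos: [517.6, 46.1, 81.8]
tcp_rot: [-3.141, -0.001, -0.035]
contact_force: [2.1, -0.1, 2.2]
opening: 0.202
```

Call:
{"method": "jog_arm", "body": {"moves": [{"grip": 1,"translation": [0.003,0,0.0087],"twist": [0,0,0]},{"grip": 1,"translation": [0.0018,0,0.009],"twist": [0,0,0]},{"grip": 1,"translation": [0,0,0],"twist": [0,0,0]}]}}

```text
clock: 55.72
eef_pos: [522.2, 46.0, 64.3]
tcp_rot: [-3.141, -0.002, -0.035]
contact_force: [3.7, -0.1, 1.3]
opening: 0.196
```

Call:
{"method": "jog_arm", "body": {"moves": [{"grip": 1,"translation": [0,0,0.005],"twist": [0,0,0]},{"grip": 1,"translation": [0,0,0.003],"twist": [0,0,0]},{"grip": 1,"translation": [0,0,0],"twist": [0,0,0]},{"grip": 1,"translation": [0,0,0],"twist": [0,0,0]}]}}

```text
clock: 56.05
eef_pos: [522.1, 46.0, 57.5]
tcp_rot: [-3.141, -0.002, -0.035]
contact_force: [4.1, -1.0, 1.5]
opening: 0.193
```

Call:
{"method": "jog_arm", "body": {"moves": [{"grip": 1,"translation": [0,0,0.002],"twist": [0,0,0]},{"grip": 1,"translation": [0,0,0.002],"twist": [0,0,0]},{"grip": 1,"translation": [0,0,0],"twist": [0,0,0]}]}}

```text
clock: 56.3
eef_pos: [522.0, 46.1, 54.1]
tcp_rot: [-3.141, -0.002, -0.034]
contact_force: [1.5, -0.9, 14.9]
opening: 0.197
```

Call:
{"method": "jog_arm", "body": {"moves": [{"grip": 0.4,"translation": [0,0,-0.001],"twist": [0,0,0]},{"grip": 0.3,"translation": [0,0,0],"twist": [0,0,0]},{"grip": 0.3,"translation": [0,0,0],"twist": [0,0,0]},{"grip": 0.3,"translation": [0,0,-0.02],"twist": [0,0,0]},{"grip": 0.3,"translation": [0,0,-0.035],"twist": [0,0,0]},{"grip": 0.3,"translation": [0,0,-0.04],"twist": [0,0,0]},{"grip": 0.3,"translation": [0,0,-0.04],"twist": [0,0,0]},{"grip": 0.3,"translation": [-0.02,0,-0.04],"twist": [0,0,0]},{"grip": 0.3,"translation": [-0.03,0,-0.02],"twist": [0,0,0]},{"grip": 0.3,"translation": [0,0,0],"twist": [0,0,0]}]}}

```text
clock: 57.13
eef_pos: [470.0, 47.8, 250.2]
tcp_rot: [-3.141, -0.003, -0.035]
contact_force: [0.3, -0.1, -0.5]
opening: 0.353
```

```bash
python3 - <<'E'
from h import *
print(st())
c,p,d=save('wrist','w33')
W=cloud(c,d);hsv=cv2.cvtColor(p,cv2.COLOR_RGB2HSV)
gr=(W[...,2]>60)&(W[...,2]<100)&(W[...,0]>455)&(W[...,0]<545)&(abs(W[...,1]-45)<40)&(hsv[...,2]<70)
for ce,s_,mk in blobs(gr,150):
    Q=W[mk];print(ce,s_,cv2.minAreaRect(Q[:,:2].astype(np.float32)))
    X=Q[:,0];k=~np.isnan(X);print('z slope',np.polyfit(X[k],Q[k,2],1))
c,p,d=save('scene','s33')
cv2.imwrite('pics/s33z.png',cv2.resize(p[170:330,300:460],None,fx=4,fy=4,interpolation=cv2.INTER_CUBIC)[:,:,::-1])
c,p,d=save('top','t33')
W=cloud(c,d);hsv=cv2.cvtColor(p,cv2.COLOR_RGB2HSV)
g=(hsv[...,0]>35)&(hsv[...,0]<85)&(hsv[...,1]>120)
for ce,s_,mk in blobs(g): print('green',ce,s_[4],plane(c,ce,185)[0])
go(640,-104.5,260,-.035)
E
```

```text
(57.1333, array([470. ,  47.8, 250.2]), array([-3.141e+00, -2.700e-03, -3.450e-02]), array([ 0.3, -0.1, -0.5]), 0.353, array([0.1 , 0.09, 1.93, 0.  , 1.12, 1.7 ]))
[316.67412935 175.99834163] [ 307  144   21   63 1206] ((502.2093811035156, 46.602935791015625), (17.44175910949707, 53.76372528076172), 87.5650863647461)
z slope [-7.96149571e-03  8.54020073e+01]
green [427.63247863 198.63247863] 117 [ 641.01490248 -104.96840973  185.        ]
tool d mm: [173.1 146.3 -13.9] twist z: 0.0006 final-yaw d: [173.2 146.2]
```

View pics/s33z.png

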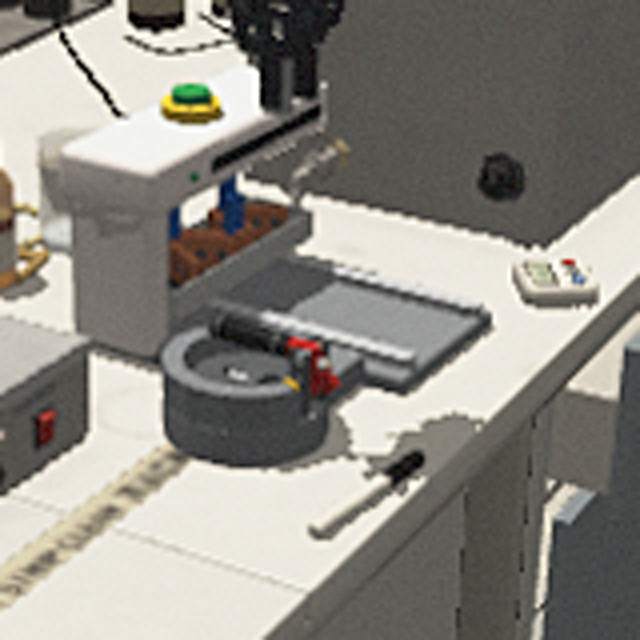

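View pics/w33.png

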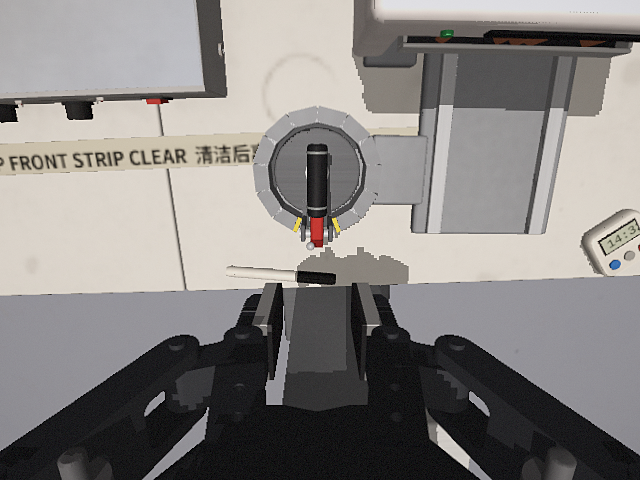

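The crank is flat and locked, with the tongue in the gap, and the tray is under the head. Now the button, with the gripper shut.

Call:
{"method": "jog_arm", "body": {"moves": [{"grip": 1,"translation": [0.0289,0.0244,0],"twist": [0,0,0]},{"grip": 1,"translation": [0.0289,0.0244,0],"twist": [0,0,0]},{"grip": 1,"translation": [0.0289,0.0244,0],"twist": [0,0,0]},{"grip": 1,"translation": [0.0289,0.0244,0],"twist": [0,0,0]},{"grip": 1,"translation": [0.0289,0.0244,0],"twist": [0,0,0]},{"grip": 1,"translation": [0.0289,0.0244,0],"twist": [0,0,0]},{"grip": 1,"translation": [0,0,0],"twist": [0,0,0]},{"grip": 1,"translation": [0,0,0],"twist": [0,0,0]}]}}

```text
clock: 57.95
eef_pos: [641.2, -106.2, 243.1]
tcp_rot: [-3.141, 0.004, -0.037]
contact_force: [-1.4, 0.2, -0.7]
opening: -0.002
```

```bash
python3 - <<'E'
from h import *
print(st())
c,p,d=save('wrist','w34')
W=cloud(c,d);hsv=cv2.cvtColor(p,cv2.COLOR_RGB2HSV)
g=(hsv[...,0]>35)&(hsv[...,0]<85)&(hsv[...,1]>120)
for ce,s_,mk in blobs(g,60):
    (x,y),rad=cv2.minEnclosingCircle(plane(c,np.argwhere(mk)[:,::-1],185)[:,:2].astype(np.float32));print('green',ce,s_[4],x,y,rad,np.nanmedian(W[mk],0))
go(640.3,-104.7,190,-.035)
E
```

```text
(57.95, array([ 641.2, -106.2,  243.1]), array([-3.1411,  0.0039, -0.0366]), array([-1.4,  0.2, -0.7]), -0.002, array([-0.17,  0.38,  1.56, -0.  ,  1.2 ,  1.44]))
green [313.07664884 254.72103387] 2244 640.8540649414062 -104.10924530029297 16.831459045410156 [ 642.39474223 -103.95917664  188.35072585]
tool d mm: [ 0.  -0.4 53.5] twist z: -0.0008 final-yaw d: [ 0.  -0.4]
```

View pics/w34.png

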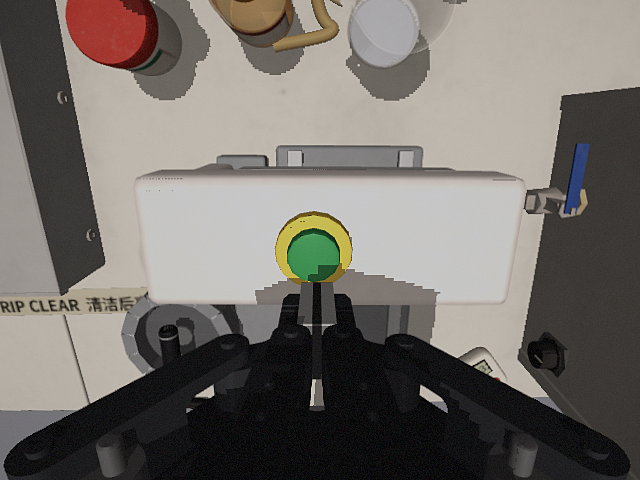

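Call:
{"method": "jog_arm", "body": {"moves": [{"grip": 1,"translation": [-0.0003,-0.0008,0.025],"twist": [0,0,0]},{"grip": 1,"translation": [0,0,0.02],"twist": [0,0,0]},{"grip": 1,"translation": [0,0,0],"twist": [0,0,0]},{"grip": 1,"translation": [0,0,0],"twist": [0,0,0]},{"grip": 1,"translation": [0,0,0],"twist": [0,0,0]}]}}

```text
clock: 58.42
eef_pos: [640.4, -103.3, 202.2]
tcp_rot: [-3.142, -0.0, -0.034]
contact_force: [0.5, 0.1, 0.2]
opening: -0.001
```

Call:
{"method": "jog_arm", "body": {"moves": [{"grip": 1,"translation": [0,0,0.005],"twist": [0,0,0]},{"grip": 1,"translation": [0,0,0.004],"twist": [0,0,0]},{"grip": 1,"translation": [0,0,0.003],"twist": [0,0,0]},{"grip": 1,"translation": [0,0,0],"twist": [0,0,0]},{"grip": 1,"translation": [0,0,0],"twist": [0,0,0]}]}}

```text
clock: 58.83
eef_pos: [640.3, -103.8, 189.5]
tcp_rot: [-3.142, 0.0, -0.035]
contact_force: [0.4, -1.1, 0.0]
opening: 0.005
```

Call:
{"method": "jog_arm", "body": {"moves": [{"grip": 1,"translation": [0,0,0.003],"twist": [0,0,0]},{"grip": 1,"translation": [0,0,0.003],"twist": [0,0,0]},{"grip": 1,"translation": [0,0,0.003],"twist": [0,0,0]},{"grip": 1,"translation": [0,0,0],"twist": [0,0,0]},{"grip": 1,"translation": [0,0,0],"twist": [0,0,0]}]}}

```text
clock: 59.25
eef_pos: [640.7, -103.9, 182.9]
tcp_rot: [3.141, -0.002, -0.035]
contact_force: [-6.6, 0.1, 17.9]
opening: -0.001
```

Call:
{"method": "jog_arm", "body": {"moves": [{"grip": 1,"translation": [0,0,0.001],"twist": [0,0,0]},{"grip": 1,"translation": [0,0,0],"twist": [0,0,0]},{"grip": 1,"translation": [0,0,0],"twist": [0,0,0]}]}}

```text
clock: 59.5
eef_pos: [640.8, -103.9, 182.7]
tcp_rot: [3.141, -0.002, -0.035]
contact_force: [-9.0, 1.8, 25.9]
opening: 0.004
```

```bash
python3 - <<'E'
from h import *
print(st())
c,p,d=save('wrist','w35')
W=cloud(c,d);hsv=cv2.cvtColor(p,cv2.COLOR_RGB2HSV)
g=(hsv[...,0]>35)&(hsv[...,0]<85)&(hsv[...,1]>120);y=(hsv[...,0]>20)&(hsv[...,0]<34)&(hsv[...,1]>150)
for n,m in(('g',g),('y',y)):
  for ce,s_,mk in blobs(m,30):print(n,ce.round(),s_[4],np.nanpercentile(W[mk][:,2],[5,50,95]).round(1))
c,p,d=save('scene','s35')
cv2.imwrite('pics/s35z.png',cv2.resize(p[150:270,290:410],None,fx=5,fy=5,interpolation=cv2.INTER_CUBIC)[:,:,::-1])
E
```

```text
(59.5, array([ 640.8, -103.9,  182.7]), array([ 3.1413e+00, -2.0000e-03, -3.4600e-02]), array([-9. ,  1.8, 25.9]), 0.004, array([-0.16,  0.44,  1.62, -0.  ,  1.08,  1.44]))
g [118.  46.] 101 [43.7 46.3 50.4]
g [317. 280.] 1187 [179.5 181.8 183.1]
y [317. 275.] 3383 [172.9 178.4 179.5]
```

View pics/w35.png

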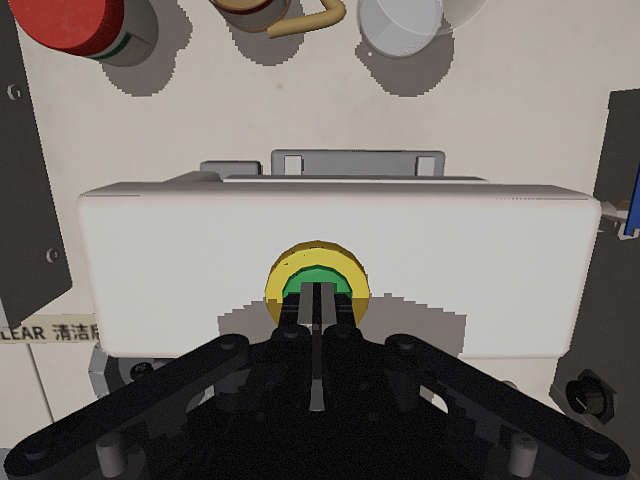

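The green top now reads 182, against 188 before, and the force is stiff, so the button is fully down. Releasing and retreating.

Call:
{"method": "jog_arm", "body": {"moves": [{"grip": 1,"translation": [0,0,-0.005],"twist": [0,0,0]},{"grip": 1,"translation": [0,0,-0.02],"twist": [0,0,0]},{"grip": 1,"translation": [0,0,-0.04],"twist": [0,0,0]},{"grip": 1,"translation": [0,0,-0.04],"twist": [0,0,0]},{"grip": 1,"translation": [-0.04,0,0],"twist": [0,0,0]},{"grip": 1,"translation": [-0.04,0,0],"twist": [0,0,0]},{"grip": 1,"translation": [-0.04,0,0],"twist": [0,0,0]},{"grip": 1,"translation": [-0.04,0,0],"twist": [0,0,0]},{"grip": 1,"translation": [-0.04,0,0],"twist": [0,0,0]},{"grip": 1,"translation": [0,0,0],"twist": [0,0,0]}]}}

```text
clock: 60.43
eef_pos: [433.3, -96.2, 283.5]
tcp_rot: [-3.141, 0.005, -0.035]
contact_force: [1.0, 0.2, 0.2]
opening: -0.001
```

Call:
{"method": "jog_arm", "body": {"moves": [{"grip": 1,"translation": [-0.04,0,0],"twist": [0,0,0]},{"grip": 1,"translation": [-0.04,0,0],"twist": [0,0,0]},{"grip": 1,"translation": [0,0,0],"twist": [0,0,0]},{"grip": 1,"translation": [0,0,0],"twist": [0,0,0]}]}}

```text
clock: 60.77
eef_pos: [359.2, -94.1, 284.6]
tcp_rot: [3.141, -0.001, -0.035]
contact_force: [0.3, -0.2, 0.8]
opening: 0.003
```

```bash
python3 - <<'E'
from h import *
print(st())
c,p,d=save('wrist','w36')
c,p,d=save('scene','s36')
cv2.imwrite('pics/s36z.png',cv2.resize(p[150:320,300:480],None,fx=4,fy=3.5,interpolation=cv2.INTER_CUBIC)[:,:,::-1])
c,p,d=save('top','t36')
W=cloud(c,d);hsv=cv2.cvtColor(p,cv2.COLOR_RGB2HSV)
g=(hsv[...,0]>35)&(hsv[...,0]<85)&(hsv[...,1]>120)
for ce,s_,mk in blobs(g): print('green',ce,s_[4],np.nanmedian(W[mk],0).round(1))
cv2.imwrite('pics/t36z.png',cv2.resize(p[175:310,150:515],None,fx=2.1,fy=2.1,interpolation=cv2.INTER_CUBIC)[:,:,::-1])
E
```

```text
(60.7667, array([359.2, -94.1, 284.6]), array([ 3.1414e+00, -9.0000e-04, -3.5300e-02]), array([ 0.3, -0.2,  0.8]), 0.003, array([-0.26, -0.12,  2.06, -0.  ,  1.21,  1.35]))
green [427.63247863 198.63247863] 117 [ 640.1 -104.6  188.7]
```

View pics/s36z.png

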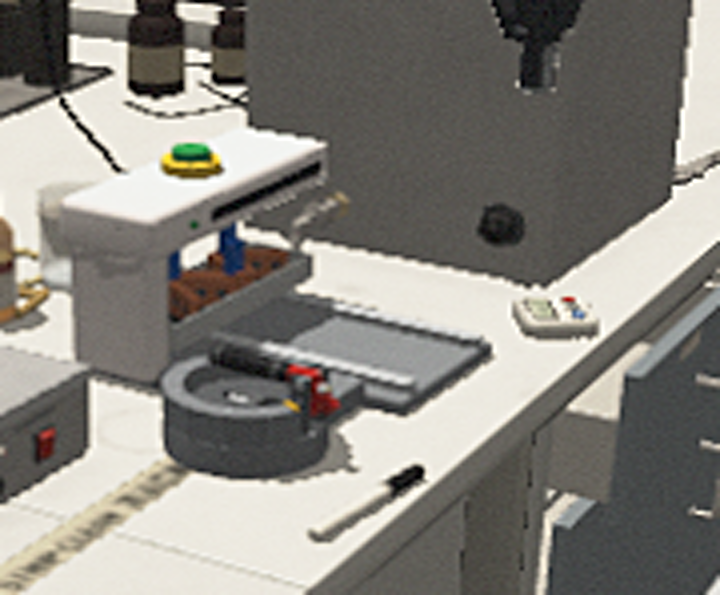

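View pics/w36.png

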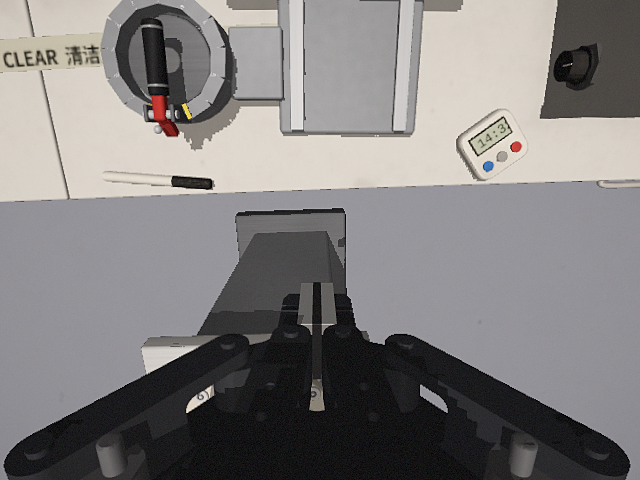

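View pics/t36z.png

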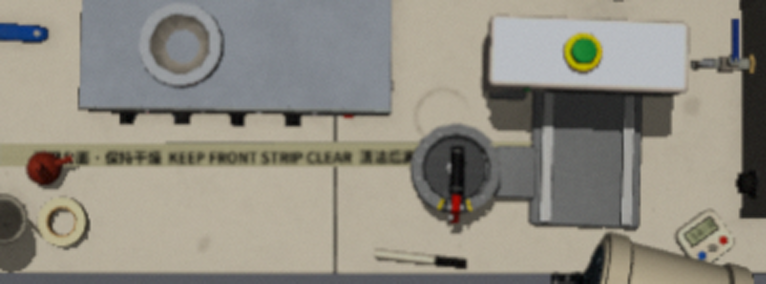

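```bash
python3 - <<'E'
from rig import r
print(r.sign_off())
E
```

```text
the job is handed in; nothing more can be done
None
```

The job is done and handed in. Three coupons were present (the fourth was absent), and all three lie nested in the tray under the scan head. The run took about 61 s.

**What I did**
- **Coupons:** laid them in one row, each turned the opposite way to its neighbour, at a pitch of about 40 mm.
- **Crank and wheel:** latched the crank upright, wound the wheel clockwise to its far stop, and folded the crank flat.
- **Button:** pressed it fully down and let it go.

**What went wrong on the way**
- **First coupon knocked:** placing the second coupon, I found the first one knocked about 25 mm along the tray and turned about 15°. The second had tilted in the fingers. I set the second down on the bench, squared up the first, then re-placed the second.
- **Crank slipped:** partway through the winding the fingers slipped off the handle and it dropped back to about 1.2 rad. I pushed it upright again and wound on to the stop.

**Last checks**
- **Crank and tray:** the crank is flat (grip level), its tongue is in the ring gap, and the tray is under the head.
- **Button:** its top read 182 mm pressed, and 188.7 mm after release, about the same as before pressing. That is a few millimetres above the stated 185, but the travel was right.
- **Bystanders:** they looked unmoved by eye in the final top and scene pictures; I did not measure them.
- **Coupons under the head:** I saw them clearly nested about halfway through the wind. Under the head I could see them only partly, from the side, and they still looked in place.
- **Cameras:** the wrist camera read about 2 mm long along the tool's x axis compared with the top camera, and I allowed for that.

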